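Pin the neck jig and level the frets

ROBOT

A 6-joint arm with a two-finger parallel gripper is mounted at the origin on the work surface. World frame = base frame: x ahead of the robot, y to its left, z up, the work surface at z = 0. Lengths are in m, angles in rad, forces in N, time in s.
With the tool pointing down it reaches from about 0.35 to 0.875 m from the base axis. Payload 4.2 kg.
Tool frame: the origin (TCP) lies midway between the tips of the shut fingers; the grasp point (between the pads) lies 19 mm behind it (grasp_offset is the distance from the TCP to the grasp point, in m); z points along the fingers, y is the direction in which the jaws open and shut (so a half turn about z gives the same grasp; the last joint's range is limited). The gripper opens to 85 mm and grips with 20 to 120 N. Pads are 22 mm wide; open, the fingers measure 114 mm over their backs; the gripper's body (76 mm by 85 mm) begins 54 mm behind the grasp point. The pads swing forward as they close: fully open they stand 13 mm farther back than shut.
Start: joints at [1.494, 0.385, 0.008, 0, -1.194, -0.259], TCP at [0.206, 0.59, 0.231] pointing down, gripper open.
Joint ranges: [-3.14, 3.14], [-1.21, 2.06], [-1.07, 1.41], [-3.16, 2.05], [-2.99, -0.16], [-3.1, 3.1]. Speed limits (rad/s): [2.79, 2.79, 3.14, 3.14, 3.14, 3.14].

INTERFACE

Orientations are given as [roll, pitch, yaw] about the fixed x, y, z axes, in that order (R = Rz(yaw) Ry(pitch) Rx(roll)).
In Python, from plant import observe, get_image, sign_off, grasp_offset gives the robot as it stands.
- The arm moves only by the tool move_arm, never from a script. Its argument "targets" is a list of rows, each an object of numbers: "rx", "ry", "rz": the turn, a rotation vector about the tool's x, y, z in degrees; "tx", "ty", "tz": the shift along the tool's x, y, z in cm; "gripper": the closure, from 0 (fully open) to 1 (shut). A call has 1 to 10 rows; each row shifts and turns the commanded pose from where the row before left it, along the tool's axes as they then stand; what a row does not reach is not made up. A row lasts 1/12 s, in which the tool goes at most 41.7 mm and 7.16 degrees, less where a joint would pass 70% of its speed; a pose out of reach is approached as far as the arm can. A call with a gripper value outside its range is refused whole. The fingers move at their own pace and stop on an object; "grip_force" is the grip in N (left out, the last holds). Time passes only in rows, so rows that do not move let the fingers close. It gives the time, the measured TCP pose, the force and the opening at its end, in the units of the state.
- observe(): the state, without advancing time (a new reading comes with each control period).
- get_image(name): name is "scene" or "top" or "wrist"; returns a dict with "image" (384x512x3 uint8, red, green, blue), "fx", "fy", "cx", "cy" (pixels), "distortion" ([k1, k2, p1, p2, k3] as OpenCV has them; the pictures are not rectified), "rvec" (rotation vector, rad) and "tvec" (3), from world to camera coordinates, as OpenCV has them; the wrist camera has in their place "tool_from_camera" (4x4, takes a point from camera to tool coordinates, whose origin is the TCP and whose axes are the flange's). Camera axes: x right, y down, z forward; pixel columns grow to the right and rows downward; lengths in m; the calibration is good to about 2 mm. A picture is of the moment at which its call begins: read the wrist's pose just before it. There is no depth.
- sign_off(): hands the job in, once; it reports no verdict.
The state is a dict: "time": time; "q": joint angles; "qd": joint speeds; "tau": joint torques, N m; "tool_pos": TCP position; "tcp_rot": TCP orientation; "ft_force": force on the tool from outside, world axes, zero at the start; "torque": the same for the moment, N m; "gripper_width": opening from 0.0 (shut) to 1.0 (fully open).
Only numpy, scipy, OpenCV 4.12 (cv2) and the standard library are available. Lean on these libraries where they do the work, as an engineer would, in place of code of your own. Each camera call takes 0.05 s, during which the arm holds its last target.

TASK

Swing the jig's red hold-down arm fully shut over the headstock, then lock the jig: push every headed pin that stands in the wooden block fully home, head down on the fork, each in a fork of its own, one of them through the arm's fork. Then take the levelling beam, lay its sole flat along the fretboard at the headstock end and draw it to the body end and back again without lifting (beam centre from about 70 mm before the middle of the fretboard to 70 mm past it), pressing gently and evenly so that the sprung neck stays sunk by about 4 mm all the way. Lift it off, put it back flat on its cork mat, and leave everything else on the bench alone.

Things in the scene. Friction and masses are not known exactly. Their poses are not given: they have to be found in the camera images.
- jig: Neck jig: plywood base 210 x 345 x 15 mm, fixed, holding a ukulele neck along its y axis. Origin on the bench under the middle of the fretboard; +y to the headstock, z up. Four blue forks stand on it; each has an upright web on the side away from the neck. Nothing on it is higher than the forks (80 mm) but the arm's knob and seated pins.
- fork0 (a point): Blue fork, robot side of the neck, body end. Point: hole centre at the top of its upper plate, 80 mm above the bench, z up. Vertical 14 mm holes in upper plate (36 x 36 mm, 72 to 80 mm above bench), lug (58 to 66 mm) and lower plate (44 to 52 mm). Its lug is fixed, always in line.
- fork1 (a point): Blue fork, robot side of the neck, near its middle. Point: hole centre at the top of its upper plate, 80 mm above the bench, z up. Vertical 14 mm holes in upper plate (36 x 36 mm, 72 to 80 mm above bench), lug (58 to 66 mm) and lower plate (44 to 52 mm). Its lug is fixed, always in line.
- fork2 (a point): Blue fork, far side of the neck. Point: hole centre at the top of its upper plate, 80 mm above the bench, z up. Vertical 14 mm holes in upper plate (36 x 36 mm, 72 to 80 mm above bench), lug (58 to 66 mm) and lower plate (44 to 52 mm). Its lug is fixed, always in line.
- fork3 (a point): Blue fork, robot side, by the headstock. Point: hole centre at the top of its upper plate, 80 mm above the bench, z up. Vertical 14 mm holes in upper plate (36 x 36 mm, 72 to 80 mm above bench), lug (58 to 66 mm) and lower plate (44 to 52 mm). Takes the lug of the red arm; in line when joint clamp is 0.
- clamp (a joint): Angle (rad) of the red hold-down arm: 0 = shut across the headstock, lug in fork3, against a stop; up to 1.0 = swung open, away from the fretboard (clockwise seen from above). Turns level on a vertical hinge, about 2 N at the knob, and stays where left. 130 mm from hinge to lug hole; shut, it points along the jig's -x from the hinge; its top is 66 mm above the bench.
- clamp_knob (a point): Centre of the top of the black grip knob on the red arm: a vertical cylinder of 20 mm diameter, from 66 mm to 106 mm above the bench, 65 mm from the hinge.
- clamp_hinge (a point): The vertical hinge axis of the red arm, 66 mm above the bench, far side of the neck; z up.
- bed (a joint): How far (m) the sprung neck cradle, and the whole neck with it, has sunk: 0 at rest (up), at most 0.010. A force of about 2 N starts it; then it sinks 0.67 mm per newton. The beam's own weight sinks it 0 to 2 mm.
- fret_mid (a point): Middle of the fretboard, at the level of the fret tops (74 mm above the bench when the neck is up); sinks with it. y along the fretboard towards the headstock, z up. The fretboard is 240 mm long (y from -120 to +120 mm) and 44 mm wide, flat, with brass frets; side rails 7 mm thick, 30 mm to either side, stop 9 mm lower.
- block: Light wooden block 120 x 120 x 50 mm, fixed, with four 15 mm holes 40 mm deep at x, y = +-31 mm from its centre, where the pins stand. Origin at the centre of its underside.
- pin0: Headed pin, one of 2 to 4 alike: steel shank 12 mm wide, 42 mm long, with a round nose, under a yellow round head 26 mm wide, 34 mm tall. Origin at the centre of the head's underside, z up; tip 42 mm below. Starts upright in the block, tip on the hole's floor, head 2 mm clear of the block's top (origin 52 mm above the bench). 70 g.
- pin1: Headed pin, one of 2 to 4 alike: steel shank 12 mm wide, 42 mm long, with a round nose, under a yellow round head 26 mm wide, 34 mm tall. Origin at the centre of the head's underside, z up; tip 42 mm below. Starts upright in the block, tip on the hole's floor, head 2 mm clear of the block's top (origin 52 mm above the bench). 70 g.
- pin2: Headed pin, one of 2 to 4 alike: steel shank 12 mm wide, 42 mm long, with a round nose, under a yellow round head 26 mm wide, 34 mm tall. Origin at the centre of the head's underside, z up; tip 42 mm below. Starts upright in the block, tip on the hole's floor, head 2 mm clear of the block's top (origin 52 mm above the bench). 70 g.
- pin3: Headed pin, one of 2 to 4 alike: steel shank 12 mm wide, 42 mm long, with a round nose, under a yellow round head 26 mm wide, 34 mm tall. Origin at the centre of the head's underside, z up; tip 42 mm below. Starts upright in the block, tip on the hole's floor, head 2 mm clear of the block's top (origin 52 mm above the bench). 70 g.
- beam: The fret levelling beam: aluminium bar 34 (x) x 100 (y) x 24 mm (z) with a dark wooden grip ridge 20 mm wide (x), 70 mm long (y), from 24 to 54 mm above its sole. Origin at the centre of its flat sole, y along its length, z up. About 0.35 kg. It starts on the cork mat.
- mat: Cork mat 170 (x) x 140 (y) x 4 mm, fixed to the bench; origin at the centre of its underside. The beam's place.
- pedal: Bystander: green effects pedal 120 x 70 mm, 57 mm tall, between robot and jig. Origin under its centre.
- oil: Bystander: amber bottle 40 mm in diameter, 110 mm tall, upright beyond the jig. Origin under its centre.
- tin: Bystander: tin 70 mm in diameter, 90 mm tall, upright beyond the jig. Origin under its centre.
- screwdriver: Bystander: screwdriver lying between robot and jig.
- string_box: Bystander: flat paper box 100 x 100 x 20 mm beyond the jig. Origin under its centre.
- tuner: Bystander: black tuner 50 x 90 x 18 mm on the far right of the bench. Origin under its centre.
Not all that is in view belongs to the job. What is shaped like the pin1 but blue is not meant.

How it is judged:
By the outcome, as a careful person would: the job done as asked, in the order asked, and still so for the second after the job is handed in, with the robot touching nothing.
Of pin0, pin1, pin2, pin3 only 2 to 4 are there at a start; the rules pass over those that are not, and their reading is None.
At some moment in a run one of beam may be knocked a few centimetres aside while the robot is not near it.
It also fails if it takes over 210 s, if anything falls off the work surface, if the arm or the gripper's body presses on something with over 40 N, if the wrist force passes 120 N, or if a joint passes its speed limit or range.

## Working session

There is one attempt and no reset: what is moved stays moved. The work goes in short steps, Python scripts to look and compute and a tool call to move; the robot and the scene stay as the last step left them, time stands still between calls to the robot, and variables do not carry over. Pictures are saved under pics/ and viewed, and the job is handed in when it is done.

Besides the shell and the picture viewer there is one more tool, called after "Request:" in YAML: its name, and indented under it one key for each argument. move_arm: Moves the arm, as the interface text tells. Its arguments: {"type":"object","properties":{"targets":{"type":"array"},"grip_force":{"type":"number"}},"required":["targets"]}

```bash
mkdir -p pics; ls; python3 - <<'E'
from plant import observe,get_image,grasp_offset
import cv2
print(observe(),grasp_offset)
for n in ["scene","top","wrist"]:
    d=get_image(n); im=d.pop("image"); print(n,d)
    cv2.imwrite(f"pics/{n}0.png",im[:,:,::-1])
E
```

```text
pics
{'time': 0.0, 'q': array([ 1.49360339e+00,  3.85543952e-01,  6.63608039e-03, -5.03588837e-04,
       -1.19398706e+00, -2.58636595e-01]), 'qd': array([ 0.00176024, -0.00026639, -0.00149968, -0.00076529, -0.00128933,
        0.00062557]), 'tau': array([ 6.64131244e-05, -3.92283404e+01,  1.88393658e+01,  4.18615535e+00,
       -4.76354515e-03,  4.66448554e-06]), 'tool_pos': array([0.20573753, 0.58955489, 0.23023252]), 'tcp_rot': array([ 3.13944414e+00, -8.44494820e-05, -3.36015232e-01]), 'ft_force': array([ 0.09189278,  0.44793573, -0.60650925]), 'torque': array([-0.00725783,  0.00788164, -0.03598109]), 'gripper_width': 0.9985637544299598} 0.0187
scene {'fx': 371.72866628032324, 'fy': 371.72866628032324, 'cx': 253.81106117935886, 'cy': 194.2694856044563, 'distortion': array([-0.05787254,  0.        ,  0.        ,  0.        ,  0.        ]), 'rvec': array([ 2.17875813,  0.79587869, -0.33575088]), 'tvec': array([-0.43877755, -0.18037666,  1.25588194])}
top {'fx': 375.0411892414173, 'fy': 375.0411892414173, 'cx': 253.82971692365038, 'cy': 181.42243486708153, 'distortion': array([-0.09325794,  0.        ,  0.        ,  0.        ,  0.        ]), 'rvec': array([ 2.20876667, -2.17460084,  0.03722236]), 'tvec': array([0.00226704, 0.56997606, 0.98164912])}
wrist {'fx': 318.136388730389, 'fy': 318.136388730389, 'cx': 258.5545514015266, 'cy': 188.70756200030945, 'distortion': array([0.01510621, 0.        , 0.        , 0.        , 0.        ]), 'tool_from_camera': array([[ 4.63916511e-05, -9.48420812e-01, -3.17014135e-01,
         8.12878844e-02],
       [ 9.99999255e-01,  4.30709207e-04, -1.14222654e-03,
         5.87067159e-04],
       [ 1.21985233e-03, -3.17013846e-01,  9.48420125e-01,
        -1.41728359e-01],
       [ 0.00000000e+00,  0.00000000e+00,  0.00000000e+00,
         1.00000000e+00]])}
```

View pics/scene0.png

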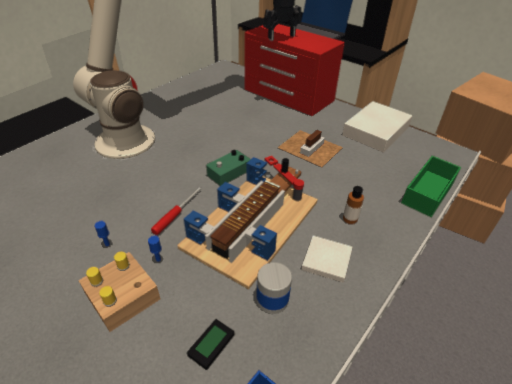

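View pics/top0.png

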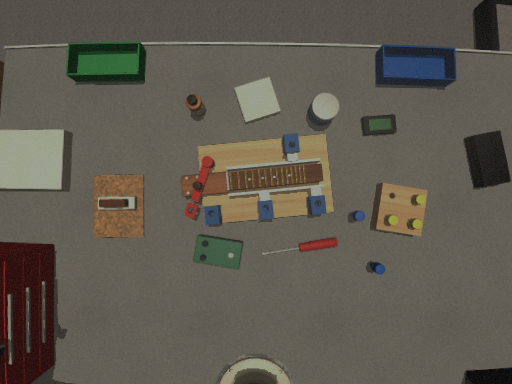

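View pics/wrist0.png

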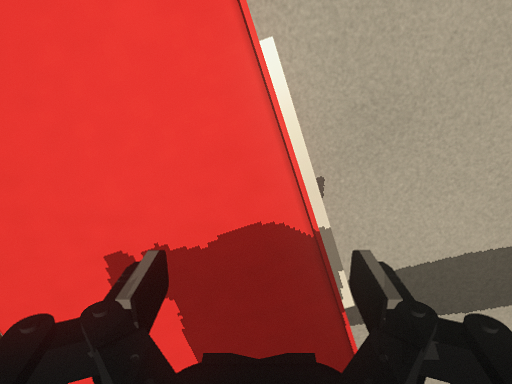

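The views show three yellow pins in the block (top view near (421,200), (393,220), (417,224)) and two blue decoys at (359,216) and (379,268). The arm is swung open, with its knob near (198,186). The beam is on the mat at (116,204). I'll enlarge these areas and measure.

```bash
cat > h.py <<'E'
import numpy as np, cv2
from scipy.spatial.transform import Rotation as Ro
def ray(d,px,tool=None):
    K=np.array([[d['fx'],0,d['cx']],[0,d['fy'],d['cy']],[0,0,1.]])
    p=cv2.undistortPoints(np.array(px,float).reshape(-1,1,2),K,np.array(d['distortion'])).reshape(-1,2)
    v=np.c_[p,np.ones(len(p))]
    if 'rvec' in d:
        R=cv2.Rodrigues(d['rvec'])[0]; return -R.T@d['tvec'], v@R
    T=d['tool_from_camera']; pos,rpy=tool
    W=Ro.from_euler('xyz',rpy).as_matrix()
    return W@T[:3,3]+pos, v@(W@T[:3,:3]).T
def onz(d,px,z,tool=None):
    c,v=ray(d,px,tool); s=(z-c[2])/v[:,2]; return c+v*s[:,None]
def proj(d,P,tool=None):
    K=np.array([[d['fx'],0,d['cx']],[0,d['fy'],d['cy']],[0,0,1.]]);P=np.array(P,float).reshape(-1,3)
    if 'rvec' in d: rv,tv=d['rvec'],d['tvec']
    else:
        T=d['tool_from_camera'];pos,rpy=tool;W=np.eye(4);W[:3,:3]=Ro.from_euler('xyz',rpy).as_matrix();W[:3,3]=pos
        M=np.linalg.inv(W@T);rv=cv2.Rodrigues(M[:3,:3])[0];tv=M[:3,3]
    return cv2.projectPoints(P,rv,tv,K,np.array(d['distortion']))[0].reshape(-1,2)
def tri(rays):
    A=np.zeros((3,3));b=np.zeros(3)
    for c,v in rays:
        v=v/np.linalg.norm(v);M=np.eye(3)-np.outer(v,v);A+=M;b+=M@c
    return np.linalg.solve(A,b)
def blobs(im,lo,hi,amin=20):
    m=cv2.inRange(cv2.cvtColor(im,cv2.COLOR_RGB2HSV),lo,hi)
    n,l,s,c=cv2.connectedComponentsWithStats(m)
    return [(c[i],s[i],l==i) for i in range(1,n) if s[i,4]>=amin]
def big(im,box,f,name):
    x0,y0,x1,y1=box
    o=cv2.resize(im[y0:y1,x0:x1],None,fx=f,fy=f,interpolation=cv2.INTER_CUBIC)
    cv2.imwrite(name,o[:,:,::-1])
E
python3 - <<'E'
from h import *; from plant import *
t=get_image("top");s=get_image("scene")
big(t['image'],(80,120,340,280),3,"pics/t1.png");big(t['image'],(340,170,440,290),5,"pics/t2.png")
big(s['image'],(170,120,340,290),4*0.85,"pics/s1.png")
for n,d in(("top",t),("scene",s)):
    for nm,lo,hi in (("yellow",(22,120,80),(35,255,255)),("blue",(105,120,40),(125,255,255)),("red",(0,180,80),(6,255,255))):
        for c,st,_ in blobs(d['image'],lo,hi): print(n,nm,c.round(1),st)
E
```

```text
top yellow [420.4 199. ] [416 194  10  11  86]
top yellow [392.4 219.6] [388 215  10  11  89]
top yellow [416.8 223.6] [412 219  11  10  85]
top blue [415.   65.3] [ 382   45   74   35 1591]
top blue [359.6 215.7] [356 212   9   8  61]
top blue [378.8 268.1] [371 263  14  11  91]
top red [  3.8 299.8] [  3 262   3  77 100]
scene yellow [120.7 259.2] [114 251  14  19 167]
scene yellow [ 93.3 274.6] [ 86 267  16  17 180]
scene yellow [107.1 294.5] [100 286  15  18 189]
scene blue [327.1  13.4] [ 301    0   51   33 1235]
scene blue [255.3 170. ] [247 158  19  25 336]
scene blue [226.1 195.6] [218 183  20  28 317]
scene blue [194.4 226.1] [184 211  23  32 393]
scene blue [102.1 231.2] [ 95 221  14  25 197]
scene blue [264.3 242.1] [253 226  23  33 485]
scene blue [154.6 246.2] [148 236  13  25 204]
scene blue [271.8 301. ] [257 289  32  21 353]
scene blue [260.3 378.9] [248 371  27  13 195]
scene red [293.6  66.9] [ 245   24   99   91 6184]
scene red [133.4  83.6] [132  79   4   9  20]
scene red [286.  173.6] [265 156  39  34 282]
scene red [165.7 219.9] [152 206  29  28 287]
```

View pics/t1.png

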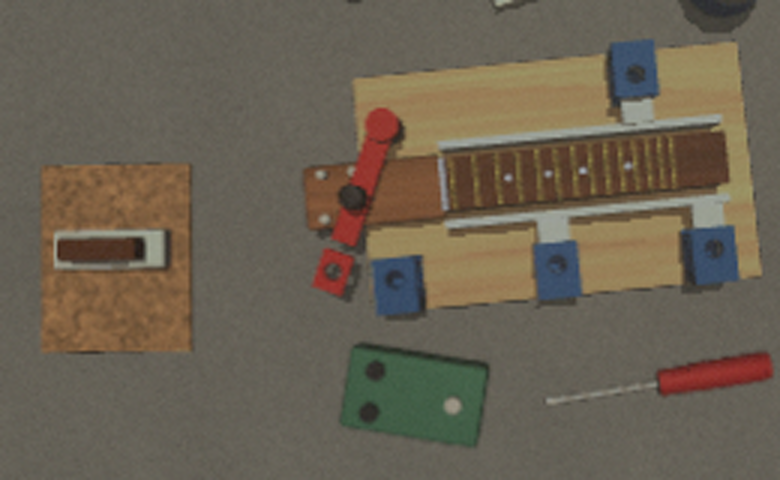

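View pics/t2.png

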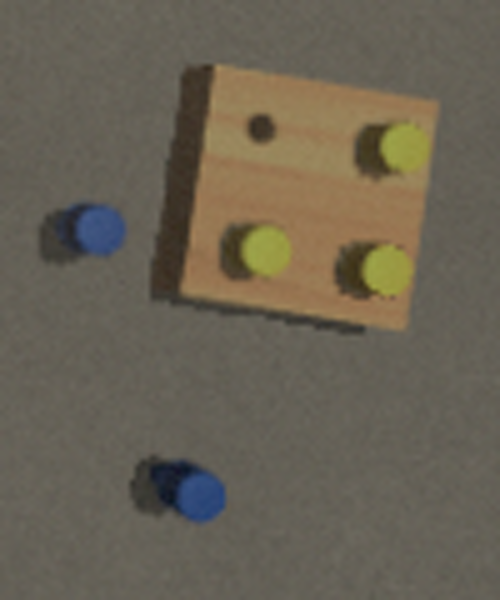

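View pics/s1.png

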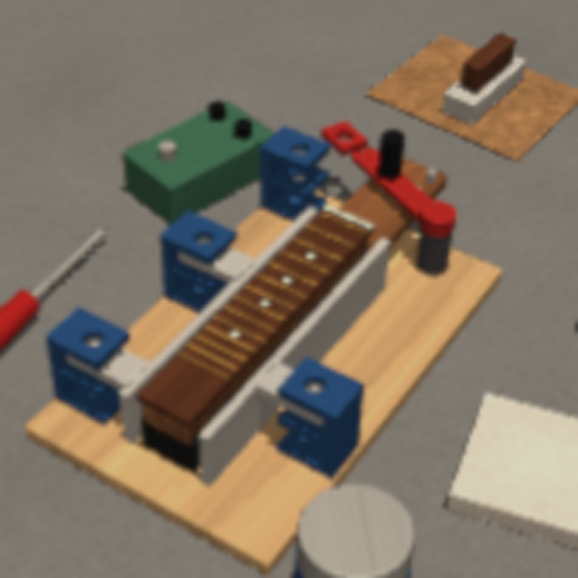

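```bash
python3 - <<'E'
from h import *; from plant import *
t=get_image("top");s=get_image("scene")
def T(l,z,f=3,o=(80,120)): return onz(t,[((u+.5)/f-.5+o[0],(v+.5)/f-.5+o[1]) for u,v in l],z)
def S(l,z,f=3.4,o=(170,120)): return onz(s,[((u+.5)/f-.5+o[0],(v+.5)/f-.5+o[1]) for u,v in l],z)
np.set_printoptions(precision=4,suppress=True)
print("forks 0-3\n",T([(714,247),(557,265),(635,73),(396,280)],.08)[:,:2],"\n",S([(93,342),(203,238),(315,387),(302,149)],.08)[:,:2])
print("hinge",T([(382,125)],.066),S([(434,215)],.066));print("knob",T([(352,197)],.106),S([(392,137)],.106));print("lug",T([(333,271)],.066),S([(343,135)],.066))
print("base corners",T([(355,79),(738,42),(762,275),(375,310)],.015))
print("beam bar TL,BL,BR,TR",T([(53,232),(54,270),(168,267),(166,230)],.028),"ridge top",T([(57,238),(58,262),(136,260),(136,237)],.058))
print("mat",T([(41,165),(190,164),(191,352),(41,352)],.004))
print("board", T([(441,156),(726,131),(728,185),(447,210)],.074))
print("pedal",T([(352,345),(488,363),(475,445),(341,428)],.057)[:,:2])
for nm,lo,hi in (("yellow",(22,120,80),(35,255,255)),):
  for d,z in((t,.0865),(s,.069)):
    for c,st,_ in blobs(d['image'],lo,hi): print(nm,onz(d,[c],z))
print("block",T([(215,65),(438,100),(407,329),(183,295)],.05,5,(340,170)), "blues",T([(100,230),(200,497)],.076,5,(340,170)))
print("hole",T([(261,128)],.05,5,(340,170)))
E
```

```text
forks 0-3
 [[ 0.5183 -0.1482]
 [ 0.5016 -0.0191]
 [ 0.6614 -0.0815]
 [ 0.487   0.1133]] 
 [[ 0.5202 -0.1505]
 [ 0.5035 -0.02  ]
 [ 0.6628 -0.0833]
 [ 0.4894  0.1158]]
hinge [[0.6164 0.1296 0.066 ]] [[0.6119 0.1319 0.066 ]]
knob [[0.554 0.147 0.106]] [[0.5551 0.1483 0.106 ]]
lug [[0.493  0.1683 0.066 ]] [[0.4917 0.169  0.066 ]]
base corners [[ 0.6623  0.1618  0.015 ]
 [ 0.7004 -0.1787  0.015 ]
 [ 0.4938 -0.2012  0.015 ]
 [ 0.4577  0.1395  0.015 ]]
beam bar TL,BL,BR,TR [[0.5212 0.4277 0.028 ]
 [0.4875 0.4258 0.028 ]
 [0.4924 0.3219 0.028 ]
 [0.5249 0.3246 0.028 ]] ridge top [[0.5162 0.4108 0.058 ]
 [0.4956 0.4093 0.058 ]
 [0.4987 0.3402 0.058 ]
 [0.5184 0.3407 0.058 ]]
mat [[0.5821 0.4518 0.004 ]
 [0.5849 0.3122 0.004 ]
 [0.4157 0.3069 0.004 ]
 [0.4119 0.4466 0.004 ]]
board [[ 0.5904  0.0786  0.074 ]
 [ 0.6149 -0.1584  0.074 ]
 [ 0.5699 -0.1604  0.074 ]
 [ 0.5455  0.0727  0.074 ]]
pedal [[0.4306 0.1525]
 [0.4177 0.0372]
 [0.3485 0.0471]
 [0.3603 0.1606]]
yellow [[ 0.5291 -0.4046  0.0865]]
yellow [[ 0.4775 -0.3338  0.0865]]
yellow [[ 0.4679 -0.3952  0.0865]]
yellow [[ 0.4719 -0.333   0.069 ]]
yellow [[ 0.4633 -0.3951  0.069 ]]
yellow [[ 0.5257 -0.4041  0.069 ]]
block [[ 0.5702 -0.3206  0.05  ]
 [ 0.5538 -0.439   0.05  ]
 [ 0.4354 -0.4226  0.05  ]
 [ 0.4521 -0.3044  0.05  ]] blues [[ 0.4859 -0.2541  0.076 ]
 [ 0.3536 -0.3061  0.076 ]]
hole [[ 0.5381 -0.3448  0.05  ]]
```

Request:
move_arm:
  targets:
    - {"rz": -6.4,"gripper": 1}
    - {"rz": -6.4,"gripper": 1}
    - {"rz": -6.4,"gripper": 1}
    - {"rz": -6.4,"gripper": 1}
    - {"tx": 2.16,"ty": 3.11,"gripper": 1}
    - {"tx": 2.16,"ty": 3.11,"gripper": 1}
    - {"tx": 2.16,"ty": 3.11,"gripper": 1}
    - {"tx": 2.16,"ty": 3.11,"gripper": 1}
    - {"tx": 2.16,"ty": 3.11,"gripper": 1}
    - {"tx": 2.16,"ty": 3.11,"gripper": 1}

```text
invalid input
```

Request:
move_arm:
  targets:
    - {"tx": 2.16,"ty": 3.11,"gripper": 1}
    - {"tx": 2.16,"ty": 3.11,"gripper": 1}
    - {"tx": 2.16,"ty": 3.11,"gripper": 1}
    - {"tx": 2.16,"ty": 3.11,"gripper": 1}
    - {"tx": 2.16,"ty": 3.11,"gripper": 1}
    - {"tx": 2.16,"ty": 3.11,"gripper": 1}
    - {"tx": 2.16,"ty": 3.11,"gripper": 1}
    - {"tx": 2.16,"ty": 3.11,"gripper": 1}
    - {"gripper": 1}
    - {"gripper": 1}

```text
invalid input
```

```bash
cat >> h.py <<'E'
def tool():
    from plant import observe
    o=observe(); return o['tool_pos'],o['tcp_rot'],o
def to(P,yaw=None):
    """print tool-axis shift cm to world P from now (after turning to yaw)"""
    p,r,o=tool(); y=r[2] if yaw is None else yaw
    R=Ro.from_euler('xyz',[np.pi,0,y]).as_matrix() if yaw is not None else Ro.from_euler('xyz',r).as_matrix()
    d=R.T@(np.array(P)-p)*100
    t=' turn rz %.2f'%(-np.degrees((y-r[2]+np.pi)%(2*np.pi)-np.pi)) if yaw is not None else ''
    print('shift cm',d.round(2),t,'t=%.2f'%o['time'])
E
python3 - <<'E'
from h import *; from plant import *
p,r,o=tool(); d=get_image("wrist"); cv2.imwrite("pics/w1.png",d['image'][:,:,::-1])
print(p,r,o['ft_force'],o['gripper_width'],o['time'])
to([.554,.19,.2]); to([.554,.19,.0765])
E
```

```text
[0.20588393 0.58997848 0.23106754] [ 3.14110859e+00 -5.42298150e-05 -3.35837430e-01] [ 0.93285417 -0.07305693 -0.26625756] 1.0010650674845616 0.35
shift cm [46.05 26.29  3.12]  t=0.40
shift cm [46.05 26.29 15.47]  t=0.40
```

View pics/w1.png

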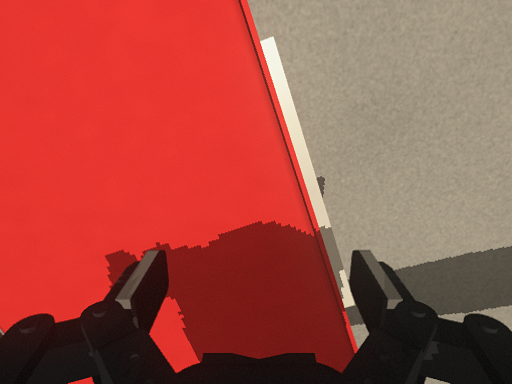

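The arm did not move: both calls were refused. I'll try a row with every key filled in.

Request:
move_arm:
  targets:
    - {"rx": 0,"ry": 0,"rz": -6.4,"tx": 0,"ty": 0,"tz": 0,"gripper": 1}
    - {"rx": 0,"ry": 0,"rz": -6.4,"tx": 0,"ty": 0,"tz": 0,"gripper": 1}

```text
time: 0.57
tool_pos: [0.2074, 0.5925, 0.2338]
tcp_rot: [-3.134, -0.003, -0.107]
ft_force: [3.9, 7.8, 12.1]
gripper_width: 0.748
```

Request:
move_arm:
  targets:
    - {"rx": 0,"ry": 0,"rz": -6.4,"tx": 0,"ty": 0,"tz": 0,"gripper": 1}
    - {"rx": 0,"ry": 0,"rz": -6.4,"tx": 0,"ty": 0,"tz": 0,"gripper": 1}
    - {"rx": 0,"ry": 0,"rz": 0,"tx": 2.16,"ty": 3.11,"tz": 0,"gripper": 1}
    - {"rx": 0,"ry": 0,"rz": 0,"tx": 2.16,"ty": 3.11,"tz": 0,"gripper": 1}
    - {"rx": 0,"ry": 0,"rz": 0,"tx": 2.16,"ty": 3.11,"tz": 0,"gripper": 1}
    - {"rx": 0,"ry": 0,"rz": 0,"tx": 2.16,"ty": 3.11,"tz": 0,"gripper": 1}
    - {"rx": 0,"ry": 0,"rz": 0,"tx": 2.16,"ty": 3.11,"tz": 0,"gripper": 1}
    - {"rx": 0,"ry": 0,"rz": 0,"tx": 2.16,"ty": 3.11,"tz": 0,"gripper": 1}
    - {"rx": 0,"ry": 0,"rz": 0,"tx": 2.16,"ty": 3.11,"tz": 0,"gripper": 1}
    - {"rx": 0,"ry": 0,"rz": 0,"tx": 2.16,"ty": 3.11,"tz": 0,"gripper": 1}

```text
time: 1.4
tool_pos: [0.4061, 0.3604, 0.2317]
tcp_rot: [-3.141, -0.0, 0.111]
ft_force: [0.4, 0.2, 0.2]
gripper_width: -0.001
```

Request:
move_arm:
  targets:
    - {"rx": 0,"ry": 0,"rz": 0,"tx": 2.16,"ty": 3.11,"tz": 0,"gripper": 1}
    - {"rx": 0,"ry": 0,"rz": 0,"tx": 2.16,"ty": 3.11,"tz": 0,"gripper": 1}
    - {"rx": 0,"ry": 0,"rz": 0,"tx": 2.16,"ty": 3.11,"tz": 0,"gripper": 1}
    - {"rx": 0,"ry": 0,"rz": 0,"tx": 2.16,"ty": 3.11,"tz": 0,"gripper": 1}
    - {"rx": 0,"ry": 0,"rz": 0,"tx": 2.16,"ty": 3.11,"tz": 0,"gripper": 1}
    - {"rx": 0,"ry": 0,"rz": 0,"tx": 2.16,"ty": 3.11,"tz": 0,"gripper": 1}
    - {"rx": 0,"ry": 0,"rz": 0,"tx": 0,"ty": 0,"tz": 0,"gripper": 1}
    - {"rx": 0,"ry": 0,"rz": 0,"tx": 0,"ty": 0,"tz": 0,"gripper": 1}

```text
time: 2.07
tool_pos: [0.5556, 0.1891, 0.2309]
tcp_rot: [3.141, 0.001, 0.107]
ft_force: [-0.1, 0.3, -0.7]
gripper_width: -0.002
```

```bash
python3 - <<'E'
from h import *; from plant import *
p,r,o=tool(); d=get_image("wrist"); cv2.imwrite("pics/w2.png",d['image'][:,:,::-1])
print(p,r,o['ft_force'],o['gripper_width'],o['time'])
to([.554,.19,.2]); to([.554,.19,.0765])
E
```

```text
[0.55559699 0.18908406 0.23086104] [3.14138943e+00 6.46504634e-04 1.07170183e-01] [-0.14927717  0.338431   -0.65358988] -0.0023809397844703397 2.0667
shift cm [-0.09  0.    3.1 ]  t=2.12
shift cm [-0.08  0.   15.45]  t=2.12
```

View pics/w2.png

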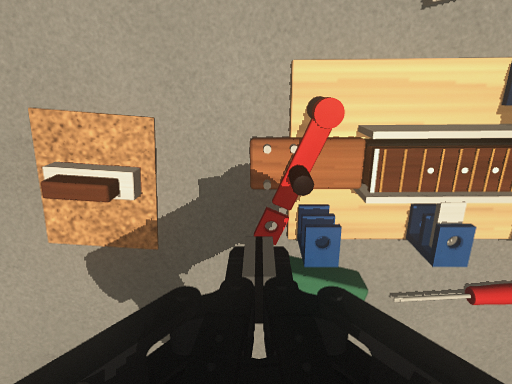

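Wrist view: knob top at (301,182), hinge (331,112), lug hole (270,226), fork3 hole (322,242), fork1 hole (453,240).

```bash
python3 - <<'E'
from h import *; from plant import *
np.set_printoptions(precision=4,suppress=True)
p,r,o=tool(); d=get_image("wrist");T=(p,r)
print("knob",onz(d,[(301,182)],.106,T),"hinge",onz(d,[(331,112)],.066,T),"lug",onz(d,[(270,226)],.066,T),"f3,f1",onz(d,[(322,242),(453,240)],.08,T))
big(d['image'],(230,80,490,290),3,"pics/w2b.png")
E
```

```text
knob [[0.5572 0.1528 0.106 ]] hinge [[0.6166 0.1284 0.066 ]] lug [[0.4936 0.1712 0.066 ]] f3,f1 [[ 0.4881  0.1172  0.08  ]
 [ 0.5052 -0.0146  0.08  ]]
```

View pics/w2b.png

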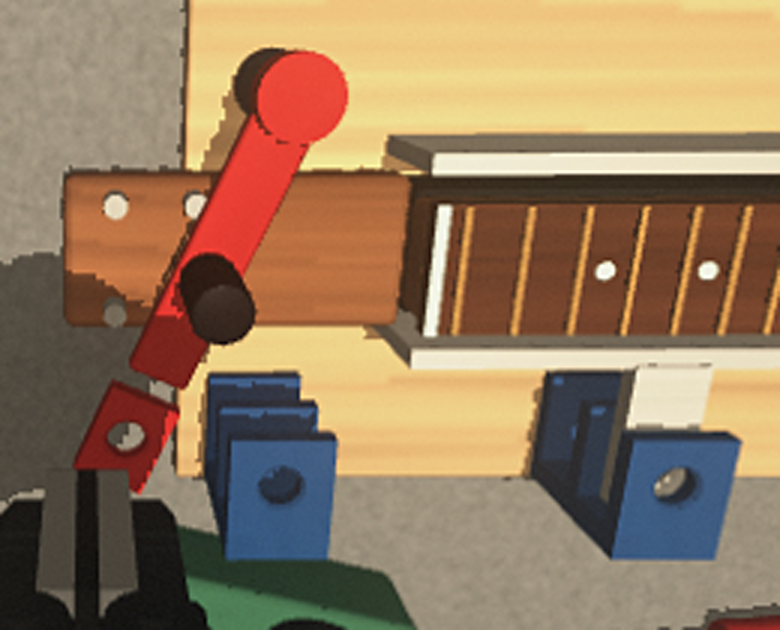

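Request:
move_arm:
  targets:
    - {"rx": 0,"ry": 0,"rz": 0,"tx": 0,"ty": 0,"tz": 3.08,"gripper": 1}
    - {"rx": 0,"ry": 0,"rz": 0,"tx": 0,"ty": 0,"tz": 3.08,"gripper": 1}
    - {"rx": 0,"ry": 0,"rz": 0,"tx": 0,"ty": 0,"tz": 3.08,"gripper": 1}
    - {"rx": 0,"ry": 0,"rz": 0,"tx": 0,"ty": 0,"tz": 3.08,"gripper": 1}
    - {"rx": 0,"ry": 0,"rz": 0,"tx": 0,"ty": 0,"tz": 3.0,"gripper": 1}
    - {"rx": 0,"ry": 0,"rz": 0,"tx": 0,"ty": 0.6,"tz": 0,"gripper": 1}
    - {"rx": 0,"ry": 0,"rz": 0,"tx": 0,"ty": 0.6,"tz": 0,"gripper": 1}
    - {"rx": 0,"ry": 0,"rz": 0,"tx": 0,"ty": 0.5,"tz": 0,"gripper": 1}
    - {"rx": 0,"ry": 0,"rz": 0,"tx": 0,"ty": 0.5,"tz": 0,"gripper": 1}

```text
time: 2.92
tool_pos: [0.5577, 0.17, 0.0803]
tcp_rot: [-3.139, -0.003, 0.111]
ft_force: [-4.1, 4.2, 0.2]
gripper_width: 0.004
```

```bash
python3 - <<'E'
from h import *; from plant import *
p,r,o=tool(); d=get_image("wrist"); big(d['image'],(130,0,390,384),2,"pics/w3.png")
print(p,r,o['ft_force'],o['time'])
E
```

```text
[0.55770227 0.16995728 0.08031785] [-3.13912362e+00 -3.00926974e-03  1.11202116e-01] [-4.10026207  4.24620995  0.15684172] 2.9167
```

View pics/w3.png

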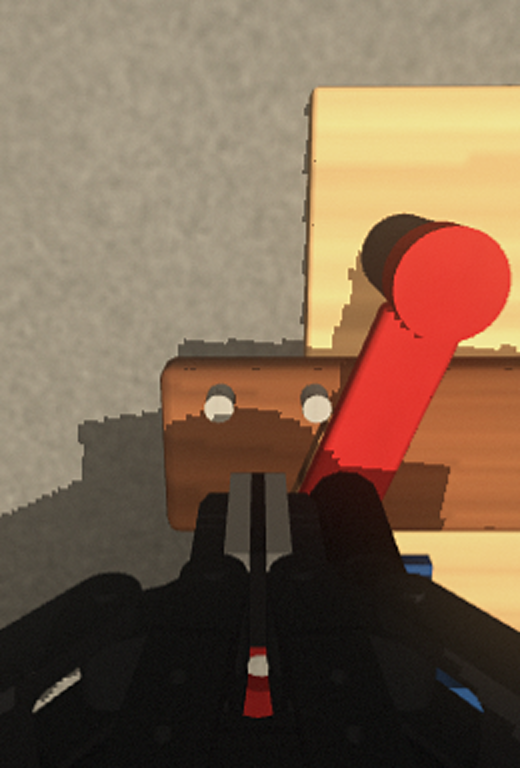

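Request:
move_arm:
  targets:
    - {"rx": 0,"ry": 0,"rz": 0,"tx": -0.1,"ty": 0.4,"tz": 0,"gripper": 1}
    - {"rx": 0,"ry": 0,"rz": 0,"tx": -0.1,"ty": 0.4,"tz": 0,"gripper": 1}
    - {"rx": 0,"ry": 0,"rz": 0,"tx": -0.1,"ty": 0.4,"tz": 0,"gripper": 1}
    - {"rx": 0,"ry": 0,"rz": 0,"tx": -0.1,"ty": 0.4,"tz": 0,"gripper": 1}
    - {"rx": 0,"ry": 0,"rz": 0,"tx": -0.1,"ty": 0.3,"tz": 0,"gripper": 1}
    - {"rx": 0,"ry": 0,"rz": 0,"tx": 0,"ty": 0,"tz": 0,"gripper": 1}

```text
time: 3.47
tool_pos: [0.5548, 0.1488, 0.0785]
tcp_rot: [3.141, -0.001, 0.111]
ft_force: [0.8, 0.6, -0.1]
gripper_width: -0.003
```

Request:
move_arm:
  targets:
    - {"rx": 0,"ry": 0,"rz": 0,"tx": 0,"ty": 0.15,"tz": 0,"gripper": 1}
    - {"rx": 0,"ry": 0,"rz": 0,"tx": 0,"ty": 0.1,"tz": 0,"gripper": 1}
    - {"rx": 0,"ry": 0,"rz": 0,"tx": 0,"ty": 0,"tz": 0,"gripper": 1}

```text
time: 3.72
tool_pos: [0.5547, 0.147, 0.0781]
tcp_rot: [3.142, -0.0, 0.111]
ft_force: [0.3, 1.3, 1.9]
gripper_width: -0.004
```

```bash
python3 - <<'E'
from h import *; from plant import *
p,r,o=tool(); d=get_image("wrist"); big(d['image'],(130,0,390,384),2,"pics/w4.png")
print(p,r,o['ft_force'],o['time'])
t=get_image("top");big(t['image'],(150,130,290,230),5,"pics/t4.png")
s=get_image("scene");big(s['image'],(230,130,330,220),7,"pics/s4.png")
E
```

```text
[0.55474422 0.14699613 0.07813995] [ 3.14158887e+00 -2.52973068e-04  1.10943060e-01] [0.26166747 1.3368364  1.90063363] 3.7167
```

View pics/w4.png

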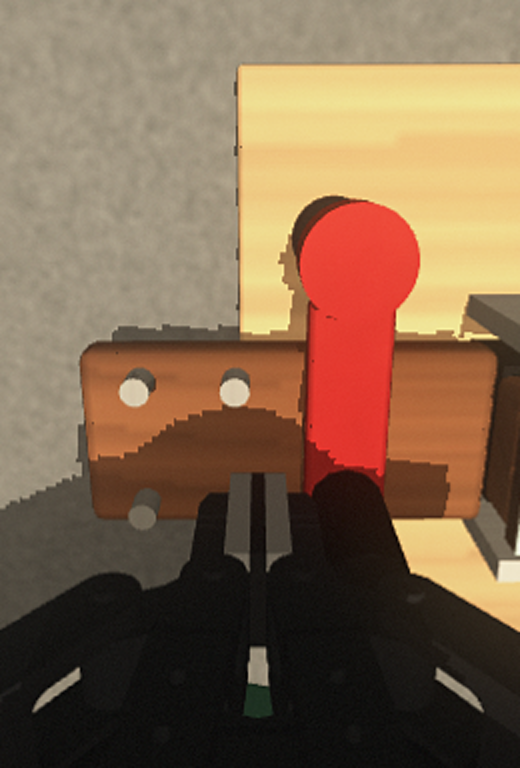

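View pics/s4.png

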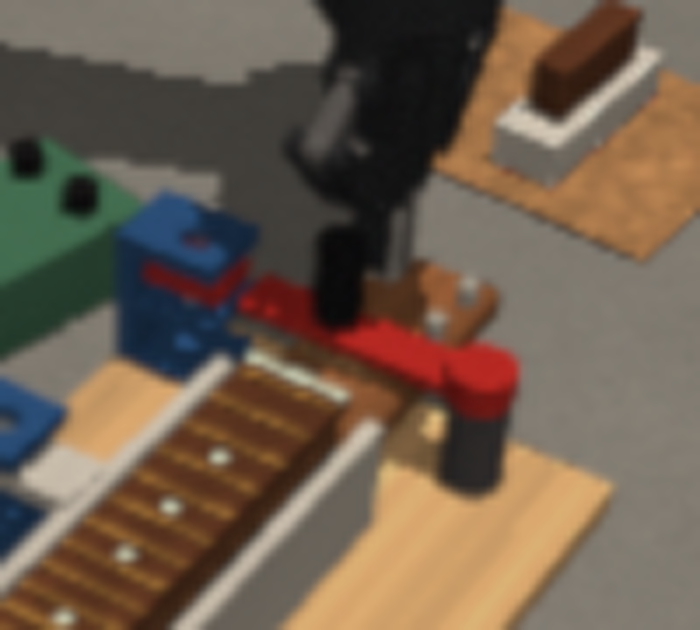

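The arm is nearly shut, with its lug in fork3. I'll keep pushing until the stop is felt.

Request:
move_arm:
  targets:
    - {"rx": 0,"ry": 0,"rz": 0,"tx": 0,"ty": 0.15,"tz": 0,"gripper": 1}
    - {"rx": 0,"ry": 0,"rz": 0,"tx": 0,"ty": 0.1,"tz": 0,"gripper": 1}
    - {"rx": 0,"ry": 0,"rz": 0,"tx": 0,"ty": 0,"tz": 0,"gripper": 1}

```text
time: 4.12
tool_pos: [0.5548, 0.1467, 0.0781]
tcp_rot: [-3.138, -0.001, 0.111]
ft_force: [-2.2, 9.2, 1.0]
gripper_width: -0.004
```

Request:
move_arm:
  targets:
    - {"rx": 0,"ry": 0,"rz": 0,"tx": 0,"ty": 0.1,"tz": 0,"gripper": 1}
    - {"rx": 0,"ry": 0,"rz": 0,"tx": 0,"ty": 0.1,"tz": 0,"gripper": 1}
    - {"rx": 0,"ry": 0,"rz": 0,"tx": 0,"ty": 0,"tz": 0,"gripper": 1}

```text
time: 4.37
tool_pos: [0.5549, 0.1465, 0.0781]
tcp_rot: [-3.136, -0.002, 0.111]
ft_force: [-5.1, 14.4, 1.0]
gripper_width: -0.001
```

Force rose to 14 N with no further motion, so the arm is at its stop. I'll back off, lift, and go to the block.

Request:
move_arm:
  targets:
    - {"rx": 0,"ry": 0,"rz": 0,"tx": 0,"ty": -1.2,"tz": 0,"gripper": 1}
    - {"rx": 0,"ry": 0,"rz": 0,"tx": 0,"ty": 0,"tz": -2.0,"gripper": 1}
    - {"rx": 0,"ry": 0,"rz": 0,"tx": 0,"ty": 0,"tz": -4,"gripper": 1}
    - {"rx": 0,"ry": 0,"rz": 0,"tx": 0,"ty": 0,"tz": -4,"gripper": 1}
    - {"rx": 0,"ry": 0,"rz": 0,"tx": 0,"ty": 0,"tz": -4,"gripper": 0.4}
    - {"rx": 0,"ry": 0,"rz": 0,"tx": -1.1,"ty": 3.47,"tz": 0,"gripper": 0.4}
    - {"rx": 0,"ry": 0,"rz": 0,"tx": -1.1,"ty": 3.47,"tz": 0,"gripper": 0.4}

```text
time: 4.95
tool_pos: [0.5406, 0.0837, 0.2207]
tcp_rot: [-3.141, -0.005, 0.114]
ft_force: [1.3, -0.5, -1.2]
gripper_width: 0.423
```

```bash
python3 - <<'E'
from h import *; from plant import *
p,r,o=tool(); d=get_image("wrist"); cv2.imwrite("pics/w5.png",d['image'][:,:,::-1])
print(p,r,o['ft_force'],o['time'])
E
```

```text
[0.54059147 0.08367235 0.22073262] [-3.14072778 -0.00508307  0.11416983] [ 1.31110122 -0.52522628 -1.23457912] 4.95
```

View pics/w5.png

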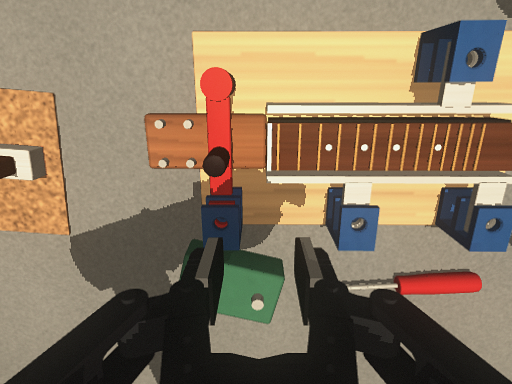

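The arm is square to the fretboard and the red lug shows through the fork3 hole at (221,223). On to the block.

Request:
move_arm:
  targets:
    - {"rx": 0,"ry": 0,"rz": 0,"tx": -1.1,"ty": 3.5,"tz": 0,"gripper": 0.4}
    - {"rx": 0,"ry": 0,"rz": 0,"tx": -1.1,"ty": 3.5,"tz": 0,"gripper": 0.4}
    - {"rx": 0,"ry": 0,"rz": 0,"tx": -1.1,"ty": 3.5,"tz": 0,"gripper": 0.4}
    - {"rx": 0,"ry": 0,"rz": 0,"tx": -1.1,"ty": 3.5,"tz": 0,"gripper": 0.4}
    - {"rx": 0,"ry": 0,"rz": 0,"tx": -1.1,"ty": 3.5,"tz": 0,"gripper": 0.4}
    - {"rx": 0,"ry": 0,"rz": 0,"tx": -1.1,"ty": 3.5,"tz": 0,"gripper": 0.4}
    - {"rx": 0,"ry": 0,"rz": 0,"tx": -1.1,"ty": 3.5,"tz": 0,"gripper": 0.4}
    - {"rx": 0,"ry": 0,"rz": 0,"tx": -1.1,"ty": 3.5,"tz": 0,"gripper": 0.4}
    - {"rx": 0,"ry": 0,"rz": 0,"tx": -1.1,"ty": 3.5,"tz": 0,"gripper": 0.4}
    - {"rx": 0,"ry": 0,"rz": 0,"tx": -1.1,"ty": 3.5,"tz": 0,"gripper": 0.4}

```text
time: 5.83
tool_pos: [0.4676, -0.2787, 0.2177]
tcp_rot: [-3.141, 0.002, 0.111]
ft_force: [-0.0, 0.9, 0.3]
gripper_width: 0.605
```

Request:
move_arm:
  targets:
    - {"rx": 0,"ry": 0,"rz": 0,"tx": -0.6,"ty": 3.5,"tz": 1.5,"gripper": 0.4}
    - {"rx": 0,"ry": 0,"rz": 0,"tx": 0,"ty": 2,"tz": 2.5,"gripper": 0.4}
    - {"rx": 0,"ry": 0,"rz": 0,"tx": 0,"ty": 0,"tz": 0,"gripper": 0.4}
    - {"rx": 0,"ry": 0,"rz": 0,"tx": 0,"ty": 0,"tz": 0,"gripper": 0.4}

```text
time: 6.17
tool_pos: [0.4673, -0.3329, 0.1758]
tcp_rot: [-3.139, 0.005, 0.108]
ft_force: [0.0, 0.3, -0.6]
gripper_width: 0.6
```

```bash
python3 - <<'E'
from h import *; from plant import *
p,r,o=tool(); d=get_image("wrist"); cv2.imwrite("pics/w6.png",d['image'][:,:,::-1])
print(p,r,o['ft_force'],o['time'])
for c,st,m in blobs(d['image'],(22,120,60),(35,255,255),100): print(c,st)
E
```

```text
[ 0.46729265 -0.332907    0.17580741] [-3.13926744  0.00533104  0.10842076] [ 0.03266521  0.32317336 -0.58555524] 6.1667
[368.48651452 122.12655602] [351 105  36  35 964]
[263.87652174 177.32      ] [247 166  32  26 575]
[340.5659824  199.27272727] [324 186  32  30 682]
```

View pics/w6.png

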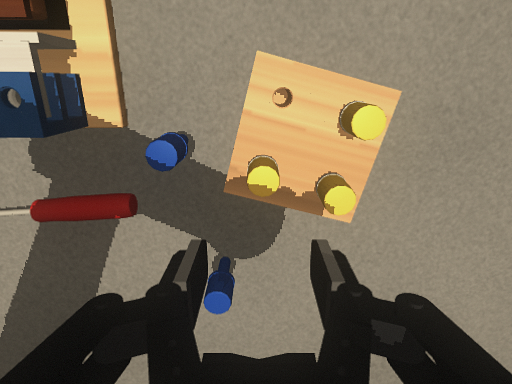

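Top discs of the yellow heads: A (369,123), B (263,180), C (340,201).

```bash
python3 - <<'E'
from h import *; from plant import *
np.set_printoptions(precision=4,suppress=True)
p,r,o=tool(); d=get_image("wrist");im=d['image']
hsv=cv2.cvtColor(im,cv2.COLOR_RGB2HSV)
for v in(150,170,190,210):
  for c,st,m in blobs(im,(22,120,v),(35,255,255),100):
    k,_=cv2.findContours(m.astype(np.uint8),0,1); (x,y),rad=cv2.minEnclosingCircle(max(k,key=len)); print(v,c.round(1),(round(x,1),round(y,1)),round(rad,1),st[2:],onz(d,[c],.086,(p,r)))
print(onz(d,[(282.5,97)],.05,(p,r)))
E
```

```text
150 [367.8 123.9] (368.2, 124.1) 18.5 [ 35  35 941] [[ 0.5292 -0.4051  0.086 ]]
150 [264.5 178.3] (262.9, 182.0) 15.9 [ 32  26 546] [[ 0.4803 -0.3358  0.086 ]]
150 [340.  200.3] (339.5, 200.5) 15.5 [ 31  29 670] [[ 0.469  -0.3965  0.086 ]]
170 [367.8 123.9] (368.2, 124.1) 18.5 [ 35  35 940] [[ 0.5291 -0.4051  0.086 ]]
170 [264.5 178.3] (262.9, 182.0) 15.9 [ 32  26 546] [[ 0.4803 -0.3358  0.086 ]]
170 [340.  200.3] (339.5, 200.5) 15.5 [ 31  29 670] [[ 0.469  -0.3965  0.086 ]]
190 [367.9 123.9] (368.4, 124.0) 18.3 [ 35  35 928] [[ 0.5292 -0.4052  0.086 ]]
190 [264.7 178. ] (262.9, 182.0) 15.9 [ 32  25 513] [[ 0.4806 -0.3359  0.086 ]]
190 [340.2 200.3] (339.5, 200.5) 15.5 [ 31  29 656] [[ 0.469  -0.3967  0.086 ]]
210 [368. 124.] (368.2, 123.6) 18.2 [ 35  35 910] [[ 0.5291 -0.4053  0.086 ]]
210 [264.7 178.1] (263.3, 181.4) 15.7 [ 31  25 500] [[ 0.4805 -0.3359  0.086 ]]
210 [340.3 200.5] (339.5, 200.5) 15.5 [ 31  29 646] [[ 0.4689 -0.3967  0.086 ]]
[[ 0.5396 -0.3442  0.05  ]]
```

```bash
python3 - <<'E'
from h import *
to([.478,-.3345,.057])
E
```

```text
shift cm [ 0.86  0.34 12.14]  t=6.27
```

Request:
move_arm:
  targets:
    - {"rx": 0,"ry": 0,"rz": 0,"tx": 1.0,"ty": 0.3,"tz": 0,"gripper": 0.4}
    - {"rx": 0,"ry": 0,"rz": 0,"tx": 0,"ty": 0,"tz": 3.5,"gripper": 0.4}
    - {"rx": 0,"ry": 0,"rz": 0,"tx": 0,"ty": 0,"tz": 3.5,"gripper": 0.4}
    - {"rx": 0,"ry": 0,"rz": 0,"tx": 0,"ty": 0,"tz": 2.9,"gripper": 0.4}
    - {"rx": 0,"ry": 0,"rz": 0,"tx": 0,"ty": 0,"tz": 2.0,"gripper": 0.4}
    - {"rx": 0,"ry": 0,"rz": 0,"tx": 0,"ty": 0,"tz": 0,"gripper": 0.4}
    - {"rx": 0,"ry": 0,"rz": 0,"tx": 0,"ty": 0,"tz": 0,"gripper": 0.4}

```text
time: 6.85
tool_pos: [0.4805, -0.3336, 0.0595]
tcp_rot: [3.141, 0.0, 0.113]
ft_force: [0.4, 0.3, 0.9]
gripper_width: 0.599
```

```bash
python3 - <<'E'
from h import *; from plant import *
p,r,o=tool(); d=get_image("wrist"); cv2.imwrite("pics/w7.png",d['image'][:,:,::-1])
print(p,r,o['ft_force'],o['time']); to([.478,-.3345,.057])
E
```

```text
[ 0.4804767  -0.33359582  0.05950614] [3.14112918e+00 3.54580023e-04 1.13189975e-01] [0.39813556 0.33713081 0.94095619] 6.85
shift cm [-0.33  0.    0.38]  t=6.90
```

View pics/w7.png

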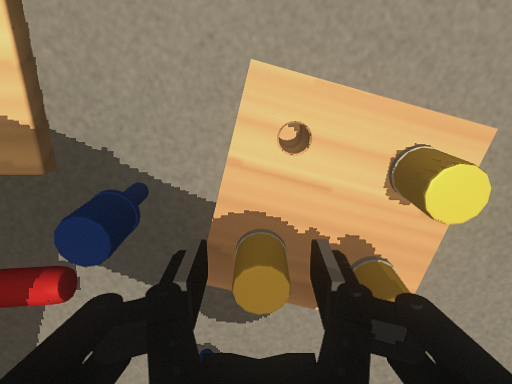

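Request:
move_arm:
  targets:
    - {"rx": 0,"ry": 0,"rz": 0,"tx": -0.1,"ty": 0,"tz": 0.35,"gripper": 0.4}
    - {"rx": 0,"ry": 0,"rz": 0,"tx": 0,"ty": 0,"tz": 0,"gripper": 1}
    - {"rx": 0,"ry": 0,"rz": 0,"tx": 0,"ty": 0,"tz": 0,"gripper": 1}
    - {"rx": 0,"ry": 0,"rz": 0,"tx": 0,"ty": 0,"tz": 0,"gripper": 1}
    - {"rx": 0,"ry": 0,"rz": 0,"tx": 0,"ty": 0,"tz": 0,"gripper": 1}
    - {"rx": 0,"ry": 0,"rz": 0,"tx": 0,"ty": 0,"tz": 0,"gripper": 1}
  grip_force: 40

```text
time: 7.4
tool_pos: [0.4791, -0.3344, 0.0568]
tcp_rot: [3.141, -0.002, 0.111]
ft_force: [0.1, 2.2, 5.9]
gripper_width: 0.289
```

```bash
python3 - <<'E'
from h import *; from plant import *
p,r,o=tool(); d=get_image("wrist"); cv2.imwrite("pics/w8.png",d['image'][:,:,::-1])
print(p,r,o['ft_force'],o['gripper_width'],o['time'])
print(proj(d,[[.478,-.3345,.086]],(p,r)))
E
```

```text
[ 0.47906031 -0.33435134  0.05682011] [ 3.14068859e+00 -1.68726276e-03  1.11251904e-01] [0.11859505 2.23329244 5.88607455] 0.2894660382360889 7.4
[[257.95509679 290.08238771]]
```

View pics/w8.png

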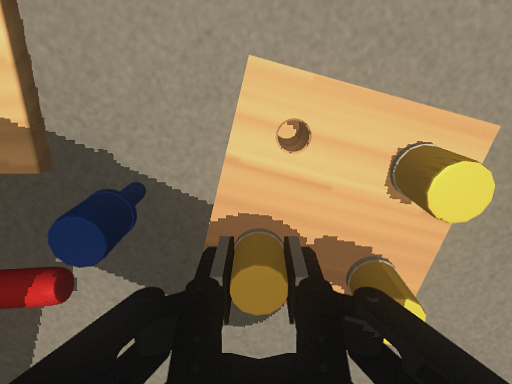

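Request:
move_arm:
  targets:
    - {"rx": 0,"ry": 0,"rz": 0,"tx": 0,"ty": 0,"tz": -2,"gripper": 1}
    - {"rx": 0,"ry": 0,"rz": 0,"tx": 0,"ty": 0,"tz": -4,"gripper": 1}
    - {"rx": 0,"ry": 0,"rz": 0,"tx": 0,"ty": 0,"tz": -4,"gripper": 1}
    - {"rx": 0,"ry": 0,"rz": 0,"tx": 0.6,"ty": -3,"tz": -4,"gripper": 1}
    - {"rx": 0,"ry": 0,"rz": 0,"tx": 0.6,"ty": -3,"tz": 0,"gripper": 1}
    - {"rx": 0,"ry": 0,"rz": 0,"tx": 0.6,"ty": -3,"tz": 0,"gripper": 1}
    - {"rx": 0,"ry": 0,"rz": 0,"tx": 0.6,"ty": -3,"tz": 0,"gripper": 1}
    - {"rx": 0,"ry": 0,"rz": 0,"tx": 0.6,"ty": -3,"tz": 0,"gripper": 1}
    - {"rx": 0,"ry": 0,"rz": 0,"tx": 0,"ty": -3,"tz": 0,"gripper": 1}
    - {"rx": 0,"ry": 0,"rz": 0,"tx": 0,"ty": 0,"tz": 0,"gripper": 1}

```text
time: 8.28
tool_pos: [0.487, -0.1538, 0.1885]
tcp_rot: [-3.14, 0.001, 0.115]
ft_force: [0.3, -0.5, -1.5]
gripper_width: 0.292
```

```bash
python3 - <<'E'
from h import *; from plant import *
p,r,o=tool(); d=get_image("wrist"); cv2.imwrite("pics/w9.png",d['image'][:,:,::-1])
print(p,r,o['ft_force'],o['gripper_width'],o['time'])
print(proj(d,[[.519,-.149,.08],[.5025,-.0185,.08]],(p,r)))
E
```

```text
[ 0.48696425 -0.15377434  0.18851222] [-3.14037394e+00  5.45897379e-04  1.14807697e-01] [ 0.30750744 -0.47261734 -1.46497774] 0.2920358646912724 8.2833
[[257.17455887 147.06617127]
 [ 91.38039956 148.61249542]]
```

View pics/w9.png

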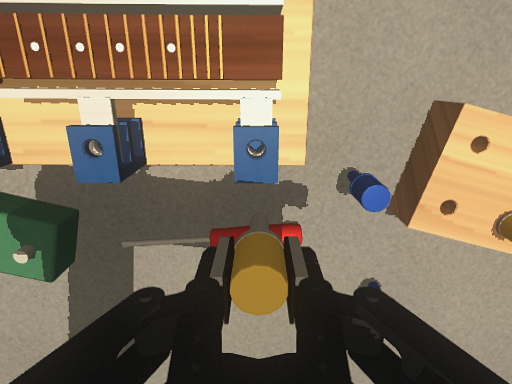

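```bash
cat > hole.py <<'E'
from h import *; from plant import *
import sys
np.set_printoptions(precision=4,suppress=True)
def holes(boxes,z=.08):
    p,r,o=tool(); d=get_image("wrist");im=d['image']
    m=cv2.inRange(cv2.cvtColor(im,cv2.COLOR_RGB2HSV),(105,110,40),(125,255,255))
    for (x0,y0,x1,y1) in boxes:
        s=m[y0:y1,x0:x1]
        k,h=cv2.findContours(s,cv2.RETR_CCOMP,cv2.CHAIN_APPROX_NONE)
        for c,hh in zip(k,h[0]):
            if cv2.contourArea(c)>60 and hh[3]>=0 and len(c)>5:
                e=cv2.fitEllipse(c); u=(e[0][0]+x0,e[0][1]+y0)
                print('hole px',np.round(u,1),np.round(e[1],1),onz(d,[u],z,(p,r))[0], 'tool',p)
    return p,r,d
E
python3 - <<'E'
from hole import *
p,r,d=holes([(60,110,150,190),(225,110,285,190)])
big(d['image'],(50,100,290,190),3,"pics/w9b.png")
E
```

```text
hole px [ 90.4 147.9] [17.3 22.8] [ 0.5034 -0.0193  0.08  ] tool [ 0.4874 -0.1553  0.1886]
hole px [253.6 148.4] [19.5 20.9] [ 0.518  -0.1479  0.08  ] tool [ 0.4874 -0.1553  0.1886]
```

View pics/w9b.png

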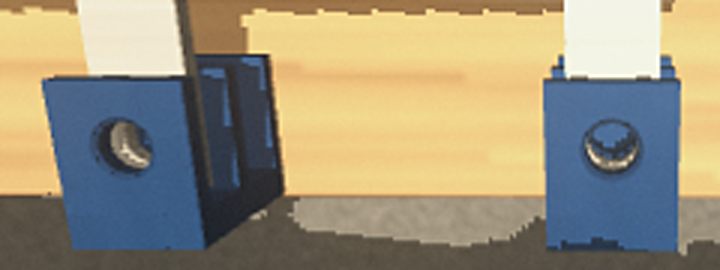

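```bash
cat >> hole.py <<'E'
def intool(d,px,zt):
    T=d['tool_from_camera']; d2=dict(d); c,v=ray(d2,px,(np.zeros(3),np.zeros(3)))
    s=(zt-c[2])/v[:,2]; return c+v*s[:,None]
E
python3 - <<'E'
from hole import *
p,r,d=holes([(225,110,285,190)])
print('hole in tool',intool(d,[(253.6,148.4)],p[2]-.08)*100)
h=[(c,st) for c,st,m in blobs(d['image'],(18,120,60),(35,255,255),100)];print(h)
print('head',intool(d,[(259,288)],-.029)*100)
E
```

```text
hole px [251.9 148.6] [19.4 20.8] [ 0.518  -0.1478  0.08  ] tool [ 0.4876 -0.1564  0.1887]
hole in tool [[ 3.1324 -0.3789 10.8671]]
[(array([202.8728,  44.7225]), array([200,  15,   6,  64, 173], dtype=int32)), (array([216.1658,  45.8021]), array([214,  15,   5,  64, 187], dtype=int32)), (array([174.2576,  46.1364]), array([171,  16,   7,  63, 132], dtype=int32)), (array([189.0318,  46.293 ]), array([186,  16,   7,  63, 157], dtype=int32)), (array([ 56.25  , 122.4485]), array([ 37, 120,  41,   7, 136], dtype=int32)), (array([170.   , 125.456]), array([140, 121,  65,   9, 250], dtype=int32)), (array([ 35.6156, 154.4538]), array([  8, 147,  60,  18, 346], dtype=int32)), (array([472.2421, 174.3974]), array([432, 161,  80,  27, 380], dtype=int32)), (array([504.8709, 227.3183]), array([496, 214,  16,  29, 333], dtype=int32)), (array([258.6086, 274.6226]), array([ 230,  233,   58,   82, 3932], dtype=int32))]
head [[-0.0132  0.0492 -2.9   ]]
```

Request:
move_arm:
  targets:
    - {"rx": 0,"ry": 0,"rz": 0,"tx": 1.6,"ty": -0.2,"tz": 0,"gripper": 1}
    - {"rx": 0,"ry": 0,"rz": 0,"tx": 1.5,"ty": -0.25,"tz": 2,"gripper": 1}
    - {"rx": 0,"ry": 0,"rz": 0,"tx": 0,"ty": 0,"tz": 2.6,"gripper": 1}
    - {"rx": 0,"ry": 0,"rz": 0,"tx": 0,"ty": 0,"tz": 0,"gripper": 1}
    - {"rx": 0,"ry": 0,"rz": 0,"tx": 0,"ty": 0,"tz": 0,"gripper": 1}
    - {"rx": 0,"ry": 0,"rz": 0,"tx": 0,"ty": 0,"tz": 0,"gripper": 1}

```text
time: 8.93
tool_pos: [0.5184, -0.1504, 0.1435]
tcp_rot: [3.141, -0.001, 0.11]
ft_force: [0.3, 0.5, -0.3]
gripper_width: 0.289
```

```bash
python3 - <<'E'
from hole import *
p,r,o=tool(); d=get_image("wrist"); big(d['image'],(190,140,330,320),4,"pics/w10.png")
print(p,r,o['ft_force'],o['time']); to([.518,-.148,.14])
E
```

```text
[ 0.5184 -0.1504  0.1435] [ 3.1408 -0.0006  0.1101] [ 0.2607  0.5396 -0.3309] 8.9333
shift cm [-0.05 -0.23  0.41]  t=8.98
```

View pics/w10.png

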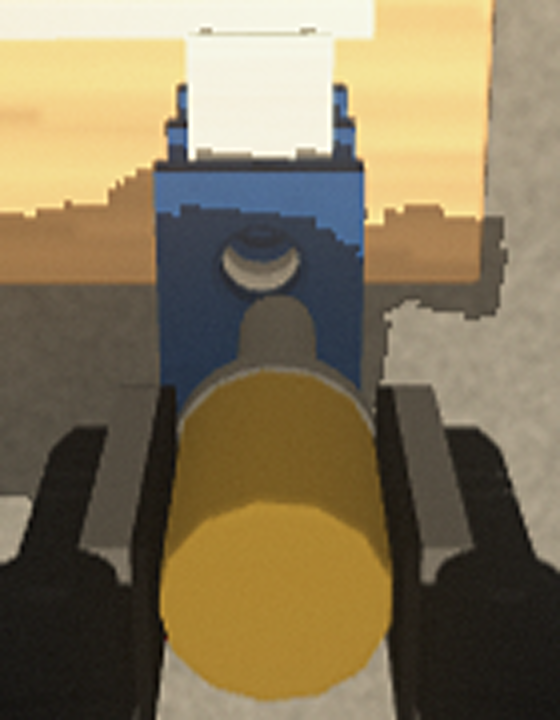

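```bash
python3 - <<'E'
from hole import *
p,r,o=tool(); d=get_image("wrist")
print(p)
Z=(np.zeros(3),np.zeros(3))
for n,P in (("holectr expected at",[0,0,p[2]-.08]),("tip",[0,0,.047]),("tip front edge",[.004,0,.045])):
    q=proj(d,[P],Z)[0]; print(n,q,((q-[190,140])+.5)*4-.5)
hp=np.array([(260,260)]); px=(hp+.5)/4-.5+[190,140]
print('hole in tool cm',intool(d,px,p[2]-.08)*100)
E
```

```text
[ 0.5187 -0.1502  0.1441]
holectr expected at [258.2596 205.6351] [274.5385 264.0404]
tip [258.2073 215.3698] [274.3293 302.9792]
tip front edge [258.1987 210.7963] [274.2949 284.6853]
hole in tool cm [[ 0.0751 -0.252   6.4063]]
```

```bash
python3 - <<'E'
from hole import *
p,r,o=tool(); d=get_image("wrist")
Z=(np.zeros(3),np.zeros(3))
f=lambda P:((proj(d,P,Z)-[190,140])+.5)*4-.5
print('head top front/back',f([[.013,0,-.029],[-.013,0,-.029],[0,.013,-.029]]))
print('head bottom front',f([[.013,0,.005]]))
a=np.linspace(0,2*np.pi,60)
for rr in (3,6):
  # nose ellipsoid of height rr mm
  u,v=np.meshgrid(a,np.linspace(0,np.pi/2,30)); P=np.c_[(.006*np.cos(u)*np.cos(v)).ravel(),(.006*np.sin(u)*np.cos(v)).ravel(),(.047-rr/1000+rr/1000*np.sin(v)).ravel()]
  print(rr,'nose top',f(P)[:,1].min())
E
```

```text
head top front/back [[272.6874 482.5553]
 [272.8549 695.8574]
 [397.7536 592.5352]]
head bottom front [[273.5909 339.7702]]
3 nose top 274.60849661947896
6 nose top 279.7130305291371
```

Request:
move_arm:
  targets:
    - {"rx": 0,"ry": 0,"rz": 0,"tx": 0.24,"ty": -0.28,"tz": 0,"gripper": 1}
    - {"rx": 0,"ry": 0,"rz": 0,"tx": 0,"ty": 0,"tz": 0.8,"gripper": 1}
    - {"rx": 0,"ry": 0,"rz": 0,"tx": 0,"ty": 0,"tz": 0,"gripper": 1}
    - {"rx": 0,"ry": 0,"rz": 0,"tx": 0,"ty": 0,"tz": 0,"gripper": 1}
    - {"rx": 0,"ry": 0,"rz": 0,"tx": 0,"ty": 0,"tz": 0,"gripper": 1}

```text
time: 9.5
tool_pos: [0.5201, -0.1463, 0.1346]
tcp_rot: [3.142, 0.0, 0.111]
ft_force: [0.4, 0.5, -1.1]
gripper_width: 0.289
```

```bash
python3 - <<'E'
from hole import *
p,r,o=tool(); d=get_image("wrist"); big(d['image'],(190,140,330,320),4,"pics/w11.png")
print(p,r,o['ft_force'],o['time'])
E
```

```text
[ 0.5201 -0.1463  0.1346] [3.1415 0.0004 0.1113] [ 0.3622  0.4898 -1.0937] 9.5
```

View pics/w11.png

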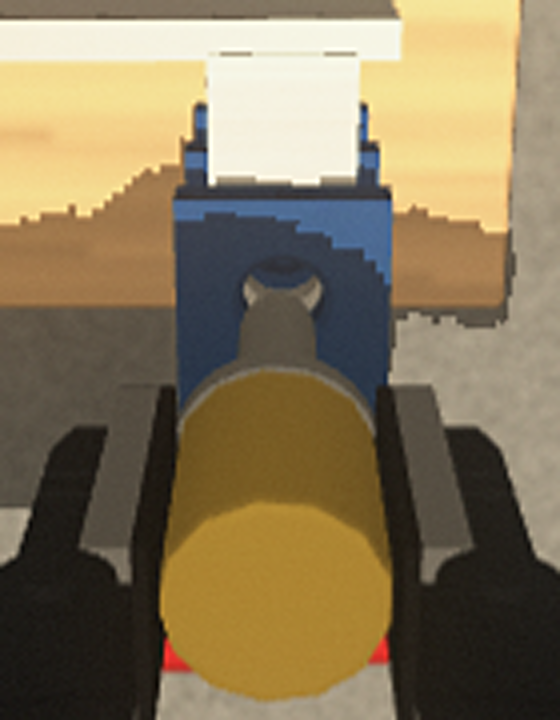

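Nose column is 278 against hole centre 283, and fore-aft looks right. I'll nudge sideways and start down.

Request:
move_arm:
  targets:
    - {"rx": 0,"ry": 0,"rz": 0,"tx": 0,"ty": 0.06,"tz": 0.5,"gripper": 1}
    - {"rx": 0,"ry": 0,"rz": 0,"tx": 0,"ty": 0,"tz": 0.5,"gripper": 1}
    - {"rx": 0,"ry": 0,"rz": 0,"tx": 0,"ty": 0,"tz": 0.4,"gripper": 1}
    - {"rx": 0,"ry": 0,"rz": 0,"tx": 0,"ty": 0,"tz": 0,"gripper": 1}
    - {"rx": 0,"ry": 0,"rz": 0,"tx": 0,"ty": 0,"tz": 0,"gripper": 1}

```text
time: 9.97
tool_pos: [0.52, -0.1469, 0.1202]
tcp_rot: [-3.142, 0.001, 0.111]
ft_force: [-0.1, -0.2, -0.7]
gripper_width: 0.288
```

```bash
python3 - <<'E'
from hole import *
p,r,o=tool(); d=get_image("wrist"); big(d['image'],(190,140,330,320),4,"pics/w12.png")
print(p,r,o['ft_force'],o['time'])
E
```

```text
[ 0.52   -0.1469  0.1202] [-3.1416  0.0011  0.111 ] [-0.0795 -0.1664 -0.7305] 9.9667
```

View pics/w12.png

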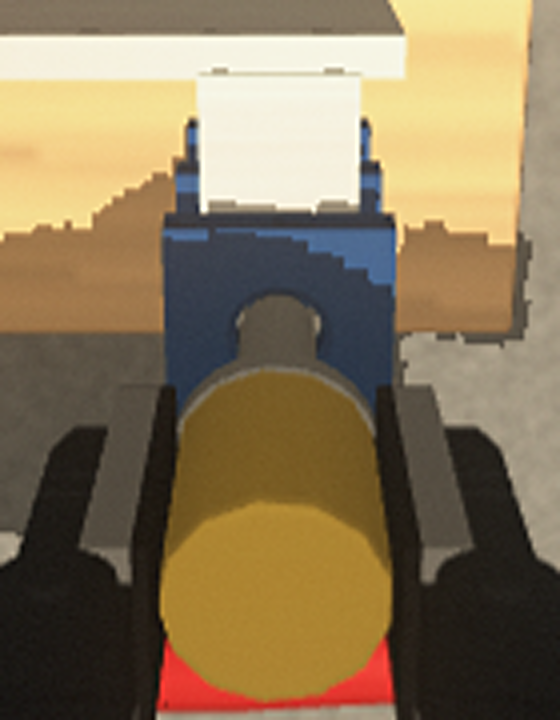

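Request:
move_arm:
  targets:
    - {"rx": 0,"ry": 0,"rz": 0,"tx": -0.04,"ty": 0,"tz": 0.5,"gripper": 1}
    - {"rx": 0,"ry": 0,"rz": 0,"tx": 0,"ty": 0,"tz": 0.5,"gripper": 1}
    - {"rx": 0,"ry": 0,"rz": 0,"tx": 0,"ty": 0,"tz": 0.5,"gripper": 1}
    - {"rx": 0,"ry": 0,"rz": 0,"tx": 0,"ty": 0,"tz": 0,"gripper": 1}
    - {"rx": 0,"ry": 0,"rz": 0,"tx": 0,"ty": 0,"tz": 0,"gripper": 1}

```text
time: 10.43
tool_pos: [0.5196, -0.1469, 0.1052]
tcp_rot: [-3.142, 0.001, 0.111]
ft_force: [-0.0, -0.0, -0.6]
gripper_width: 0.287
```

Request:
move_arm:
  targets:
    - {"rx": 0,"ry": 0,"rz": 0,"tx": 0,"ty": 0,"tz": 0.5,"gripper": 1}
    - {"rx": 0,"ry": 0,"rz": 0,"tx": 0,"ty": 0,"tz": 0.5,"gripper": 1}
    - {"rx": 0,"ry": 0,"rz": 0,"tx": 0,"ty": 0,"tz": 0.4,"gripper": 1}
    - {"rx": 0,"ry": 0,"rz": 0,"tx": 0,"ty": 0,"tz": 0,"gripper": 1}
    - {"rx": 0,"ry": 0,"rz": 0,"tx": 0,"ty": 0,"tz": 0,"gripper": 1}

```text
time: 10.85
tool_pos: [0.5197, -0.147, 0.0913]
tcp_rot: [-3.142, 0.001, 0.111]
ft_force: [0.3, -0.5, -0.7]
gripper_width: 0.289
```

Request:
move_arm:
  targets:
    - {"rx": 0,"ry": 0,"rz": 0,"tx": 0,"ty": 0,"tz": 0.3,"gripper": 1}
    - {"rx": 0,"ry": 0,"rz": 0,"tx": 0,"ty": 0,"tz": 0.2,"gripper": 1}
    - {"rx": 0,"ry": 0,"rz": 0,"tx": 0,"ty": 0,"tz": 0.1,"gripper": 1}
    - {"rx": 0,"ry": 0,"rz": 0,"tx": 0,"ty": 0,"tz": 0,"gripper": 1}
    - {"rx": 0,"ry": 0,"rz": 0,"tx": 0,"ty": 0,"tz": 0,"gripper": 1}

```text
time: 11.27
tool_pos: [0.5199, -0.147, 0.0857]
tcp_rot: [3.142, -0.0, 0.111]
ft_force: [0.4, -1.0, -0.7]
gripper_width: 0.294
```

```bash
python3 - <<'E'
from hole import *
p,r,o=tool(); d=get_image("wrist"); big(d['image'],(190,140,330,320),4,"pics/w13.png")
s=get_image("scene");big(s['image'],(170,190,250,260),8,"pics/s13.png")
print(p,r,o['ft_force'],o['time'])
E
```

```text
[ 0.5199 -0.147   0.0857] [ 3.1415 -0.      0.1111] [ 0.3533 -1.0117 -0.7278] 11.2667
```

View pics/s13.png

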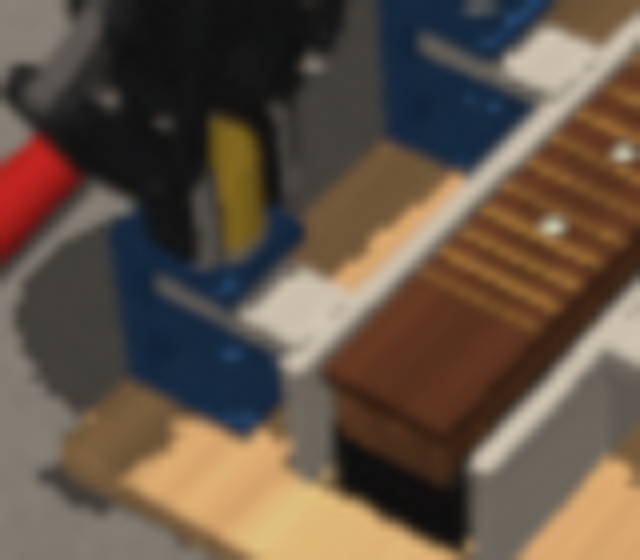

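Request:
move_arm:
  targets:
    - {"rx": 0,"ry": 0,"rz": 0,"tx": 0,"ty": 0,"tz": 0.1,"gripper": 1}
    - {"rx": 0,"ry": 0,"rz": 0,"tx": 0,"ty": 0,"tz": 0.1,"gripper": 1}
    - {"rx": 0,"ry": 0,"rz": 0,"tx": 0,"ty": 0,"tz": 0,"gripper": 1}
    - {"rx": 0,"ry": 0,"rz": 0,"tx": 0,"ty": 0,"tz": 0,"gripper": 1}

```text
time: 11.7
tool_pos: [0.5201, -0.147, 0.0852]
tcp_rot: [3.141, -0.001, 0.112]
ft_force: [-2.7, 1.5, 8.0]
gripper_width: 0.291
```

Request:
move_arm:
  targets:
    - {"rx": 0,"ry": 0,"rz": 0,"tx": 0,"ty": 0,"tz": 0.1,"gripper": 1}
    - {"rx": 0,"ry": 0,"rz": 0,"tx": 0,"ty": 0,"tz": 0,"gripper": 1}
    - {"rx": 0,"ry": 0,"rz": 0,"tx": 0,"ty": 0,"tz": 0,"gripper": 1}

```text
time: 11.95
tool_pos: [0.5202, -0.147, 0.0852]
tcp_rot: [3.141, -0.001, 0.112]
ft_force: [-4.8, 2.6, 12.1]
gripper_width: 0.29
```

Request:
move_arm:
  targets:
    - {"rx": 0,"ry": 0,"rz": 0,"tx": 0,"ty": 0,"tz": -0.2,"gripper": 0.4}
    - {"rx": 0,"ry": 0,"rz": 0,"tx": 0,"ty": 0,"tz": 0,"gripper": 0.4}
    - {"rx": 0,"ry": 0,"rz": 0,"tx": 0,"ty": 0,"tz": 0,"gripper": 0.4}
    - {"rx": 0,"ry": 0,"rz": 0,"tx": 0,"ty": 0,"tz": 0,"gripper": 0.4}
    - {"rx": 0,"ry": 0,"rz": 0,"tx": 0,"ty": 0,"tz": -3,"gripper": 0.4}
    - {"rx": 0,"ry": 0,"rz": 0,"tx": 0,"ty": 0,"tz": -4,"gripper": 0.4}
    - {"rx": 0,"ry": 0,"rz": 0,"tx": 0,"ty": 0,"tz": -3,"gripper": 0.4}

```text
time: 12.53
tool_pos: [0.5202, -0.1472, 0.1864]
tcp_rot: [3.141, 0.0, 0.111]
ft_force: [1.2, -0.5, 0.7]
gripper_width: 0.597
```

```bash
python3 - <<'E'
from hole import *
p,r,o=tool(); d=get_image("wrist"); cv2.imwrite("pics/w14.png",d['image'][:,:,::-1])
s=get_image("scene");big(s['image'],(170,190,250,260),8,"pics/s14.png")
print(p,r,o['ft_force'],o['time'])
E
```

```text
[ 0.5202 -0.1472  0.1864] [3.1407 0.0001 0.1115] [ 1.217  -0.4814  0.6775] 12.5333
```

View pics/s14.png

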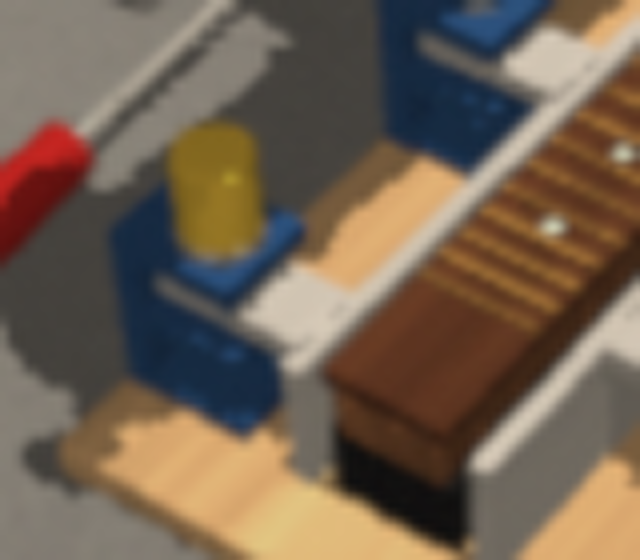

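View pics/w14.png

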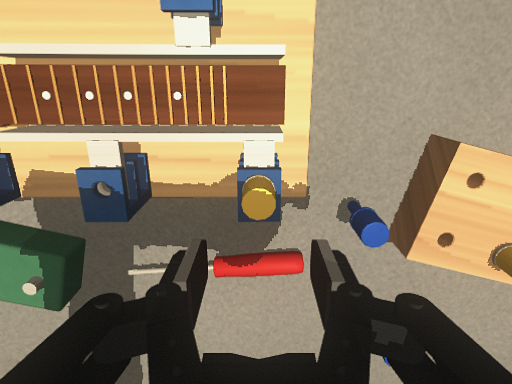

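Fork0 is seated. Next is pin C.

Request:
move_arm:
  targets:
    - {"rx": 0,"ry": 0,"rz": 0,"tx": -1.11,"ty": 3.45,"tz": 0,"gripper": 0.4}
    - {"rx": 0,"ry": 0,"rz": 0,"tx": -1.11,"ty": 3.45,"tz": 0,"gripper": 0.4}
    - {"rx": 0,"ry": 0,"rz": 0,"tx": -1.11,"ty": 3.45,"tz": 0,"gripper": 0.4}
    - {"rx": 0,"ry": 0,"rz": 0,"tx": -1.11,"ty": 3.45,"tz": 0,"gripper": 0.4}
    - {"rx": 0,"ry": 0,"rz": 0,"tx": -1.11,"ty": 3.45,"tz": 0,"gripper": 0.4}
    - {"rx": 0,"ry": 0,"rz": 0,"tx": -1.11,"ty": 3.45,"tz": 0,"gripper": 0.4}
    - {"rx": 0,"ry": 0,"rz": 0,"tx": -1.11,"ty": 3.45,"tz": 0,"gripper": 0.4}
    - {"rx": 0,"ry": 0,"rz": 0,"tx": 0,"ty": 0,"tz": 3.9,"gripper": 0.4}
    - {"rx": 0,"ry": 0,"rz": 0,"tx": 0,"ty": 0,"tz": 3,"gripper": 0.4}
    - {"rx": 0,"ry": 0,"rz": 0,"tx": 0,"ty": 0,"tz": 0,"gripper": 0.4}

```text
time: 13.47
tool_pos: [0.4645, -0.3936, 0.1078]
tcp_rot: [-3.132, 0.012, 0.107]
ft_force: [-0.7, 1.4, -0.6]
gripper_width: 0.604
```

```bash
python3 - <<'E'
from hole import *
p,r,o=tool(); d=get_image("wrist"); cv2.imwrite("pics/w15.png",d['image'][:,:,::-1])
print(p,r,o['ft_force'],o['time']); to([.4695,-.3958,.057])
print(proj(d,[[.468,-.3955,.086],[.4695,-.3958,.086]],(p,r)))
E
```

```text
[ 0.4645 -0.3936  0.1078] [-3.1315  0.0115  0.1073] [-0.6706  1.413  -0.6114] 13.4667
shift cm [0.32 0.18 5.44]  t=13.52
[[262.5414 227.3288]
 [263.3671 224.9853]]
```

View pics/w15.png

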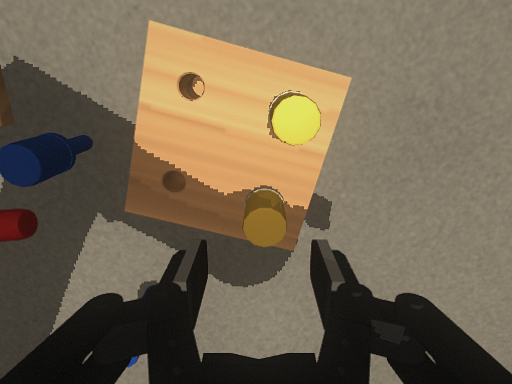

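Request:
move_arm:
  targets:
    - {"rx": 0,"ry": 0,"rz": 0,"tx": 0.2,"ty": 0.15,"tz": 0,"gripper": 0.4}
    - {"rx": 0,"ry": 0,"rz": 0,"tx": 0,"ty": 0,"tz": 0,"gripper": 0.4}
    - {"rx": 0,"ry": 0,"rz": 0,"tx": 0,"ty": 0,"tz": 0,"gripper": 0.4}

```text
time: 13.77
tool_pos: [0.4732, -0.3972, 0.118]
tcp_rot: [3.139, -0.003, 0.112]
ft_force: [-0.3, 0.1, -0.5]
gripper_width: 0.601
```

```bash
python3 - <<'E'
from hole import *
p,r,o=tool();print(p,r);to([.4695,-.3958,.057])
E
```

```text
[ 0.4732 -0.3972  0.118 ] [ 3.1389 -0.0034  0.1122]
shift cm [-0.37 -0.2   6.1 ]  t=13.77
```

Request:
move_arm:
  targets:
    - {"rx": 0,"ry": 0,"rz": 0,"tx": -0.25,"ty": -0.15,"tz": 3.0,"gripper": 0.4}
    - {"rx": 0,"ry": 0,"rz": 0,"tx": 0,"ty": 0,"tz": 2.0,"gripper": 0.4}
    - {"rx": 0,"ry": 0,"rz": 0,"tx": 0,"ty": 0,"tz": 0,"gripper": 0.4}
    - {"rx": 0,"ry": 0,"rz": 0,"tx": 0,"ty": 0,"tz": 0,"gripper": 0.4}
    - {"rx": 0,"ry": 0,"rz": 0,"tx": 0,"ty": 0,"tz": 0,"gripper": 0.4}
    - {"rx": 0,"ry": 0,"rz": 0,"tx": 0,"ty": 0,"tz": 0,"gripper": 0.4}

```text
time: 14.27
tool_pos: [0.4704, -0.3963, 0.068]
tcp_rot: [3.139, -0.003, 0.112]
ft_force: [0.3, -0.9, 0.4]
gripper_width: 0.599
```

```bash
python3 - <<'E'
from hole import *
p,r,o=tool();print(p,r);to([.4695,-.3958,.057]); d=get_image("wrist"); big(d['image'],(190,140,330,320),4,"pics/w16.png")
E
```

```text
[ 0.4704 -0.3963  0.068 ] [ 3.139  -0.0033  0.1117]
shift cm [-0.08 -0.06  1.1 ]  t=14.27
```

View pics/w16.png

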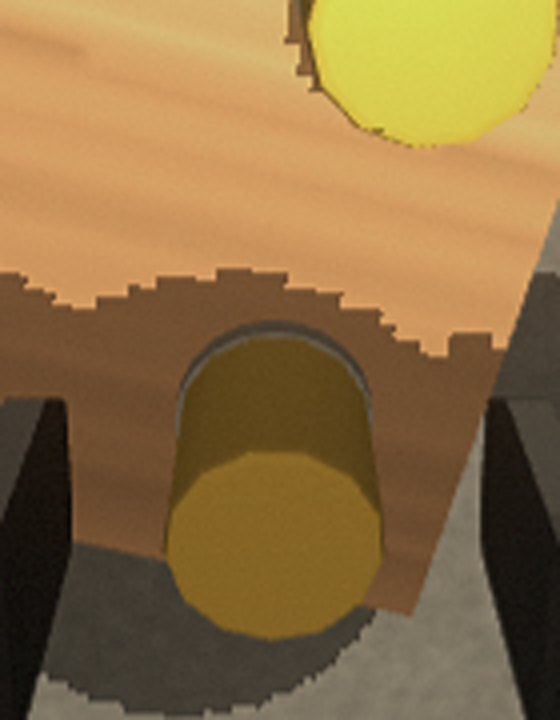

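Request:
move_arm:
  targets:
    - {"rx": 0,"ry": 0,"rz": 0,"tx": -0.1,"ty": 0,"tz": 1.1,"gripper": 0.4}
    - {"rx": 0,"ry": 0,"rz": 0,"tx": 0,"ty": 0,"tz": 0,"gripper": 0.4}
    - {"rx": 0,"ry": 0,"rz": 0,"tx": 0,"ty": 0,"tz": 0,"gripper": 1}
    - {"rx": 0,"ry": 0,"rz": 0,"tx": 0,"ty": 0,"tz": 0,"gripper": 1}
    - {"rx": 0,"ry": 0,"rz": 0,"tx": 0,"ty": 0,"tz": 0,"gripper": 1}
    - {"rx": 0,"ry": 0,"rz": 0,"tx": 0,"ty": 0,"tz": 0,"gripper": 1}
    - {"rx": 0,"ry": 0,"rz": 0,"tx": 0,"ty": 0,"tz": 0,"gripper": 1}

```text
time: 14.9
tool_pos: [0.468, -0.3959, 0.0548]
tcp_rot: [3.141, -0.0, 0.111]
ft_force: [-0.1, 0.3, -0.5]
gripper_width: 0.293
```

Request:
move_arm:
  targets:
    - {"rx": 0,"ry": 0,"rz": 0,"tx": 0,"ty": 0,"tz": -2,"gripper": 1}
    - {"rx": 0,"ry": 0,"rz": 0,"tx": 0,"ty": 0,"tz": -4,"gripper": 1}
    - {"rx": 0,"ry": 0,"rz": 0,"tx": 0,"ty": 0,"tz": -4,"gripper": 1}
    - {"rx": 0,"ry": 0,"rz": 0,"tx": 0,"ty": -1,"tz": -3.7,"gripper": 1}
    - {"rx": 0,"ry": 0,"rz": 0,"tx": 0.76,"ty": -3.7,"tz": 0,"gripper": 1}
    - {"rx": 0,"ry": 0,"rz": 0,"tx": 0.76,"ty": -3.7,"tz": 0,"gripper": 1}
    - {"rx": 0,"ry": 0,"rz": 0,"tx": 0.76,"ty": -3.7,"tz": 0,"gripper": 1}
    - {"rx": 0,"ry": 0,"rz": 0,"tx": 0.76,"ty": -3.7,"tz": 0,"gripper": 1}
    - {"rx": 0,"ry": 0,"rz": 0,"tx": 0.76,"ty": -3.7,"tz": 0,"gripper": 1}
    - {"rx": 0,"ry": 0,"rz": 0,"tx": 0.76,"ty": -3.7,"tz": 0,"gripper": 1}

```text
time: 15.73
tool_pos: [0.4872, -0.1584, 0.1918]
tcp_rot: [-3.141, -0.0, 0.111]
ft_force: [0.8, -0.2, -0.7]
gripper_width: 0.292
```

Request:
move_arm:
  targets:
    - {"rx": 0,"ry": 0,"rz": 0,"tx": 0.76,"ty": -3.7,"tz": 0,"gripper": 1}
    - {"rx": 0,"ry": 0,"rz": 0,"tx": 0.76,"ty": -3.7,"tz": 0,"gripper": 1}
    - {"rx": 0,"ry": 0,"rz": 0,"tx": 0.76,"ty": -3.7,"tz": 0,"gripper": 1}
    - {"rx": 0,"ry": 0,"rz": 0,"tx": 0.76,"ty": -2.7,"tz": 0,"gripper": 1}
    - {"rx": 0,"ry": 0,"rz": 0,"tx": 0,"ty": 0,"tz": 2.5,"gripper": 1}
    - {"rx": 0,"ry": 0,"rz": 0,"tx": 0,"ty": 0,"tz": 2.5,"gripper": 1}
    - {"rx": 0,"ry": 0,"rz": 0,"tx": 0,"ty": 0,"tz": 0,"gripper": 1}
    - {"rx": 0,"ry": 0,"rz": 0,"tx": 0,"ty": 0,"tz": 0,"gripper": 1}
    - {"rx": 0,"ry": 0,"rz": 0,"tx": 0,"ty": 0,"tz": 0,"gripper": 1}
    - {"rx": 0,"ry": 0,"rz": 0,"tx": 0,"ty": 0,"tz": 0,"gripper": 1}

```text
time: 16.57
tool_pos: [0.5036, -0.0198, 0.1433]
tcp_rot: [-3.142, -0.003, 0.111]
ft_force: [-0.1, 0.3, -0.4]
gripper_width: 0.289
```

```bash
python3 - <<'E'
from hole import *
p,r,o=tool();print(p,r,o['ft_force']);to([.502,-.0185,.142]); d=get_image("wrist"); big(d['image'],(190,140,330,320),4,"pics/w17.png")
E
```

```text
[ 0.5036 -0.0198  0.1433] [-3.1415 -0.0031  0.1107] [-0.1406  0.3136 -0.4475]
shift cm [-0.14 -0.14  0.13]  t=16.57
```

View pics/w17.png

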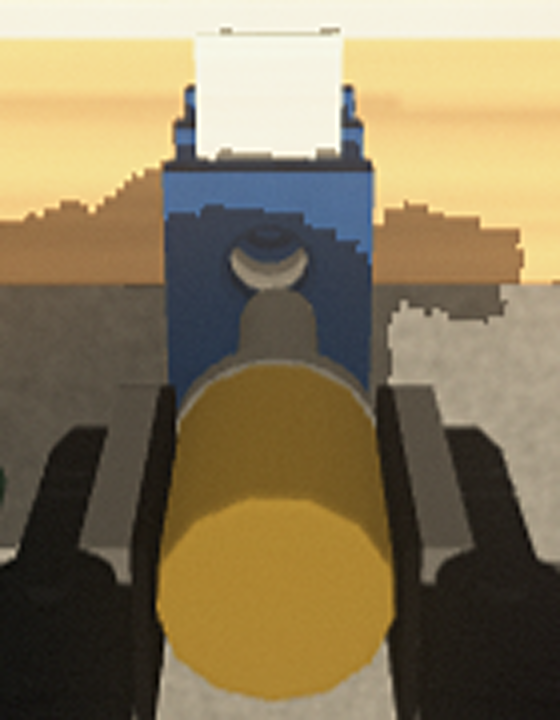

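Request:
move_arm:
  targets:
    - {"rx": 0,"ry": 0,"rz": 0,"tx": 0.1,"ty": -0.15,"tz": 0,"gripper": 1}
    - {"rx": 0,"ry": 0,"rz": 0,"tx": 0,"ty": 0,"tz": 0.9,"gripper": 1}
    - {"rx": 0,"ry": 0,"rz": 0,"tx": 0,"ty": 0,"tz": 0,"gripper": 1}
    - {"rx": 0,"ry": 0,"rz": 0,"tx": 0,"ty": 0,"tz": 0,"gripper": 1}
    - {"rx": 0,"ry": 0,"rz": 0,"tx": 0,"ty": 0,"tz": 0,"gripper": 1}

```text
time: 17.03
tool_pos: [0.5032, -0.0181, 0.1325]
tcp_rot: [3.141, 0.0, 0.111]
ft_force: [0.5, 0.7, -0.7]
gripper_width: 0.292
```

```bash
python3 - <<'E'
from hole import *
p,r,o=tool();print(p,r,o['ft_force']); d=get_image("wrist"); big(d['image'],(190,140,330,320),4,"pics/w18.png")
E
```

```text
[ 0.5032 -0.0181  0.1325] [3.1414 0.0005 0.111 ] [ 0.5424  0.7146 -0.7354]
```

View pics/w18.png

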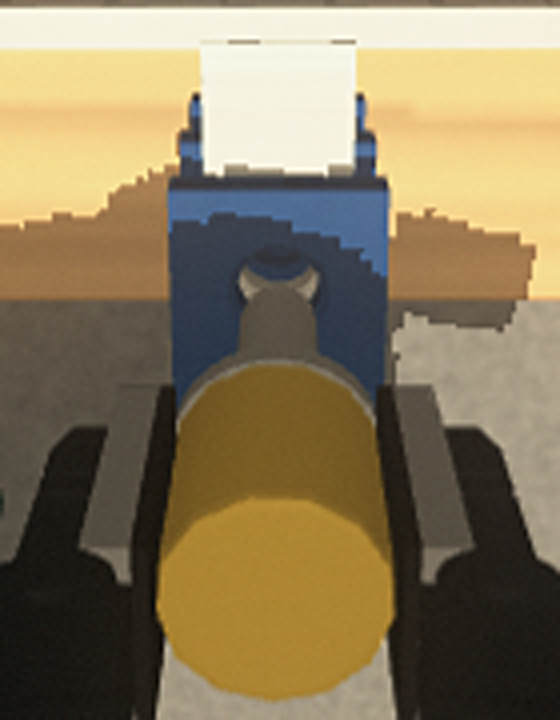

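Request:
move_arm:
  targets:
    - {"rx": 0,"ry": 0,"rz": 0,"tx": 0.03,"ty": 0,"tz": 0.5,"gripper": 1}
    - {"rx": 0,"ry": 0,"rz": 0,"tx": 0,"ty": 0,"tz": 0.5,"gripper": 1}
    - {"rx": 0,"ry": 0,"rz": 0,"tx": 0,"ty": 0,"tz": 0.4,"gripper": 1}
    - {"rx": 0,"ry": 0,"rz": 0,"tx": 0,"ty": 0,"tz": 0,"gripper": 1}
    - {"rx": 0,"ry": 0,"rz": 0,"tx": 0,"ty": 0,"tz": 0,"gripper": 1}

```text
time: 17.5
tool_pos: [0.5033, -0.018, 0.1182]
tcp_rot: [3.141, 0.001, 0.111]
ft_force: [-0.8, 0.3, -0.7]
gripper_width: 0.292
```

```bash
python3 - <<'E'
from hole import *
p,r,o=tool();print(p,r,o['ft_force']); d=get_image("wrist"); big(d['image'],(190,140,330,320),4,"pics/w19.png")
E
```

```text
[ 0.5033 -0.018   0.1182] [3.1414 0.0011 0.1111] [-0.8023  0.3049 -0.7135]
```

View pics/w19.png

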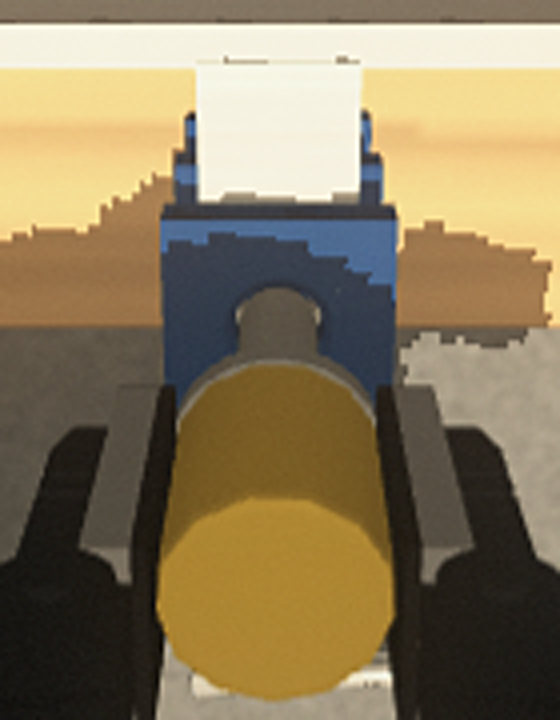

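Request:
move_arm:
  targets:
    - {"rx": 0,"ry": 0,"rz": 0,"tx": -0.05,"ty": 0,"tz": 0.5,"gripper": 1}
    - {"rx": 0,"ry": 0,"rz": 0,"tx": 0,"ty": 0,"tz": 0.5,"gripper": 1}
    - {"rx": 0,"ry": 0,"rz": 0,"tx": 0,"ty": 0,"tz": 0.5,"gripper": 1}
    - {"rx": 0,"ry": 0,"rz": 0,"tx": 0,"ty": 0,"tz": 0,"gripper": 1}
    - {"rx": 0,"ry": 0,"rz": 0,"tx": 0,"ty": 0,"tz": 0,"gripper": 1}

```text
time: 17.97
tool_pos: [0.5028, -0.0181, 0.1032]
tcp_rot: [3.141, 0.001, 0.111]
ft_force: [0.1, 0.3, -0.7]
gripper_width: 0.292
```

Request:
move_arm:
  targets:
    - {"rx": 0,"ry": 0,"rz": 0,"tx": 0,"ty": 0,"tz": 0.5,"gripper": 1}
    - {"rx": 0,"ry": 0,"rz": 0,"tx": 0,"ty": 0,"tz": 0.5,"gripper": 1}
    - {"rx": 0,"ry": 0,"rz": 0,"tx": 0,"ty": 0,"tz": 0.4,"gripper": 1}
    - {"rx": 0,"ry": 0,"rz": 0,"tx": 0,"ty": 0,"tz": 0.3,"gripper": 1}
    - {"rx": 0,"ry": 0,"rz": 0,"tx": 0,"ty": 0,"tz": 0,"gripper": 1}
    - {"rx": 0,"ry": 0,"rz": 0,"tx": 0,"ty": 0,"tz": 0,"gripper": 1}

```text
time: 18.47
tool_pos: [0.503, -0.0181, 0.0865]
tcp_rot: [3.141, 0.0, 0.111]
ft_force: [0.6, -0.4, -1.0]
gripper_width: 0.295
```

Request:
move_arm:
  targets:
    - {"rx": 0,"ry": 0,"rz": 0,"tx": 0,"ty": 0,"tz": 0.2,"gripper": 1}
    - {"rx": 0,"ry": 0,"rz": 0,"tx": 0,"ty": 0,"tz": 0.2,"gripper": 1}
    - {"rx": 0,"ry": 0,"rz": 0,"tx": 0,"ty": 0,"tz": 0.1,"gripper": 1}
    - {"rx": 0,"ry": 0,"rz": 0,"tx": 0,"ty": 0,"tz": 0,"gripper": 1}
    - {"rx": 0,"ry": 0,"rz": 0,"tx": 0,"ty": 0,"tz": 0,"gripper": 1}

```text
time: 18.88
tool_pos: [0.5034, -0.018, 0.0829]
tcp_rot: [3.141, -0.001, 0.112]
ft_force: [-1.7, 0.4, 6.4]
gripper_width: 0.29
```

Contact at z 0.083, as expected. One more press, then release.

Request:
move_arm:
  targets:
    - {"rx": 0,"ry": 0,"rz": 0,"tx": 0,"ty": 0,"tz": 0.15,"gripper": 1}
    - {"rx": 0,"ry": 0,"rz": 0,"tx": 0,"ty": 0,"tz": 0,"gripper": 1}
    - {"rx": 0,"ry": 0,"rz": 0,"tx": 0,"ty": 0,"tz": 0,"gripper": 1}

```text
time: 19.13
tool_pos: [0.5035, -0.018, 0.0828]
tcp_rot: [3.141, -0.001, 0.112]
ft_force: [-5.2, 0.7, 14.6]
gripper_width: 0.288
```

Request:
move_arm:
  targets:
    - {"rx": 0,"ry": 0,"rz": 0,"tx": 0,"ty": 0,"tz": -0.25,"gripper": 0.4}
    - {"rx": 0,"ry": 0,"rz": 0,"tx": 0,"ty": 0,"tz": 0,"gripper": 0.4}
    - {"rx": 0,"ry": 0,"rz": 0,"tx": 0,"ty": 0,"tz": 0,"gripper": 0.4}
    - {"rx": 0,"ry": 0,"rz": 0,"tx": 0,"ty": 0,"tz": 0,"gripper": 0.4}
    - {"rx": 0,"ry": 0,"rz": 0,"tx": 0,"ty": 0,"tz": -3,"gripper": 0.4}
    - {"rx": 0,"ry": 0,"rz": 0,"tx": 0,"ty": 0,"tz": -4,"gripper": 0.4}
    - {"rx": 0,"ry": 0,"rz": 0,"tx": 0,"ty": 0,"tz": -3,"gripper": 0.4}

```text
time: 19.72
tool_pos: [0.5034, -0.0182, 0.1844]
tcp_rot: [3.141, -0.0, 0.111]
ft_force: [1.2, 0.7, 0.2]
gripper_width: 0.599
```

```bash
python3 - <<'E'
from hole import *
p,r,o=tool(); print(p,o['ft_force'])
s=get_image("scene");big(s['image'],(170,140,300,250),6,"pics/s20.png");t=get_image("top")
for nm,lo,hi in (("yellow",(22,120,80),(35,255,255)),):
    for c,st,_ in blobs(t['image'],lo,hi): print(nm,c,st,onz(t,[c],.086))
E
```

```text
[ 0.5034 -0.0182  0.1844] [1.166  0.6658 0.2011]
yellow [420.3678 198.9655] [416 194  10  11  87] [[ 0.5291 -0.4048  0.086 ]]
yellow [319.3012 202.3494] [315 198  10  10  83] [[ 0.5175 -0.1513  0.086 ]]
```

View pics/s20.png

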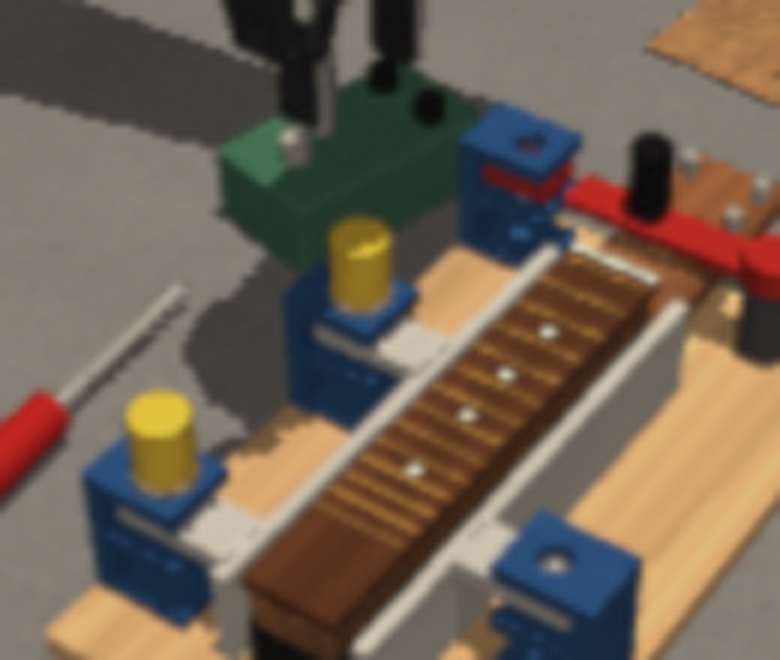

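Both pins are seated. Now pin A, for fork3.

Request:
move_arm:
  targets:
    - {"rx": 0,"ry": 0,"rz": 0,"tx": -0.16,"ty": 3.53,"tz": 0,"gripper": 0.4}
    - {"rx": 0,"ry": 0,"rz": 0,"tx": -0.16,"ty": 3.53,"tz": 0,"gripper": 0.4}
    - {"rx": 0,"ry": 0,"rz": 0,"tx": -0.16,"ty": 3.53,"tz": 0,"gripper": 0.4}
    - {"rx": 0,"ry": 0,"rz": 0,"tx": -0.16,"ty": 3.53,"tz": 0,"gripper": 0.4}
    - {"rx": 0,"ry": 0,"rz": 0,"tx": -0.16,"ty": 3.53,"tz": 0,"gripper": 0.4}
    - {"rx": 0,"ry": 0,"rz": 0,"tx": -0.16,"ty": 3.53,"tz": 0,"gripper": 0.4}
    - {"rx": 0,"ry": 0,"rz": 0,"tx": -0.16,"ty": 3.53,"tz": 0,"gripper": 0.4}
    - {"rx": 0,"ry": 0,"rz": 0,"tx": -0.16,"ty": 3.53,"tz": 0,"gripper": 0.4}
    - {"rx": 0,"ry": 0,"rz": 0,"tx": -0.16,"ty": 3.53,"tz": 0,"gripper": 0.4}
    - {"rx": 0,"ry": 0,"rz": 0,"tx": -0.16,"ty": 3.53,"tz": 0,"gripper": 0.4}

```text
time: 20.65
tool_pos: [0.5257, -0.3722, 0.1812]
tcp_rot: [-3.14, 0.002, 0.111]
ft_force: [1.0, 0.8, 0.6]
gripper_width: 0.599
```

Request:
move_arm:
  targets:
    - {"rx": 0,"ry": 0,"rz": 0,"tx": -0.16,"ty": 3.5,"tz": 0,"gripper": 0.4}
    - {"rx": 0,"ry": 0,"rz": 0,"tx": 0,"ty": 0,"tz": 3,"gripper": 0.4}
    - {"rx": 0,"ry": 0,"rz": 0,"tx": 0,"ty": 0,"tz": 3,"gripper": 0.4}
    - {"rx": 0,"ry": 0,"rz": 0,"tx": 0,"ty": 0,"tz": 0,"gripper": 0.4}
    - {"rx": 0,"ry": 0,"rz": 0,"tx": 0,"ty": 0,"tz": 0,"gripper": 0.4}
    - {"rx": 0,"ry": 0,"rz": 0,"tx": 0,"ty": 0,"tz": 0,"gripper": 0.4}
    - {"rx": 0,"ry": 0,"rz": 0,"tx": 0,"ty": 0,"tz": 0,"gripper": 0.4}

```text
time: 21.23
tool_pos: [0.5299, -0.4059, 0.1249]
tcp_rot: [3.139, -0.003, 0.112]
ft_force: [-0.5, 0.0, 0.4]
gripper_width: 0.602
```

```bash
python3 - <<'E'
from hole import *
p,r,o=tool();print(p,r);to([.5292,-.4053,.056]); d=get_image("wrist"); cv2.imwrite("pics/w21.png",d['image'][:,:,::-1])
print(proj(d,[[.5291,-.4048,.086]],(p,r)))
E
```

```text
[ 0.5299 -0.4059  0.1249] [ 3.1391 -0.0029  0.1122]
shift cm [-0.08 -0.08  6.89]  t=21.23
[[256.1963 221.7232]]
```

View pics/w21.png

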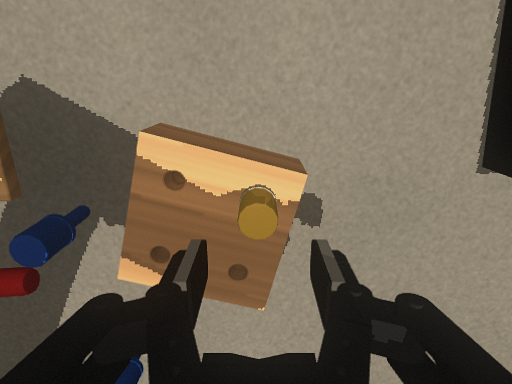

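Head at (258,221), agreeing with the prediction. Going down and gripping.

Request:
move_arm:
  targets:
    - {"rx": 0,"ry": 0,"rz": 0,"tx": -0.08,"ty": -0.05,"tz": 3,"gripper": 0.4}
    - {"rx": 0,"ry": 0,"rz": 0,"tx": 0,"ty": 0,"tz": 2.4,"gripper": 0.4}
    - {"rx": 0,"ry": 0,"rz": 0,"tx": 0,"ty": 0,"tz": 1.4,"gripper": 0.4}
    - {"rx": 0,"ry": 0,"rz": 0,"tx": 0,"ty": 0,"tz": 0,"gripper": 0.4}
    - {"rx": 0,"ry": 0,"rz": 0,"tx": 0,"ty": 0,"tz": 0,"gripper": 0.4}
    - {"rx": 0,"ry": 0,"rz": 0,"tx": 0,"ty": 0,"tz": 0,"gripper": 1}
    - {"rx": 0,"ry": 0,"rz": 0,"tx": 0,"ty": 0,"tz": 0,"gripper": 1}
    - {"rx": 0,"ry": 0,"rz": 0,"tx": 0,"ty": 0,"tz": 0,"gripper": 1}
    - {"rx": 0,"ry": 0,"rz": 0,"tx": 0,"ty": 0,"tz": 0,"gripper": 1}
    - {"rx": 0,"ry": 0,"rz": 0,"tx": 0,"ty": 0,"tz": 0,"gripper": 1}

```text
time: 22.12
tool_pos: [0.5289, -0.4057, 0.0568]
tcp_rot: [3.139, -0.003, 0.112]
ft_force: [0.3, 1.1, 5.6]
gripper_width: 0.291
```

Request:
move_arm:
  targets:
    - {"rx": 0,"ry": 0,"rz": 0,"tx": 0,"ty": 0,"tz": -2,"gripper": 1}
    - {"rx": 0,"ry": 0,"rz": 0,"tx": 0,"ty": 0,"tz": -4,"gripper": 1}
    - {"rx": 0,"ry": 0,"rz": 0,"tx": 0,"ty": 0,"tz": -4,"gripper": 1}
    - {"rx": 0,"ry": 0,"rz": 0,"tx": 0,"ty": 0,"tz": -4,"gripper": 1}
    - {"rx": 0,"ry": 0,"rz": 0,"tx": 0.12,"ty": -3.72,"tz": 0,"gripper": 1}
    - {"rx": 0,"ry": 0,"rz": 0,"tx": 0.12,"ty": -3.72,"tz": 0,"gripper": 1}
    - {"rx": 0,"ry": 0,"rz": 0,"tx": 0.12,"ty": -3.72,"tz": 0,"gripper": 1}
    - {"rx": 0,"ry": 0,"rz": 0,"tx": 0.12,"ty": -3.72,"tz": 0,"gripper": 1}
    - {"rx": 0,"ry": 0,"rz": 0,"tx": 0.12,"ty": -3.72,"tz": 0,"gripper": 1}
    - {"rx": 0,"ry": 0,"rz": 0,"tx": 0.12,"ty": -3.72,"tz": 0,"gripper": 1}

```text
time: 22.95
tool_pos: [0.5093, -0.1809, 0.1946]
tcp_rot: [-3.141, 0.0, 0.11]
ft_force: [0.1, 0.8, -0.6]
gripper_width: 0.287
```

Request:
move_arm:
  targets:
    - {"rx": 0,"ry": 0,"rz": 0,"tx": 0.12,"ty": -3.72,"tz": 0,"gripper": 1}
    - {"rx": 0,"ry": 0,"rz": 0,"tx": 0.12,"ty": -3.72,"tz": 0,"gripper": 1}
    - {"rx": 0,"ry": 0,"rz": 0,"tx": 0.12,"ty": -3.72,"tz": 0,"gripper": 1}
    - {"rx": 0,"ry": 0,"rz": 0,"tx": 0.12,"ty": -3.72,"tz": 0,"gripper": 1}
    - {"rx": 0,"ry": 0,"rz": 0,"tx": 0.12,"ty": -3.72,"tz": 0,"gripper": 1}
    - {"rx": 0,"ry": 0,"rz": 0,"tx": 0.12,"ty": -3.72,"tz": 0,"gripper": 1}
    - {"rx": 0,"ry": 0,"rz": 0,"tx": 0.12,"ty": -3.72,"tz": 0,"gripper": 1}
    - {"rx": 0,"ry": 0,"rz": 0,"tx": 0.12,"ty": -3.72,"tz": 0,"gripper": 1}
    - {"rx": 0,"ry": 0,"rz": 0,"tx": 0,"ty": 0,"tz": 0,"gripper": 1}
    - {"rx": 0,"ry": 0,"rz": 0,"tx": 0,"ty": 0,"tz": 0,"gripper": 1}

```text
time: 23.78
tool_pos: [0.4862, 0.116, 0.1946]
tcp_rot: [-3.141, 0.0, 0.115]
ft_force: [0.2, -0.9, -1.4]
gripper_width: 0.286
```

Request:
move_arm:
  targets:
    - {"rx": 0,"ry": 0,"rz": 0,"tx": 0,"ty": 0,"tz": 2.5,"gripper": 1}
    - {"rx": 0,"ry": 0,"rz": 0,"tx": 0,"ty": 0,"tz": 2.3,"gripper": 1}
    - {"rx": 0,"ry": 0,"rz": 0,"tx": 0,"ty": 0,"tz": 0,"gripper": 1}
    - {"rx": 0,"ry": 0,"rz": 0,"tx": 0,"ty": 0,"tz": 0,"gripper": 1}
    - {"rx": 0,"ry": 0,"rz": 0,"tx": 0,"ty": 0,"tz": 0,"gripper": 1}
    - {"rx": 0,"ry": 0,"rz": 0,"tx": 0,"ty": 0,"tz": 0,"gripper": 1}

```text
time: 24.28
tool_pos: [0.4878, 0.1142, 0.1482]
tcp_rot: [-3.141, -0.003, 0.11]
ft_force: [0.3, -0.5, -0.5]
gripper_width: 0.29
```

```bash
python3 - <<'E'
from hole import *
p,r,o=tool();print(p,r,o['ft_force']);to([.4885,.1145,.142]); d=get_image("wrist"); big(d['image'],(190,140,330,320),4,"pics/w22.png")
E
```

```text
[0.4878 0.1142 0.1482] [-3.1408 -0.0028  0.1104] [ 0.2767 -0.5178 -0.4881]
shift cm [ 0.07 -0.03  0.62]  t=24.28
```

View pics/w22.png

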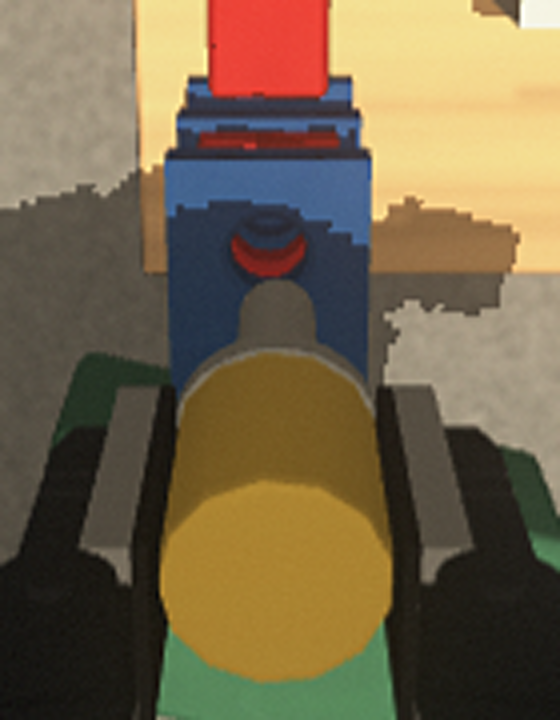

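Request:
move_arm:
  targets:
    - {"rx": 0,"ry": 0,"rz": 0,"tx": 0,"ty": -0.15,"tz": 0.7,"gripper": 1}
    - {"rx": 0,"ry": 0,"rz": 0,"tx": 0,"ty": 0,"tz": 0.7,"gripper": 1}
    - {"rx": 0,"ry": 0,"rz": 0,"tx": 0,"ty": 0,"tz": 0,"gripper": 1}
    - {"rx": 0,"ry": 0,"rz": 0,"tx": 0,"ty": 0,"tz": 0,"gripper": 1}
    - {"rx": 0,"ry": 0,"rz": 0,"tx": 0,"ty": 0,"tz": 0,"gripper": 1}

```text
time: 24.75
tool_pos: [0.4866, 0.1158, 0.1326]
tcp_rot: [3.141, 0.0, 0.111]
ft_force: [0.6, 0.1, -0.0]
gripper_width: 0.288
```

```bash
python3 - <<'E'
from hole import *
p,r,o=tool();print(p,r,o['ft_force']); d=get_image("wrist"); big(d['image'],(190,140,330,320),4,"pics/w23.png")
E
```

```text
[0.4866 0.1158 0.1326] [3.1413 0.0003 0.1113] [ 0.636   0.1247 -0.0311]
```

View pics/w23.png

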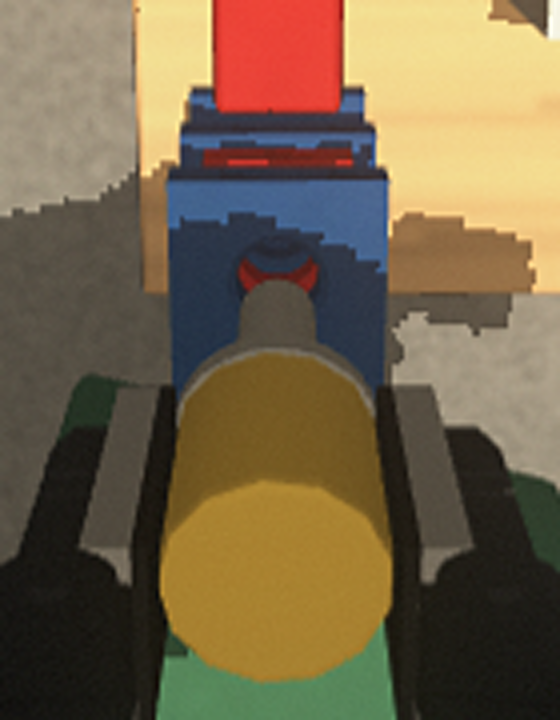

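Request:
move_arm:
  targets:
    - {"rx": 0,"ry": 0,"rz": 0,"tx": 0.17,"ty": 0,"tz": 0,"gripper": 1}
    - {"rx": 0,"ry": 0,"rz": 0,"tx": 0,"ty": 0,"tz": 0.5,"gripper": 1}
    - {"rx": 0,"ry": 0,"rz": 0,"tx": 0,"ty": 0,"tz": 0.5,"gripper": 1}
    - {"rx": 0,"ry": 0,"rz": 0,"tx": 0,"ty": 0,"tz": 0.3,"gripper": 1}
    - {"rx": 0,"ry": 0,"rz": 0,"tx": 0,"ty": 0,"tz": 0,"gripper": 1}
    - {"rx": 0,"ry": 0,"rz": 0,"tx": 0,"ty": 0,"tz": 0,"gripper": 1}

```text
time: 25.3
tool_pos: [0.488, 0.1158, 0.1193]
tcp_rot: [3.141, 0.001, 0.111]
ft_force: [-0.6, 0.2, -0.8]
gripper_width: 0.293
```

```bash
python3 - <<'E'
from hole import *
p,r,o=tool();print(p,r,o['ft_force']); d=get_image("wrist"); big(d['image'],(190,140,330,320),4,"pics/w24.png")
E
```

```text
[0.488  0.1158 0.1193] [3.1411 0.0009 0.111 ] [-0.649   0.1549 -0.8473]
```

View pics/w24.png

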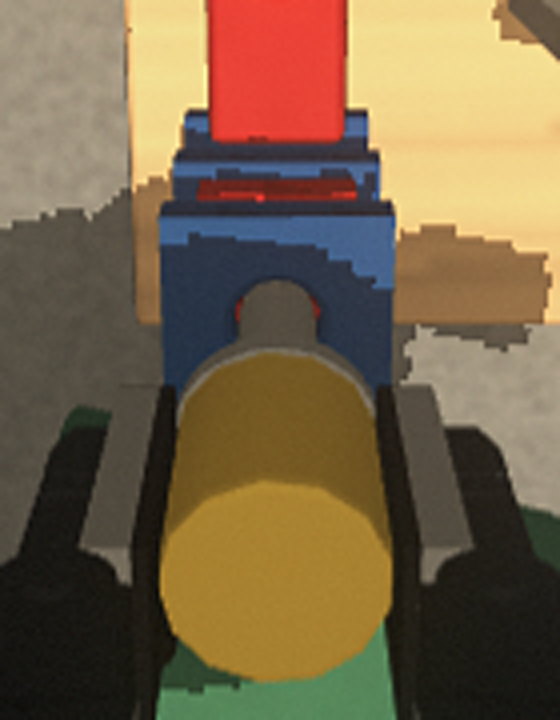

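In the upper plate and centred, with no force. Continuing through the lug.

Request:
move_arm:
  targets:
    - {"rx": 0,"ry": 0,"rz": 0,"tx": -0.05,"ty": 0,"tz": 0.4,"gripper": 1}
    - {"rx": 0,"ry": 0,"rz": 0,"tx": 0,"ty": 0,"tz": 0.4,"gripper": 1}
    - {"rx": 0,"ry": 0,"rz": 0,"tx": 0,"ty": 0,"tz": 0.4,"gripper": 1}
    - {"rx": 0,"ry": 0,"rz": 0,"tx": 0,"ty": 0,"tz": 0,"gripper": 1}
    - {"rx": 0,"ry": 0,"rz": 0,"tx": 0,"ty": 0,"tz": 0,"gripper": 1}

```text
time: 25.77
tool_pos: [0.4876, 0.1158, 0.1073]
tcp_rot: [3.141, 0.001, 0.111]
ft_force: [0.4, -0.0, -0.7]
gripper_width: 0.293
```

Request:
move_arm:
  targets:
    - {"rx": 0,"ry": 0,"rz": 0,"tx": 0,"ty": 0,"tz": 0.5,"gripper": 1}
    - {"rx": 0,"ry": 0,"rz": 0,"tx": 0,"ty": 0,"tz": 0.5,"gripper": 1}
    - {"rx": 0,"ry": 0,"rz": 0,"tx": 0,"ty": 0,"tz": 0.5,"gripper": 1}
    - {"rx": 0,"ry": 0,"rz": 0,"tx": 0,"ty": 0,"tz": 0,"gripper": 1}
    - {"rx": 0,"ry": 0,"rz": 0,"tx": 0,"ty": 0,"tz": 0,"gripper": 1}

```text
time: 26.18
tool_pos: [0.4875, 0.1157, 0.0922]
tcp_rot: [3.141, 0.001, 0.111]
ft_force: [-0.6, -0.0, -0.5]
gripper_width: 0.291
```

Request:
move_arm:
  targets:
    - {"rx": 0,"ry": 0,"rz": 0,"tx": 0,"ty": 0,"tz": 0.4,"gripper": 1}
    - {"rx": 0,"ry": 0,"rz": 0,"tx": 0,"ty": 0,"tz": 0.3,"gripper": 1}
    - {"rx": 0,"ry": 0,"rz": 0,"tx": 0,"ty": 0,"tz": 0.15,"gripper": 1}
    - {"rx": 0,"ry": 0,"rz": 0,"tx": 0,"ty": 0,"tz": 0,"gripper": 1}
    - {"rx": 0,"ry": 0,"rz": 0,"tx": 0,"ty": 0,"tz": 0,"gripper": 1}

```text
time: 26.6
tool_pos: [0.488, 0.116, 0.0854]
tcp_rot: [3.141, -0.001, 0.112]
ft_force: [-2.9, -0.1, 7.7]
gripper_width: 0.29
```

Request:
move_arm:
  targets:
    - {"rx": 0,"ry": 0,"rz": 0,"tx": 0,"ty": 0,"tz": 0.15,"gripper": 1}
    - {"rx": 0,"ry": 0,"rz": 0,"tx": 0,"ty": 0,"tz": 0,"gripper": 1}
    - {"rx": 0,"ry": 0,"rz": 0,"tx": 0,"ty": 0,"tz": 0,"gripper": 1}

```text
time: 26.85
tool_pos: [0.488, 0.116, 0.0853]
tcp_rot: [3.141, -0.001, 0.112]
ft_force: [-6.5, -1.1, 16.8]
gripper_width: 0.293
```

Request:
move_arm:
  targets:
    - {"rx": 0,"ry": 0,"rz": 0,"tx": 0,"ty": 0,"tz": -0.25,"gripper": 0.4}
    - {"rx": 0,"ry": 0,"rz": 0,"tx": 0,"ty": 0,"tz": 0,"gripper": 0.4}
    - {"rx": 0,"ry": 0,"rz": 0,"tx": 0,"ty": 0,"tz": 0,"gripper": 0.4}
    - {"rx": 0,"ry": 0,"rz": 0,"tx": 0,"ty": 0,"tz": 0,"gripper": 0.4}
    - {"rx": 0,"ry": 0,"rz": 0,"tx": 0,"ty": 0,"tz": -3,"gripper": 0.4}
    - {"rx": 0,"ry": 0,"rz": 0,"tx": 0,"ty": 0,"tz": -4,"gripper": 0.4}
    - {"rx": 0,"ry": 0,"rz": 0,"tx": 0,"ty": 0,"tz": -3,"gripper": 0.4}
    - {"rx": 0,"ry": 0,"rz": 0,"tx": -2,"ty": -3.5,"tz": 0,"gripper": 0.4}
    - {"rx": 0,"ry": 0,"rz": 0,"tx": -2,"ty": -3.5,"tz": 0,"gripper": 0.4}
    - {"rx": 0,"ry": 0,"rz": 0,"tx": 0,"ty": -3.5,"tz": 0,"gripper": 0.4}

```text
time: 27.68
tool_pos: [0.4336, 0.2153, 0.1855]
tcp_rot: [-3.141, 0.001, 0.109]
ft_force: [0.4, -0.2, -0.4]
gripper_width: 0.599
```

```bash
python3 - <<'E'
from hole import *
p,r,o=tool(); print(p,r,o['ft_force'])
s=get_image("scene");big(s['image'],(170,120,340,270),4.5,"pics/s25.png");t=get_image("top");big(t['image'],(80,120,340,280),3,"pics/t25.png")
d=get_image("wrist"); cv2.imwrite("pics/w25.png",d['image'][:,:,::-1])
E
```

```text
[0.4336 0.2153 0.1855] [-3.141   0.0013  0.1091] [ 0.4175 -0.2395 -0.3804]
```

View pics/s25.png

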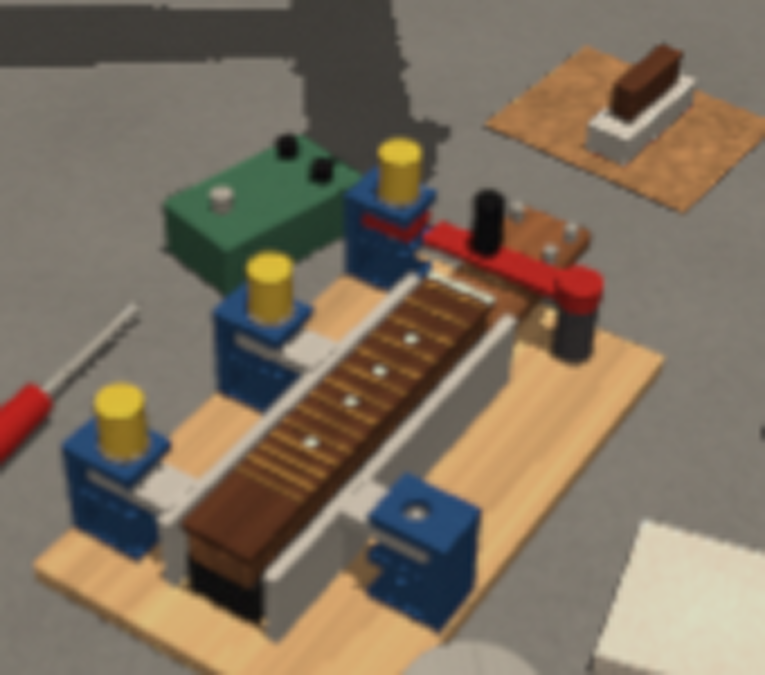

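View pics/t25.png

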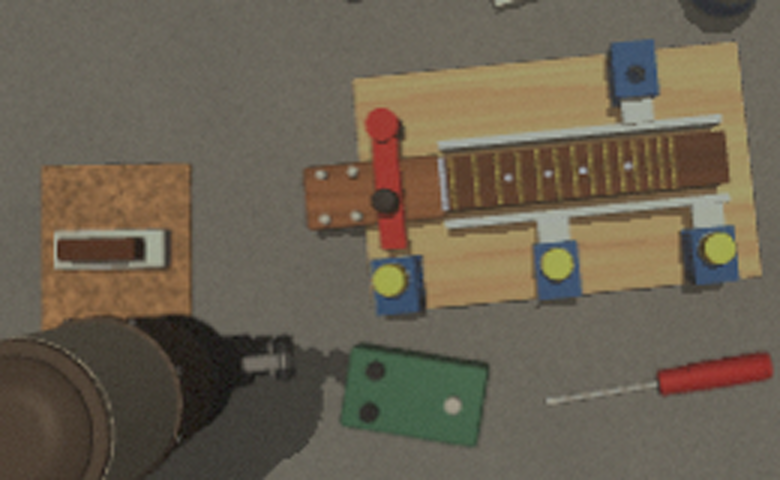

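View pics/w25.png

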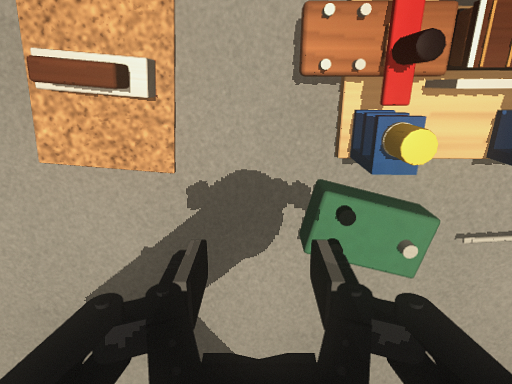

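All three pins are seated: the top view shows heads over forks 3, 1 and 0, and the arm is shut. Now I'll re-measure the beam from here.

```bash
python3 - <<'E'
from hole import *
p,r,o=tool(); print(o['q'],r,o['time'])
t=get_image("top"); big(t['image'],(90,170,150,240),8,"pics/t26.png")
E
```

```text
[ 0.7972  0.1928 -0.3905  0.     -0.9874  0.8881] [-3.1416 -0.0001  0.1145] 27.8333
```

View pics/t26.png

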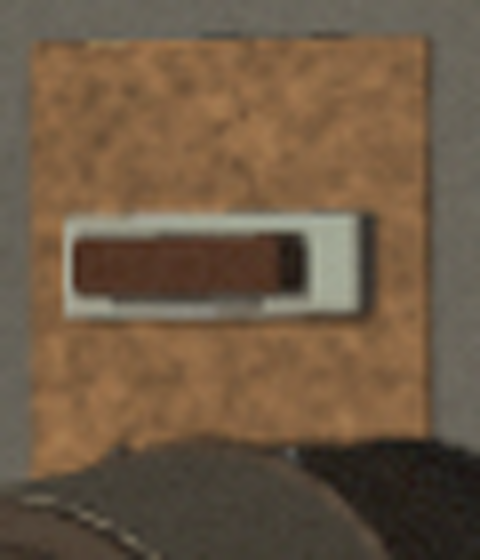

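Request:
move_arm:
  targets:
    - {"rx": 0,"ry": 0,"rz": 6.76,"tx": 0,"ty": 0,"tz": -0.5,"gripper": 0.4}
    - {"rx": 0,"ry": 0,"rz": 6.76,"tx": 0,"ty": 0,"tz": -0.5,"gripper": 0.4}
    - {"rx": 0,"ry": 0,"rz": 6.76,"tx": 0,"ty": 0,"tz": 0,"gripper": 0.4}
    - {"rx": 0,"ry": 0,"rz": 6.76,"tx": 0,"ty": 0,"tz": 0,"gripper": 0.4}
    - {"rx": 0,"ry": 0,"rz": 6.76,"tx": 0,"ty": 0,"tz": 0,"gripper": 0.4}
    - {"rx": 0,"ry": 0,"rz": 6.76,"tx": 0,"ty": 0,"tz": 0,"gripper": 0.4}
    - {"rx": 0,"ry": 0,"rz": 6.76,"tx": 0,"ty": 0,"tz": 0,"gripper": 0.4}
    - {"rx": 0,"ry": 0,"rz": 6.76,"tx": 0,"ty": 0,"tz": 0,"gripper": 0.4}
    - {"rx": 0,"ry": 0,"rz": 6.76,"tx": 0,"ty": 0,"tz": 0,"gripper": 0.4}
    - {"rx": 0,"ry": 0,"rz": 6.76,"tx": 0,"ty": 0,"tz": 0,"gripper": 0.4}

```text
time: 28.72
tool_pos: [0.4365, 0.2145, 0.1947]
tcp_rot: [3.14, -0.0, -1.077]
ft_force: [0.5, 0.3, 0.5]
gripper_width: 0.6
```

Request:
move_arm:
  targets:
    - {"rx": 0,"ry": 0,"rz": 6.76,"tx": 0,"ty": 0,"tz": 0,"gripper": 0.4}
    - {"rx": 0,"ry": 0,"rz": 6.76,"tx": 0,"ty": 0,"tz": 0,"gripper": 0.4}
    - {"rx": 0,"ry": 0,"rz": 6.76,"tx": 0,"ty": 0,"tz": 0,"gripper": 0.4}
    - {"rx": 0,"ry": 0,"rz": 6.76,"tx": 0,"ty": 0,"tz": 0,"gripper": 0.4}
    - {"rx": 0,"ry": 0,"rz": 0,"tx": 0,"ty": 0,"tz": 0,"gripper": 0.4}
    - {"rx": 0,"ry": 0,"rz": 0,"tx": 0,"ty": 0,"tz": 0,"gripper": 0.4}

```text
time: 29.22
tool_pos: [0.4365, 0.2149, 0.1948]
tcp_rot: [3.141, -0.001, -1.539]
ft_force: [-0.6, -0.1, -0.2]
gripper_width: 0.603
```

```bash
python3 - <<'E'
from hole import *
p,r,o=tool(); print(p,r,o['q']); to([.507,.375,.19])
E
```

```text
[0.4365 0.2149 0.1948] [ 3.1408 -0.0006 -1.5393] [ 0.7921  0.1819 -0.377  -0.0001 -1.0129 -0.7605]
shift cm [-15.78  -7.55   0.47]  t=29.22
```

Request:
move_arm:
  targets:
    - {"rx": 0,"ry": 0,"rz": 0,"tx": -3.15,"ty": -1.5,"tz": 0,"gripper": 0.4}
    - {"rx": 0,"ry": 0,"rz": 0,"tx": -3.15,"ty": -1.5,"tz": 0,"gripper": 0.4}
    - {"rx": 0,"ry": 0,"rz": 0,"tx": -3.15,"ty": -1.5,"tz": 0,"gripper": 0.4}
    - {"rx": 0,"ry": 0,"rz": 0,"tx": -3.15,"ty": -1.5,"tz": 0,"gripper": 0.4}
    - {"rx": 0,"ry": 0,"rz": 0,"tx": -3.15,"ty": -1.5,"tz": 0,"gripper": 0.4}
    - {"rx": 0,"ry": 0,"rz": 0,"tx": 0,"ty": 0,"tz": 0,"gripper": 0.4}
    - {"rx": 0,"ry": 0,"rz": 0,"tx": 0,"ty": 0,"tz": 0,"gripper": 0.4}
    - {"rx": 0,"ry": 0,"rz": 0,"tx": 0,"ty": 0,"tz": 0,"gripper": 0.4}

```text
time: 29.88
tool_pos: [0.5063, 0.3746, 0.1944]
tcp_rot: [3.14, -0.001, -1.54]
ft_force: [-0.3, 0.1, -0.8]
gripper_width: 0.6
```

```bash
python3 - <<'E'
from hole import *
p,r,o=tool(); print(p,r); d=get_image("wrist"); cv2.imwrite("pics/w27.png",d['image'][:,:,::-1])
E
```

```text
[0.5063 0.3746 0.1944] [ 3.1401 -0.0014 -1.5397]
```

View pics/w27.png

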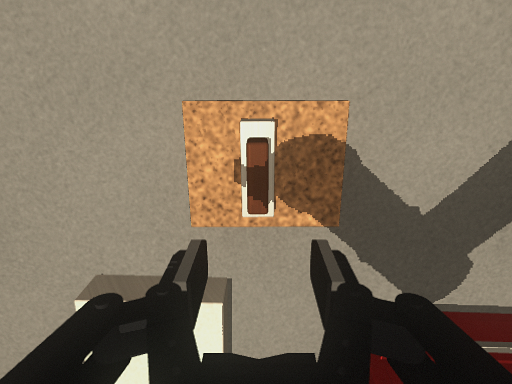

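```bash
python3 - <<'E'
from hole import *
p,r,o=tool(); d=get_image("wrist"); T=(p,r)
im=d['image']; big(im,(170,90,370,240),4*0.95,"pics/w27b.png")
hsv=cv2.cvtColor(im,cv2.COLOR_RGB2HSV)
m=((hsv[...,1]<45)&(hsv[...,2]>150)).astype(np.uint8); m[:, :200]=0; m[:,300:]=0; m[:110]=0; m[230:]=0
k,_=cv2.findContours(m,0,2); c=max(k,key=cv2.contourArea); print(cv2.minAreaRect(c),cv2.boundingRect(c))
P=onz(d,[(242.5,122),(275,122),(274,217),(241.5,217)],.028,T); print(P, P.mean(0))
print('mat',onz(d,[(183,100),(349,100),(341,227),(191,226)],.004,T))
E
```

```text
((256.5, 143.5), (43.0, 33.0), 90.0) (240, 122, 34, 44)
[[0.5226 0.329  0.028 ]
 [0.4915 0.328  0.028 ]
 [0.4879 0.4267 0.028 ]
 [0.5222 0.4277 0.028 ]] [0.506  0.3778 0.028 ]
mat [[0.5838 0.3119 0.004 ]
 [0.4168 0.3068 0.004 ]
 [0.4089 0.4472 0.004 ]
 [0.581  0.4511 0.004 ]]
```

View pics/w27b.png

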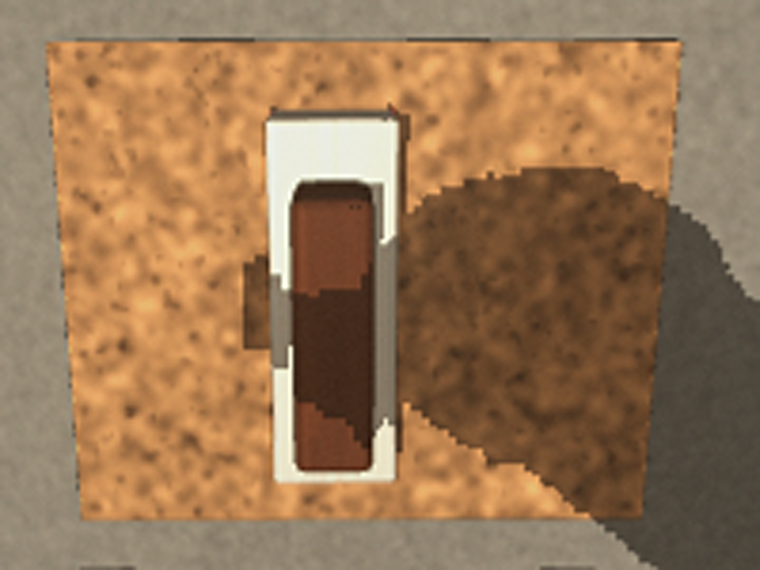

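Request:
move_arm:
  targets:
    - {"rx": 0,"ry": 0,"rz": 0,"tx": -0.2,"ty": 0,"tz": 3.5,"gripper": 0.4}
    - {"rx": 0,"ry": 0,"rz": 0,"tx": 0,"ty": 0,"tz": 3.5,"gripper": 0.4}
    - {"rx": 0,"ry": 0,"rz": 0,"tx": 0,"ty": 0,"tz": 3.5,"gripper": 0.4}
    - {"rx": 0,"ry": 0,"rz": 0,"tx": 0,"ty": 0,"tz": 2.5,"gripper": 0.4}
    - {"rx": 0,"ry": 0,"rz": 0,"tx": 0,"ty": 0,"tz": 1.5,"gripper": 0.4}
    - {"rx": 0,"ry": 0,"rz": 0,"tx": 0,"ty": 0,"tz": 0,"gripper": 0.4}
    - {"rx": 0,"ry": 0,"rz": 0,"tx": 0,"ty": 0,"tz": 0,"gripper": 0.4}
    - {"rx": 0,"ry": 0,"rz": 0,"tx": 0,"ty": 0,"tz": 0,"gripper": 0.4}

```text
time: 30.65
tool_pos: [0.5074, 0.3779, 0.0522]
tcp_rot: [-3.139, 0.002, -1.541]
ft_force: [-0.6, 0.8, 0.7]
gripper_width: 0.597
```

```bash
python3 - <<'E'
from hole import *
p,r,o=tool(); print(p,r); d=get_image("wrist"); cv2.imwrite("pics/w28.png",d['image'][:,:,::-1])
E
```

```text
[0.5074 0.3779 0.0522] [-3.1392  0.0021 -1.5405]
```

View pics/w28.png

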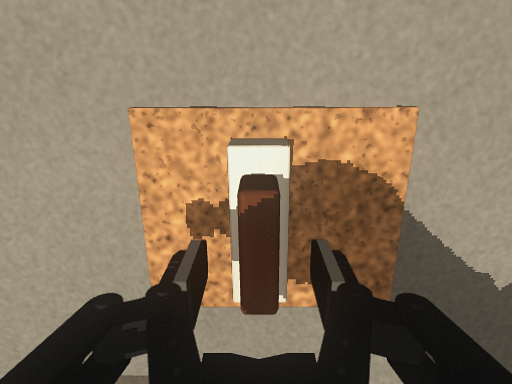

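Request:
move_arm:
  targets:
    - {"rx": 0,"ry": 0,"rz": 0,"tx": 0.1,"ty": 0,"tz": 1.0,"gripper": 0.4}
    - {"rx": 0,"ry": 0,"rz": 0,"tx": 0,"ty": 0,"tz": 0.8,"gripper": 0.4}
    - {"rx": 0,"ry": 0,"rz": 0,"tx": 0,"ty": 0,"tz": 0,"gripper": 0.4}
    - {"rx": 0,"ry": 0,"rz": 0,"tx": 0,"ty": 0,"tz": 0,"gripper": 0.4}
    - {"rx": 0,"ry": 0,"rz": 0,"tx": 0,"ty": 0,"tz": 0,"gripper": 1}
    - {"rx": 0,"ry": 0,"rz": 0,"tx": 0,"ty": 0,"tz": 0,"gripper": 1}
    - {"rx": 0,"ry": 0,"rz": 0,"tx": 0,"ty": 0,"tz": 0,"gripper": 1}
    - {"rx": 0,"ry": 0,"rz": 0,"tx": 0,"ty": 0,"tz": 0,"gripper": 1}
    - {"rx": 0,"ry": 0,"rz": 0,"tx": 0,"ty": 0,"tz": 0,"gripper": 1}
    - {"rx": 0,"ry": 0,"rz": 0,"tx": 0,"ty": 0,"tz": 0,"gripper": 1}
  grip_force: 70

```text
time: 31.53
tool_pos: [0.5069, 0.3768, 0.0326]
tcp_rot: [-3.141, 0.001, -1.541]
ft_force: [0.4, -0.8, 1.0]
gripper_width: 0.221
```

```bash
python3 - <<'E'
from hole import *
p,r,o=tool(); print(p,r,o['ft_force'],o['torque'],o['gripper_width'],o['time'])
E
```

```text
[0.5069 0.3768 0.0326] [-3.1407  0.0007 -1.5405] [ 0.3741 -0.7829  1.0154] [ 0.0226 -0.1122  0.0286] 0.2211808655321858 31.5333
```

Request:
move_arm:
  targets:
    - {"rx": 0,"ry": 0,"rz": 0,"tx": 0,"ty": 0,"tz": -0.5,"gripper": 1}
    - {"rx": 0,"ry": 0,"rz": 0,"tx": 0,"ty": 0,"tz": -1.5,"gripper": 1}
    - {"rx": 0,"ry": 0,"rz": 0,"tx": 0,"ty": 0,"tz": -3,"gripper": 1}
    - {"rx": 0,"ry": 0,"rz": 0,"tx": 0,"ty": 0,"tz": -3,"gripper": 1}
    - {"rx": 0,"ry": 0,"rz": 0,"tx": 0,"ty": 0,"tz": -3,"gripper": 1}
    - {"rx": 0,"ry": 0,"rz": 0,"tx": 0,"ty": 0,"tz": -3,"gripper": 1}
    - {"rx": 0,"ry": 0,"rz": -2.33,"tx": 0,"ty": 0,"tz": -2.5,"gripper": 1}
    - {"rx": 0,"ry": 0,"rz": -2.33,"tx": 0,"ty": 0,"tz": 0,"gripper": 1}
    - {"rx": 0,"ry": 0,"rz": 0,"tx": 0,"ty": 0,"tz": 0,"gripper": 1}
    - {"rx": 0,"ry": 0,"rz": 0,"tx": 0,"ty": 0,"tz": 0,"gripper": 1}

```text
time: 32.37
tool_pos: [0.5055, 0.3758, 0.196]
tcp_rot: [3.139, -0.001, -1.461]
ft_force: [0.1, -0.3, -3.0]
gripper_width: 0.221
```

```bash
python3 - <<'E'
from hole import *
p,r,o=tool(); print(p,r,o['ft_force'],o['torque'],o['gripper_width'],o['time'])
to([.5747,.0286,.2],-1.4597); d=get_image("wrist"); cv2.imwrite("pics/w29.png",d['image'][:,:,::-1])
E
```

```text
[0.5055 0.3758 0.196 ] [ 3.1387 -0.0012 -1.4611] [ 0.1092 -0.2824 -2.9822] [-0.0113  0.0353  0.0157] 0.2206778556305629 32.3667
shift cm [35.27 -3.03 -0.4 ]  turn rz -0.08 t=32.37
```

View pics/w29.png

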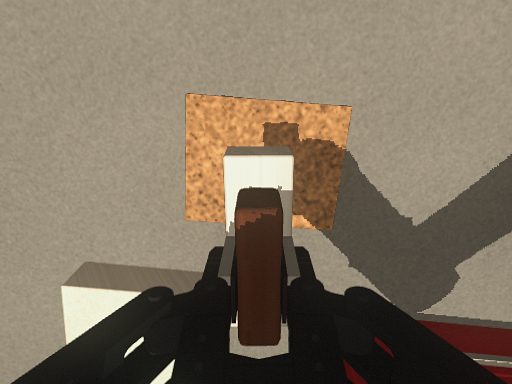

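Request:
move_arm:
  targets:
    - {"rx": 0,"ry": 0,"rz": 0,"tx": 2.5,"ty": -0.3,"tz": 0,"gripper": 1}
    - {"rx": 0,"ry": 0,"rz": 0,"tx": 3.5,"ty": -0.3,"tz": 0,"gripper": 1}
    - {"rx": 0,"ry": 0,"rz": 0,"tx": 3.5,"ty": -0.3,"tz": 0,"gripper": 1}
    - {"rx": 0,"ry": 0,"rz": 0,"tx": 3.5,"ty": -0.3,"tz": 0,"gripper": 1}
    - {"rx": 0,"ry": 0,"rz": 0,"tx": 3.5,"ty": -0.3,"tz": 0,"gripper": 1}
    - {"rx": 0,"ry": 0,"rz": 0,"tx": 3.5,"ty": -0.3,"tz": 0,"gripper": 1}
    - {"rx": 0,"ry": 0,"rz": 0,"tx": 3.5,"ty": -0.3,"tz": 0,"gripper": 1}
    - {"rx": 0,"ry": 0,"rz": 0,"tx": 3.5,"ty": -0.3,"tz": 0,"gripper": 1}
    - {"rx": 0,"ry": 0,"rz": 0,"tx": 3.5,"ty": -0.3,"tz": 0,"gripper": 1}
    - {"rx": 0,"ry": 0,"rz": 0,"tx": 2.5,"ty": -0.3,"tz": 0,"gripper": 1}

```text
time: 33.25
tool_pos: [0.572, 0.049, 0.1955]
tcp_rot: [3.137, -0.001, -1.462]
ft_force: [0.7, 1.4, -2.3]
gripper_width: 0.217
```

Request:
move_arm:
  targets:
    - {"rx": 0,"ry": 0,"rz": 0,"tx": 1.8,"ty": 0,"tz": 1.5,"gripper": 1}
    - {"rx": 0,"ry": 0,"rz": 0,"tx": 0,"ty": 0,"tz": 2,"gripper": 1}
    - {"rx": 0,"ry": 0,"rz": 0,"tx": 0,"ty": 0,"tz": 2,"gripper": 1}
    - {"rx": 0,"ry": 0,"rz": 0,"tx": 0,"ty": 0,"tz": 0,"gripper": 1}
    - {"rx": 0,"ry": 0,"rz": 0,"tx": 0,"ty": 0,"tz": 0,"gripper": 1}
    - {"rx": 0,"ry": 0,"rz": 0,"tx": 0,"ty": 0,"tz": 0,"gripper": 1}

```text
time: 33.75
tool_pos: [0.5755, 0.0342, 0.1426]
tcp_rot: [-3.141, -0.001, -1.459]
ft_force: [1.2, -0.1, -2.7]
gripper_width: 0.216
```

```bash
python3 - <<'E'
from hole import *
p,r,o=tool(); print(p,r,o['ft_force'],o['torque'],o['gripper_width'],o['time'])
to([.5747,.0286,.14],-1.4597); d=get_image("wrist"); cv2.imwrite("pics/w30.png",d['image'][:,:,::-1])
t=get_image("top");big(t['image'],(150,120,340,240),4,"pics/t30.png")
E
```

```text
[0.5755 0.0342 0.1426] [-3.1413 -0.0006 -1.4589] [ 1.1922 -0.0596 -2.672 ] [ 0.0142 -0.0308 -0.0371] 0.2160393855735223 33.75
shift cm [0.55 0.14 0.26]  turn rz 0.05 t=33.75
```

View pics/w30.png

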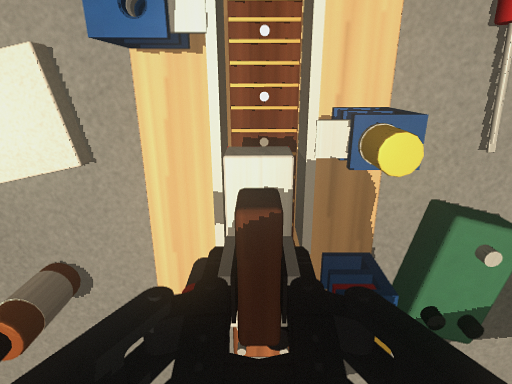

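View pics/t30.png

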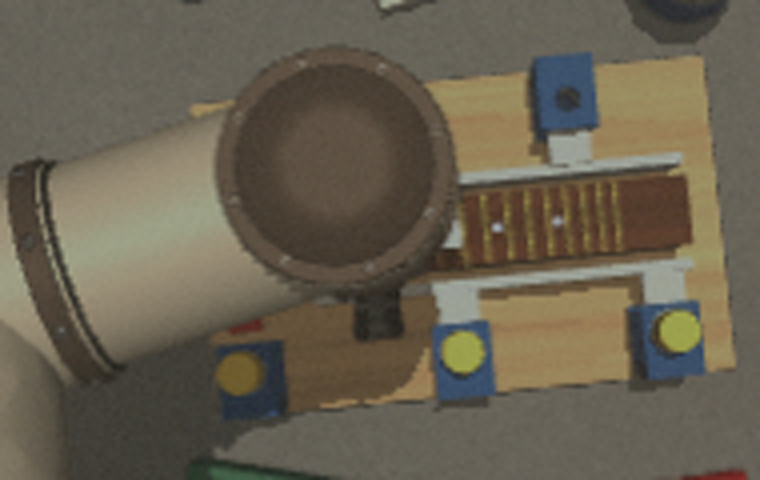

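```bash
python3 - <<'E'
from hole import *
p,r,o=tool(); d=get_image("wrist"); big(d['image'],(190,0,330,180),4,"pics/w30b.png")
z=p[2]-.074
print('dots',intool(d,[(264,31),(264,97),(263.5,142)],z)*100)
print('beam bar front corners',intool(d,[(223.5,156),(294,156)],p[2]-(p[2]-.0286+.024))*100)
E
```

```text
dots [[11.0653  0.3617  6.944 ]
 [ 7.2792  0.3833  6.944 ]
 [ 4.3974  0.366   6.944 ]]
beam bar front corners [[ 4.9035 -1.6039  0.46  ]
 [ 4.904   1.7013  0.46  ]]
```

View pics/w30b.png

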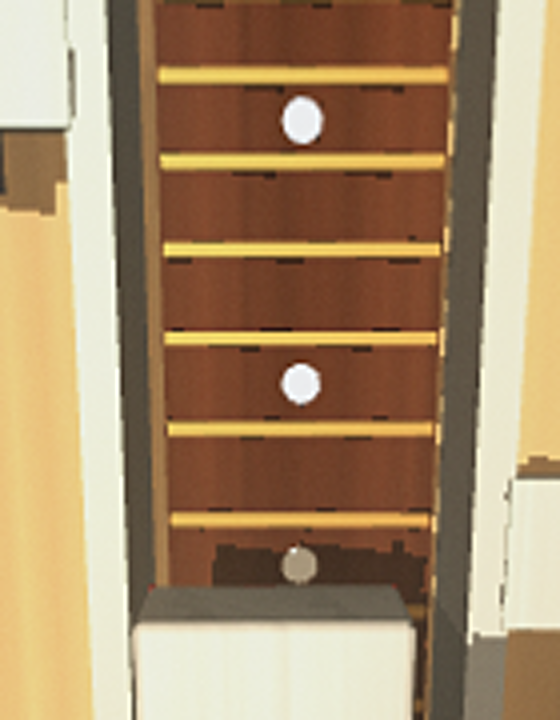

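Request:
move_arm:
  targets:
    - {"rx": 0,"ry": 0,"rz": 0,"tx": 0.5,"ty": 0.32,"tz": 1.0,"gripper": 1}
    - {"rx": 0,"ry": 0,"rz": 0,"tx": 0,"ty": 0,"tz": 1.5,"gripper": 1}
    - {"rx": 0,"ry": 0,"rz": 0,"tx": 0,"ty": 0,"tz": 0.9,"gripper": 1}
    - {"rx": 0,"ry": 0,"rz": 0,"tx": 0,"ty": 0,"tz": 0,"gripper": 1}
    - {"rx": 0,"ry": 0,"rz": 0,"tx": 0,"ty": 0,"tz": 0,"gripper": 1}
    - {"rx": 0,"ry": 0,"rz": 0,"tx": 0,"ty": 0,"tz": 0,"gripper": 1}
    - {"rx": 0,"ry": 0,"rz": 0,"tx": 0,"ty": 0,"tz": 0,"gripper": 1}

```text
time: 34.48
tool_pos: [0.5732, 0.029, 0.1092]
tcp_rot: [-3.14, 0.0, -1.459]
ft_force: [1.5, 1.1, -3.1]
gripper_width: 0.22
```

```bash
python3 - <<'E'
from hole import *
p,r,o=tool(); print(p,r,o['ft_force'],o['torque'],o['time'])
d=get_image("wrist"); cv2.imwrite("pics/w31.png",d['image'][:,:,::-1])
s=get_image("scene");big(s['image'],(200,120,320,240),6,"pics/s31.png")
E
```

```text
[0.5732 0.029  0.1092] [-3.1396  0.0002 -1.459 ] [ 1.4664  1.0601 -3.0908] [ 0.0315  0.0463 -0.0152] 34.4833
```

View pics/w31.png

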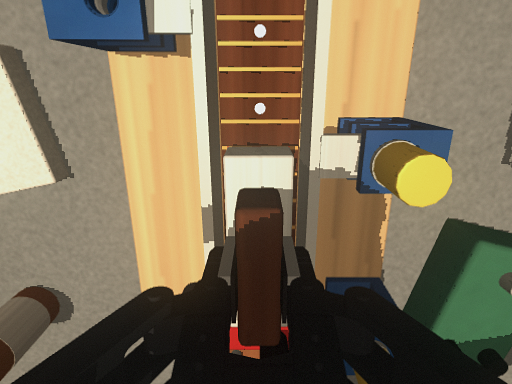

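View pics/s31.png

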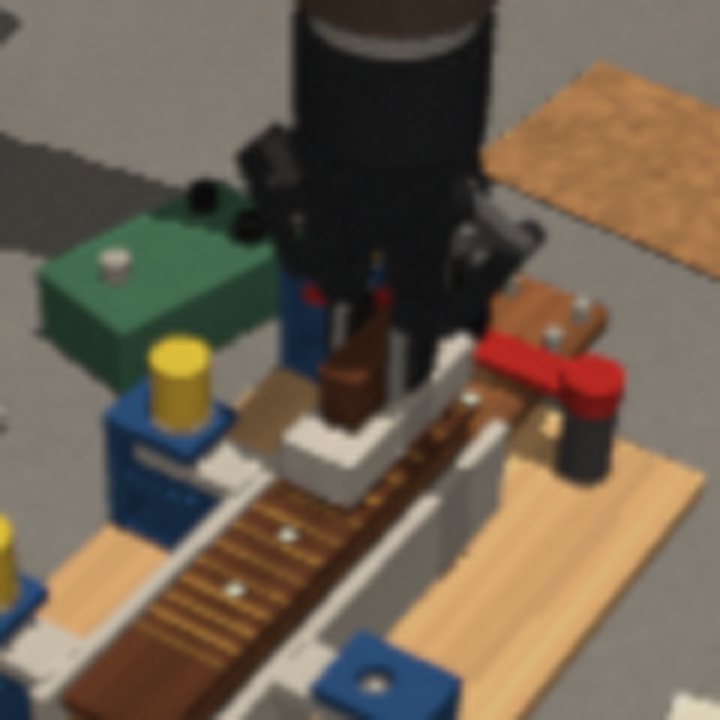

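Request:
move_arm:
  targets:
    - {"rx": 0,"ry": 0,"rz": 0,"tx": 0,"ty": 0,"tz": 0.3,"gripper": 1}
    - {"rx": 0,"ry": 0,"rz": 0,"tx": 0,"ty": 0,"tz": 0.3,"gripper": 1}
    - {"rx": 0,"ry": 0,"rz": 0,"tx": 0,"ty": 0,"tz": 0.15,"gripper": 1}
    - {"rx": 0,"ry": 0,"rz": 0,"tx": 0,"ty": 0,"tz": 0,"gripper": 1}
    - {"rx": 0,"ry": 0,"rz": 0,"tx": 0,"ty": 0,"tz": 0,"gripper": 1}
    - {"rx": 0,"ry": 0,"rz": 0,"tx": 0,"ty": 0,"tz": 0,"gripper": 1}

```text
time: 35.08
tool_pos: [0.5727, 0.0288, 0.1012]
tcp_rot: [-3.141, 0.0, -1.459]
ft_force: [-0.1, 1.0, 1.9]
gripper_width: 0.224
```

```bash
python3 - <<'E'
from hole import *
p,r,o=tool(); print(p,r,o['ft_force'],o['torque'],o['time'])
E
```

```text
[0.5727 0.0288 0.1012] [-3.1408  0.     -1.4592] [-0.1432  0.9517  1.8516] [0.1618 0.1673 0.0131] 35.0833
```

Request:
move_arm:
  targets:
    - {"rx": 0,"ry": 0,"rz": 0,"tx": 0,"ty": 0,"tz": 0.1,"gripper": 1}
    - {"rx": 0,"ry": 0,"rz": 0,"tx": 0,"ty": 0,"tz": 0.1,"gripper": 1}
    - {"rx": 0,"ry": 0,"rz": 0,"tx": 0,"ty": 0,"tz": 0.05,"gripper": 1}
    - {"rx": 0,"ry": 0,"rz": 0,"tx": 0,"ty": 0,"tz": 0,"gripper": 1}
    - {"rx": 0,"ry": 0,"rz": 0,"tx": 0,"ty": 0,"tz": 0,"gripper": 1}
    - {"rx": 0,"ry": 0,"rz": 0,"tx": 0,"ty": 0,"tz": 0,"gripper": 1}

```text
time: 35.58
tool_pos: [0.5727, 0.0288, 0.0986]
tcp_rot: [-3.141, 0.0, -1.459]
ft_force: [-1.1, 0.6, 5.1]
gripper_width: 0.221
```

```bash
python3 - <<'E'
from hole import *
p,r,o=tool(); print(p,r,o['ft_force'],o['torque'],o['time'])
d=get_image("wrist"); big(d['image'],(190,0,330,260),2.3,"pics/w32.png")
s=get_image("scene");big(s['image'],(220,150,300,220),8,"pics/s32.png")
E
```

```text
[0.5727 0.0288 0.0986] [-3.1407  0.0001 -1.4593] [-1.067   0.5726  5.1215] [0.3534 0.3903 0.0111] 35.5833
```

View pics/s32.png

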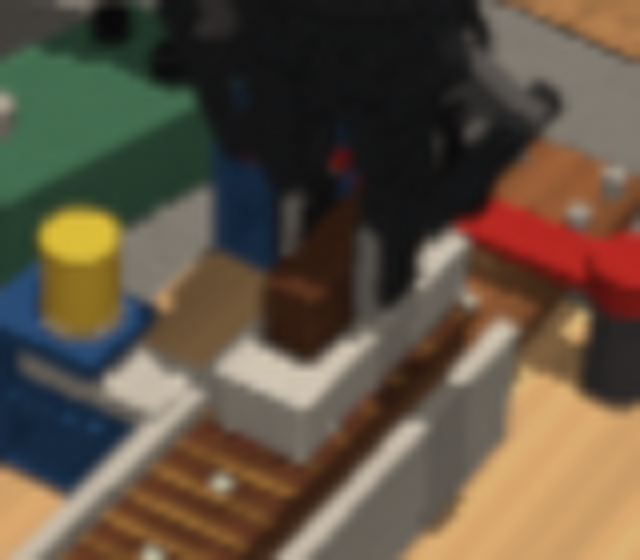

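View pics/w32.png

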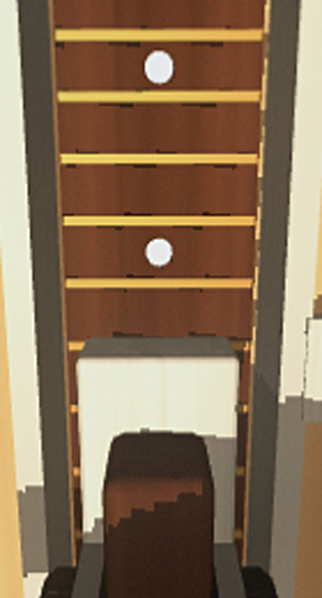

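Sink agrees both ways: z says 4.0 mm, and about 8.2 N normal force says about 4.1 mm. Drawing towards the body end.

Request:
move_arm:
  targets:
    - {"rx": 0,"ry": 0,"rz": 0,"tx": 0.1,"ty": 0,"tz": 0,"gripper": 1}
    - {"rx": 0,"ry": 0,"rz": 0,"tx": 0.2,"ty": 0,"tz": 0,"gripper": 1}
    - {"rx": 0,"ry": 0,"rz": 0,"tx": 0.3,"ty": 0,"tz": 0,"gripper": 1}
    - {"rx": 0,"ry": 0,"rz": 0,"tx": 0.4,"ty": 0,"tz": 0,"gripper": 1}
    - {"rx": 0,"ry": 0,"rz": 0,"tx": 0.4,"ty": 0,"tz": 0,"gripper": 1}

```text
time: 36.1
tool_pos: [0.5751, 0.0159, 0.0987]
tcp_rot: [-3.139, 0.001, -1.459]
ft_force: [-0.4, 5.5, 5.0]
gripper_width: 0.222
```

```bash
cat > st.py <<'E'
from hole import *
p,r,o=tool(); print(p,r,o['ft_force'],o['torque'],o['gripper_width'],o['time'])
c=np.array([.581,-.041]);a=.1115;q=p[:2]-c;print("y' %.4f x' %.4f"%(-q[0]*np.sin(a)+q[1]*np.cos(a),q[0]*np.cos(a)+q[1]*np.sin(a)))
E
python3 st.py
```

```text
[0.5751 0.0159 0.0987] [-3.1386  0.0014 -1.459 ] [-0.3862  5.492   5.0495] [ 1.3577  0.2745 -0.0447] 0.22186677993795872 36.1
y' 0.0572 x' 0.0004
```

Request:
move_arm:
  targets:
    - {"rx": 0,"ry": 0,"rz": 0,"tx": 0.4,"ty": 0,"tz": 0,"gripper": 1}
    - {"rx": 0,"ry": 0,"rz": 0,"tx": 0.4,"ty": 0,"tz": 0,"gripper": 1}
    - {"rx": 0,"ry": 0,"rz": 0,"tx": 0.4,"ty": 0,"tz": 0,"gripper": 1}
    - {"rx": 0,"ry": 0,"rz": 0,"tx": 0.4,"ty": 0,"tz": 0,"gripper": 1}
    - {"rx": 0,"ry": 0,"rz": 0,"tx": 0.4,"ty": 0,"tz": 0,"gripper": 1}
    - {"rx": 0,"ry": 0,"rz": 0,"tx": 0.4,"ty": 0,"tz": 0,"gripper": 1}
    - {"rx": 0,"ry": 0,"rz": 0,"tx": 0.4,"ty": 0,"tz": 0,"gripper": 1}
    - {"rx": 0,"ry": 0,"rz": 0,"tx": 0.4,"ty": 0,"tz": 0,"gripper": 1}

```text
time: 36.77
tool_pos: [0.5786, -0.0161, 0.0986]
tcp_rot: [-3.139, 0.001, -1.459]
ft_force: [-0.2, 5.3, 5.4]
gripper_width: 0.222
```

```bash
python3 st.py
```

```text
[ 0.5786 -0.0161  0.0986] [-3.1388  0.0012 -1.4592] [-0.1994  5.2619  5.4294] [ 1.3636  0.1882 -0.0264] 0.2221414706254416 36.7667
y' 0.0250 x' 0.0004
```

Request:
move_arm:
  targets:
    - {"rx": 0,"ry": 0,"rz": 0,"tx": 0.4,"ty": 0,"tz": 0,"gripper": 1}
    - {"rx": 0,"ry": 0,"rz": 0,"tx": 0.4,"ty": 0,"tz": 0,"gripper": 1}
    - {"rx": 0,"ry": 0,"rz": 0,"tx": 0.4,"ty": 0,"tz": 0,"gripper": 1}
    - {"rx": 0,"ry": 0,"rz": 0,"tx": 0.4,"ty": 0,"tz": 0,"gripper": 1}
    - {"rx": 0,"ry": 0,"rz": 0,"tx": 0.4,"ty": 0,"tz": 0,"gripper": 1}
    - {"rx": 0,"ry": 0,"rz": 0,"tx": 0.4,"ty": 0,"tz": 0,"gripper": 1}
    - {"rx": 0,"ry": 0,"rz": 0,"tx": 0.4,"ty": 0,"tz": 0,"gripper": 1}
    - {"rx": 0,"ry": 0,"rz": 0,"tx": 0.4,"ty": 0,"tz": 0,"gripper": 1}
    - {"rx": 0,"ry": 0,"rz": 0,"tx": 0.4,"ty": 0,"tz": 0,"gripper": 1}
    - {"rx": 0,"ry": 0,"rz": 0,"tx": 0.4,"ty": 0,"tz": 0,"gripper": 1}

```text
time: 37.6
tool_pos: [0.5829, -0.0559, 0.0986]
tcp_rot: [-3.139, 0.001, -1.459]
ft_force: [0.6, 4.7, 4.7]
gripper_width: 0.216
```

```bash
python3 st.py
```

```text
[ 0.5829 -0.0559  0.0986] [-3.1391  0.0011 -1.4592] [0.5595 4.7267 4.7057] [ 1.4245  0.1671 -0.0328] 0.21645326551494212 37.6
y' -0.0150 x' 0.0002
```

Request:
move_arm:
  targets:
    - {"rx": 0,"ry": 0,"rz": 0,"tx": 0.4,"ty": 0,"tz": 0,"gripper": 1}
    - {"rx": 0,"ry": 0,"rz": 0,"tx": 0.4,"ty": 0,"tz": 0,"gripper": 1}
    - {"rx": 0,"ry": 0,"rz": 0,"tx": 0.4,"ty": 0,"tz": 0,"gripper": 1}
    - {"rx": 0,"ry": 0,"rz": 0,"tx": 0.4,"ty": 0,"tz": 0,"gripper": 1}
    - {"rx": 0,"ry": 0,"rz": 0,"tx": 0.4,"ty": 0,"tz": 0,"gripper": 1}
    - {"rx": 0,"ry": 0,"rz": 0,"tx": 0.4,"ty": 0,"tz": 0,"gripper": 1}
    - {"rx": 0,"ry": 0,"rz": 0,"tx": 0.4,"ty": 0,"tz": 0,"gripper": 1}
    - {"rx": 0,"ry": 0,"rz": 0,"tx": 0.4,"ty": 0,"tz": 0,"gripper": 1}
    - {"rx": 0,"ry": 0,"rz": 0,"tx": 0.4,"ty": 0,"tz": 0,"gripper": 1}
    - {"rx": 0,"ry": 0,"rz": 0,"tx": 0.4,"ty": 0,"tz": 0,"gripper": 1}

```text
time: 38.43
tool_pos: [0.5872, -0.0957, 0.0985]
tcp_rot: [-3.14, 0.001, -1.459]
ft_force: [-0.4, 4.5, 5.7]
gripper_width: 0.213
```

```bash
python3 st.py;python3 - <<'E'
from hole import *
d=get_image("wrist"); cv2.imwrite("pics/w33.png",d['image'][:,:,::-1])
E
```

```text
[ 0.5872 -0.0957  0.0985] [-3.1397  0.001  -1.4593] [-0.3754  4.4781  5.7231] [ 1.4311  0.1919 -0.0735] 0.21270880704257816 38.4333
y' -0.0550 x' 0.0000
```

View pics/w33.png

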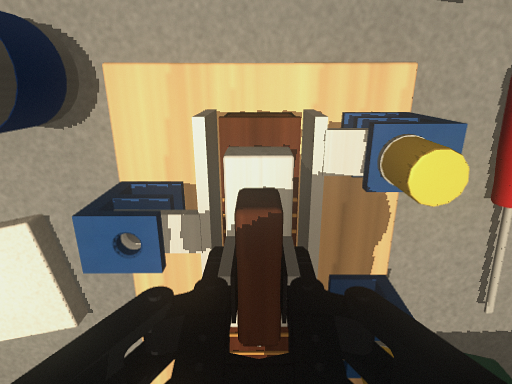

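```bash
python3 - <<'E'
from hole import *
p,r,o=tool(); d=get_image("wrist"); big(d['image'],(190,90,330,180),5,"pics/w33b.png")
print(intool(d,[(260,114),(260,117)],p[2]-.0675)*100)
E
python3 st.py
```

```text
[[6.5807 0.1148 3.1004]
 [6.4249 0.115  3.1004]]
[ 0.5872 -0.0963  0.0985] [-3.1397  0.0003 -1.4596] [0.2527 2.6463 5.5755] [ 0.6916  0.1548 -0.0231] 0.21907218197110656 38.5333
y' -0.0557 x' 0.0000
```

View pics/w33b.png

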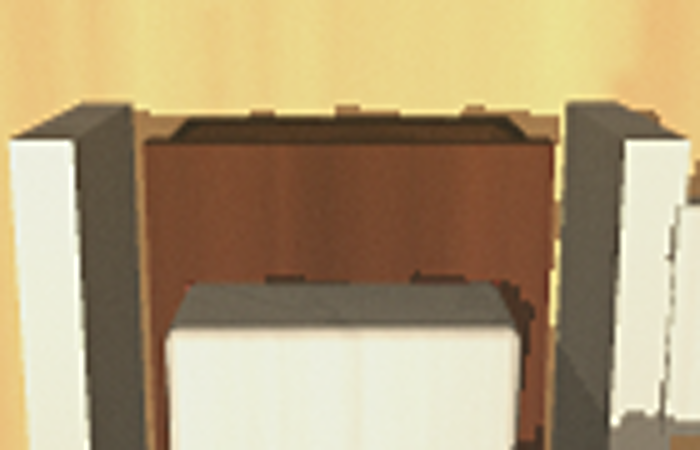

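Request:
move_arm:
  targets:
    - {"rx": 0,"ry": 0,"rz": 0,"tx": 0.2,"ty": 0,"tz": 0,"gripper": 1}
    - {"rx": 0,"ry": 0,"rz": 0,"tx": 0.4,"ty": 0,"tz": 0,"gripper": 1}
    - {"rx": 0,"ry": 0,"rz": 0,"tx": 0.4,"ty": 0,"tz": 0,"gripper": 1}
    - {"rx": 0,"ry": 0,"rz": 0,"tx": 0.3,"ty": 0,"tz": 0,"gripper": 1}
    - {"rx": 0,"ry": 0,"rz": 0,"tx": 0.2,"ty": 0,"tz": 0,"gripper": 1}
    - {"rx": 0,"ry": 0,"rz": 0,"tx": 0,"ty": 0,"tz": 0,"gripper": 1}
    - {"rx": 0,"ry": 0,"rz": 0,"tx": 0,"ty": 0,"tz": 0,"gripper": 1}

```text
time: 39.12
tool_pos: [0.5888, -0.111, 0.0985]
tcp_rot: [-3.14, 0.0, -1.459]
ft_force: [0.0, 2.0, 4.9]
gripper_width: 0.223
```

```bash
python3 st.py
```

```text
[ 0.5888 -0.111   0.0985] [-3.1398  0.0004 -1.4594] [0.0145 2.0322 4.8792] [ 0.8559  0.1212 -0.0897] 0.22269947319384856 39.1167
y' -0.0704 x' -0.0000
```

Request:
move_arm:
  targets:
    - {"rx": 0,"ry": 0,"rz": 0,"tx": 0.2,"ty": 0,"tz": 0,"gripper": 1}
    - {"rx": 0,"ry": 0,"rz": 0,"tx": 0,"ty": 0,"tz": 0,"gripper": 1}
    - {"rx": 0,"ry": 0,"rz": 0,"tx": -0.1,"ty": 0,"tz": 0,"gripper": 1}
    - {"rx": 0,"ry": 0,"rz": 0,"tx": -0.2,"ty": 0,"tz": 0,"gripper": 1}
    - {"rx": 0,"ry": 0,"rz": 0,"tx": -0.3,"ty": 0,"tz": 0,"gripper": 1}
    - {"rx": 0,"ry": 0,"rz": 0,"tx": -0.4,"ty": 0,"tz": 0,"gripper": 1}
    - {"rx": 0,"ry": 0,"rz": 0,"tx": -0.4,"ty": 0,"tz": 0,"gripper": 1}
    - {"rx": 0,"ry": 0,"rz": 0,"tx": -0.4,"ty": 0,"tz": 0,"gripper": 1}

```text
time: 39.78
tool_pos: [0.5867, -0.0965, 0.0986]
tcp_rot: [-3.141, -0.001, -1.459]
ft_force: [1.2, -5.2, 4.5]
gripper_width: 0.22
```

```bash
python3 st.py
```

```text
[ 0.5867 -0.0965  0.0986] [-3.1409 -0.0015 -1.4594] [ 1.2162 -5.2465  4.5017] [-1.3561 -0.1542  0.0774] 0.21956072083198006 39.7833
y' -0.0557 x' -0.0005
```

Request:
move_arm:
  targets:
    - {"rx": 0,"ry": 0,"rz": 0,"tx": -0.4,"ty": 0,"tz": 0,"gripper": 1}
    - {"rx": 0,"ry": 0,"rz": 0,"tx": -0.4,"ty": 0,"tz": 0,"gripper": 1}
    - {"rx": 0,"ry": 0,"rz": 0,"tx": -0.4,"ty": 0,"tz": 0,"gripper": 1}
    - {"rx": 0,"ry": 0,"rz": 0,"tx": -0.4,"ty": 0,"tz": 0,"gripper": 1}
    - {"rx": 0,"ry": 0,"rz": 0,"tx": -0.4,"ty": 0,"tz": 0,"gripper": 1}
    - {"rx": 0,"ry": 0,"rz": 0,"tx": -0.4,"ty": 0,"tz": 0,"gripper": 1}
    - {"rx": 0,"ry": 0,"rz": 0,"tx": -0.4,"ty": 0,"tz": 0,"gripper": 1}
    - {"rx": 0,"ry": 0,"rz": 0,"tx": -0.4,"ty": 0,"tz": 0,"gripper": 1}
    - {"rx": 0,"ry": 0,"rz": 0,"tx": -0.4,"ty": 0,"tz": 0,"gripper": 1}
    - {"rx": 0,"ry": 0,"rz": 0,"tx": -0.4,"ty": 0,"tz": 0,"gripper": 1}

```text
time: 40.62
tool_pos: [0.582, -0.0565, 0.0985]
tcp_rot: [-3.141, -0.001, -1.459]
ft_force: [1.3, -5.5, 5.2]
gripper_width: 0.22
```

Request:
move_arm:
  targets:
    - {"rx": 0,"ry": 0,"rz": 0,"tx": -0.4,"ty": 0,"tz": 0,"gripper": 1}
    - {"rx": 0,"ry": 0,"rz": 0,"tx": -0.4,"ty": 0,"tz": 0,"gripper": 1}
    - {"rx": 0,"ry": 0,"rz": 0,"tx": -0.4,"ty": 0,"tz": 0,"gripper": 1}
    - {"rx": 0,"ry": 0,"rz": 0,"tx": -0.4,"ty": 0,"tz": 0,"gripper": 1}
    - {"rx": 0,"ry": 0,"rz": 0,"tx": -0.4,"ty": 0,"tz": 0,"gripper": 1}
    - {"rx": 0,"ry": 0,"rz": 0,"tx": -0.4,"ty": 0,"tz": 0,"gripper": 1}
    - {"rx": 0,"ry": 0,"rz": 0,"tx": -0.4,"ty": 0,"tz": 0,"gripper": 1}
    - {"rx": 0,"ry": 0,"rz": 0,"tx": -0.4,"ty": 0,"tz": 0,"gripper": 1}
    - {"rx": 0,"ry": 0,"rz": 0,"tx": -0.4,"ty": 0,"tz": 0,"gripper": 1}
    - {"rx": 0,"ry": 0,"rz": 0,"tx": -0.4,"ty": 0,"tz": 0,"gripper": 1}

```text
time: 41.45
tool_pos: [0.5774, -0.0168, 0.0984]
tcp_rot: [3.141, -0.001, -1.459]
ft_force: [0.7, -4.9, 5.9]
gripper_width: 0.221
```

```bash
python3 st.py
```

```text
[ 0.5774 -0.0168  0.0984] [ 3.1413 -0.0013 -1.4593] [ 0.7211 -4.9422  5.9081] [-1.4414 -0.0723  0.0938] 0.22105708100683827 41.45
y' 0.0245 x' -0.0009
```

Request:
move_arm:
  targets:
    - {"rx": 0,"ry": 0,"rz": 0,"tx": -0.4,"ty": 0,"tz": -0.01,"gripper": 1}
    - {"rx": 0,"ry": 0,"rz": 0,"tx": -0.4,"ty": 0,"tz": 0,"gripper": 1}
    - {"rx": 0,"ry": 0,"rz": 0,"tx": -0.4,"ty": 0,"tz": 0,"gripper": 1}
    - {"rx": 0,"ry": 0,"rz": 0,"tx": -0.4,"ty": 0,"tz": 0,"gripper": 1}
    - {"rx": 0,"ry": 0,"rz": 0,"tx": -0.4,"ty": 0,"tz": 0,"gripper": 1}
    - {"rx": 0,"ry": 0,"rz": 0,"tx": -0.4,"ty": 0,"tz": 0,"gripper": 1}
    - {"rx": 0,"ry": 0,"rz": 0,"tx": -0.4,"ty": 0,"tz": 0,"gripper": 1}
    - {"rx": 0,"ry": 0,"rz": 0,"tx": -0.4,"ty": 0,"tz": 0,"gripper": 1}
    - {"rx": 0,"ry": 0,"rz": 0,"tx": -0.4,"ty": 0,"tz": 0,"gripper": 1}
    - {"rx": 0,"ry": 0,"rz": 0,"tx": -0.4,"ty": 0,"tz": 0,"gripper": 1}

```text
time: 42.28
tool_pos: [0.5728, 0.023, 0.0984]
tcp_rot: [3.141, -0.001, -1.459]
ft_force: [0.2, -5.2, 5.1]
gripper_width: 0.222
```

Request:
move_arm:
  targets:
    - {"rx": 0,"ry": 0,"rz": 0,"tx": -0.3,"ty": 0,"tz": 0,"gripper": 1}
    - {"rx": 0,"ry": 0,"rz": 0,"tx": -0.25,"ty": 0,"tz": 0,"gripper": 1}
    - {"rx": 0,"ry": 0,"rz": 0,"tx": -0.1,"ty": 0,"tz": 0,"gripper": 1}
    - {"rx": 0,"ry": 0,"rz": 0,"tx": 0,"ty": 0,"tz": 0,"gripper": 1}
    - {"rx": 0,"ry": 0,"rz": 0,"tx": 0,"ty": 0,"tz": 0,"gripper": 1}

```text
time: 42.7
tool_pos: [0.572, 0.0296, 0.0984]
tcp_rot: [3.141, -0.001, -1.459]
ft_force: [0.1, -3.8, 5.5]
gripper_width: 0.219
```

```bash
python3 st.py
```

```text
[0.572  0.0296 0.0984] [ 3.1409 -0.0009 -1.4592] [ 0.128  -3.8285  5.4696] [-1.011   0.0139  0.0693] 0.21901796000269683 42.7
y' 0.0712 x' -0.0011
```

Request:
move_arm:
  targets:
    - {"rx": 0,"ry": 0,"rz": 0,"tx": 0,"ty": 0,"tz": -0.3,"gripper": 1}
    - {"rx": 0,"ry": 0,"rz": 0,"tx": 0,"ty": 0,"tz": -0.7,"gripper": 1}
    - {"rx": 0,"ry": 0,"rz": 0,"tx": 0,"ty": 0,"tz": -2,"gripper": 1}
    - {"rx": 0,"ry": 0,"rz": 0,"tx": 0,"ty": 0,"tz": -3,"gripper": 1}
    - {"rx": 0,"ry": 0,"rz": 0,"tx": 0,"ty": 0,"tz": -3,"gripper": 1}
    - {"rx": 0,"ry": 0,"rz": 0,"tx": 0,"ty": 0,"tz": -1.2,"gripper": 1}
    - {"rx": 0,"ry": 0,"rz": 0,"tx": -2.5,"ty": 0.26,"tz": 0,"gripper": 1}
    - {"rx": 0,"ry": 0,"rz": 0,"tx": -3.5,"ty": 0.26,"tz": 0,"gripper": 1}
    - {"rx": 0,"ry": 0,"rz": 0,"tx": -3.5,"ty": 0.26,"tz": 0,"gripper": 1}
    - {"rx": 0,"ry": 0,"rz": 0,"tx": -3.5,"ty": 0.26,"tz": 0,"gripper": 1}

```text
time: 43.53
tool_pos: [0.5453, 0.1594, 0.1989]
tcp_rot: [3.138, 0.001, -1.461]
ft_force: [1.3, 0.5, -2.5]
gripper_width: 0.218
```

Request:
move_arm:
  targets:
    - {"rx": 0,"ry": 0,"rz": 0,"tx": -3.5,"ty": 0.26,"tz": 0,"gripper": 1}
    - {"rx": 0,"ry": 0,"rz": 0,"tx": -3.5,"ty": 0.26,"tz": 0,"gripper": 1}
    - {"rx": 0,"ry": 0,"rz": 0,"tx": -3.5,"ty": 0.26,"tz": 0,"gripper": 1}
    - {"rx": 0,"ry": 0,"rz": 0,"tx": -3.5,"ty": 0.26,"tz": 0,"gripper": 1}
    - {"rx": 0,"ry": 0,"rz": 0,"tx": -3.5,"ty": 0.26,"tz": 0,"gripper": 1}
    - {"rx": 0,"ry": 0,"rz": 0,"tx": -3.5,"ty": 0.26,"tz": 0,"gripper": 1}
    - {"rx": 0,"ry": 0,"rz": 2.33,"tx": -1.2,"ty": 0,"tz": 0,"gripper": 1}
    - {"rx": 0,"ry": 0,"rz": 2.33,"tx": 0,"ty": 0,"tz": 0,"gripper": 1}
    - {"rx": 0,"ry": 0,"rz": 0,"tx": 0,"ty": 0,"tz": 0,"gripper": 1}
    - {"rx": 0,"ry": 0,"rz": 0,"tx": 0,"ty": 0,"tz": 0,"gripper": 1}

```text
time: 44.37
tool_pos: [0.506, 0.3769, 0.1987]
tcp_rot: [3.138, -0.002, -1.54]
ft_force: [1.5, -0.0, -2.8]
gripper_width: 0.218
```

```bash
python3 - <<'E'
from hole import *
p,r,o=tool(); print(p,r,o['ft_force'],o['gripper_width'],o['time'])
to([.505,.3768,.0326],-1.5405); d=get_image("wrist"); cv2.imwrite("pics/w34.png",d['image'][:,:,::-1])
E
```

```text
[0.506  0.3769 0.1987] [ 3.1383 -0.0017 -1.5396] [ 1.5243 -0.0331 -2.8179] 0.21836961527060608 44.3667
shift cm [ 0.    0.1  16.61]  turn rz 0.05 t=44.37
```

View pics/w34.png

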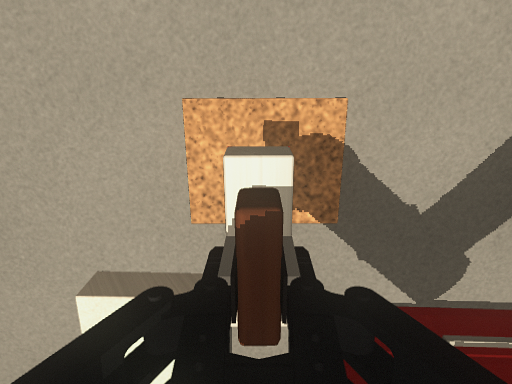

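Request:
move_arm:
  targets:
    - {"rx": 0,"ry": 0,"rz": 0,"tx": 0,"ty": 0.3,"tz": 3.0,"gripper": 1}
    - {"rx": 0,"ry": 0,"rz": 0,"tx": 0,"ty": 0,"tz": 3.5,"gripper": 1}
    - {"rx": 0,"ry": 0,"rz": 0,"tx": 0,"ty": 0,"tz": 3.5,"gripper": 1}
    - {"rx": 0,"ry": 0,"rz": 0,"tx": 0,"ty": 0,"tz": 3.0,"gripper": 1}
    - {"rx": 0,"ry": 0,"rz": 0,"tx": 0,"ty": 0,"tz": 1.5,"gripper": 1}
    - {"rx": 0,"ry": 0,"rz": 0,"tx": 0,"ty": 0,"tz": 1.0,"gripper": 1}
    - {"rx": 0,"ry": 0,"rz": 0,"tx": 0,"ty": 0,"tz": 0,"gripper": 1}
    - {"rx": 0,"ry": 0,"rz": 0,"tx": 0,"ty": 0,"tz": 0,"gripper": 1}
    - {"rx": 0,"ry": 0,"rz": 0,"tx": 0,"ty": 0,"tz": 0,"gripper": 1}

```text
time: 45.17
tool_pos: [0.5054, 0.3778, 0.0471]
tcp_rot: [-3.139, 0.002, -1.541]
ft_force: [-0.4, 1.3, -2.7]
gripper_width: 0.221
```

Request:
move_arm:
  targets:
    - {"rx": 0,"ry": 0,"rz": 0,"tx": 0,"ty": 0,"tz": 0.4,"gripper": 1}
    - {"rx": 0,"ry": 0,"rz": 0,"tx": 0,"ty": 0,"tz": 0.3,"gripper": 1}
    - {"rx": 0,"ry": 0,"rz": 0,"tx": 0,"ty": 0,"tz": 0.2,"gripper": 1}
    - {"rx": 0,"ry": 0,"rz": 0,"tx": 0,"ty": 0,"tz": 0,"gripper": 1}
    - {"rx": 0,"ry": 0,"rz": 0,"tx": 0,"ty": 0,"tz": 0,"gripper": 1}

```text
time: 45.58
tool_pos: [0.5043, 0.377, 0.0363]
tcp_rot: [3.142, -0.0, -1.541]
ft_force: [0.3, -0.1, -2.3]
gripper_width: 0.22
```

Request:
move_arm:
  targets:
    - {"rx": 0,"ry": 0,"rz": 0,"tx": 0,"ty": 0,"tz": 0.2,"gripper": 1}
    - {"rx": 0,"ry": 0,"rz": 0,"tx": 0,"ty": 0,"tz": 0.1,"gripper": 1}
    - {"rx": 0,"ry": 0,"rz": 0,"tx": 0,"ty": 0,"tz": 0.1,"gripper": 1}
    - {"rx": 0,"ry": 0,"rz": 0,"tx": 0,"ty": 0,"tz": 0,"gripper": 1}
    - {"rx": 0,"ry": 0,"rz": 0,"tx": 0,"ty": 0,"tz": 0,"gripper": 1}

```text
time: 46.0
tool_pos: [0.5043, 0.377, 0.0327]
tcp_rot: [-3.141, -0.0, -1.541]
ft_force: [-0.4, 0.5, -0.0]
gripper_width: 0.221
```

The beam is on the mat: its weight is off the wrist. Releasing.

Request:
move_arm:
  targets:
    - {"rx": 0,"ry": 0,"rz": 0,"tx": 0,"ty": 0,"tz": 0,"gripper": 0.4}
    - {"rx": 0,"ry": 0,"rz": 0,"tx": 0,"ty": 0,"tz": 0,"gripper": 0.4}
    - {"rx": 0,"ry": 0,"rz": 0,"tx": 0,"ty": 0,"tz": 0,"gripper": 0.4}
    - {"rx": 0,"ry": 0,"rz": 0,"tx": 0,"ty": 0,"tz": 0,"gripper": 0.4}
    - {"rx": 0,"ry": 0,"rz": 0,"tx": 0,"ty": 0,"tz": -2,"gripper": 0.4}
    - {"rx": 0,"ry": 0,"rz": 0,"tx": 0,"ty": 0,"tz": -3,"gripper": 0.4}
    - {"rx": 0,"ry": 0,"rz": 0,"tx": 0,"ty": 0,"tz": -3.5,"gripper": 0.4}
    - {"rx": 0,"ry": 0,"rz": 0,"tx": 0,"ty": 0,"tz": -3.5,"gripper": 0.4}
    - {"rx": 0,"ry": 0,"rz": 0,"tx": 0,"ty": 3,"tz": -3.5,"gripper": 0.4}
    - {"rx": 0,"ry": 0,"rz": 0,"tx": 0,"ty": 4,"tz": 0,"gripper": 0.4}

```text
time: 46.83
tool_pos: [0.4417, 0.3783, 0.1912]
tcp_rot: [-3.13, 0.011, -1.542]
ft_force: [0.8, 1.8, 0.8]
gripper_width: 0.599
```

Request:
move_arm:
  targets:
    - {"rx": 0,"ry": 0,"rz": 0,"tx": -3,"ty": 3,"tz": 0,"gripper": 0.4}
    - {"rx": 0,"ry": 0,"rz": 0,"tx": -4,"ty": 1,"tz": 0,"gripper": 0.4}
    - {"rx": 0,"ry": 0,"rz": 0,"tx": -4,"ty": 0,"tz": 0,"gripper": 0.4}
    - {"rx": 0,"ry": 0,"rz": 0,"tx": -4,"ty": 0,"tz": 0,"gripper": 0.4}
    - {"rx": 0,"ry": 0,"rz": 0,"tx": 0,"ty": 0,"tz": 0,"gripper": 0.4}
    - {"rx": 0,"ry": 0,"rz": 0,"tx": 0,"ty": 0,"tz": 0,"gripper": 0.4}

```text
time: 47.33
tool_pos: [0.3925, 0.525, 0.1829]
tcp_rot: [3.141, -0.001, -1.539]
ft_force: [-0.8, -1.6, -0.5]
gripper_width: 0.6
```

```bash
python3 - <<'E'
from hole import *
p,r,o=tool(); print(p,r,o['ft_force'],o['time'])
t=get_image("top");s=get_image("scene");cv2.imwrite("pics/t35.png",t['image'][:,:,::-1])
big(t['image'],(80,120,340,280),3,"pics/t35b.png");big(s['image'],(170,110,350,270),4.3,"pics/s35.png")
E
```

```text
[0.3925 0.525  0.1829] [ 3.1411 -0.0007 -1.5387] [-0.7698 -1.5606 -0.5146] 47.3333
```

View pics/t35.png

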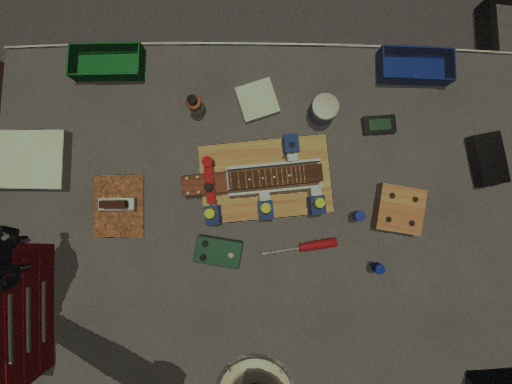

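View pics/t35b.png

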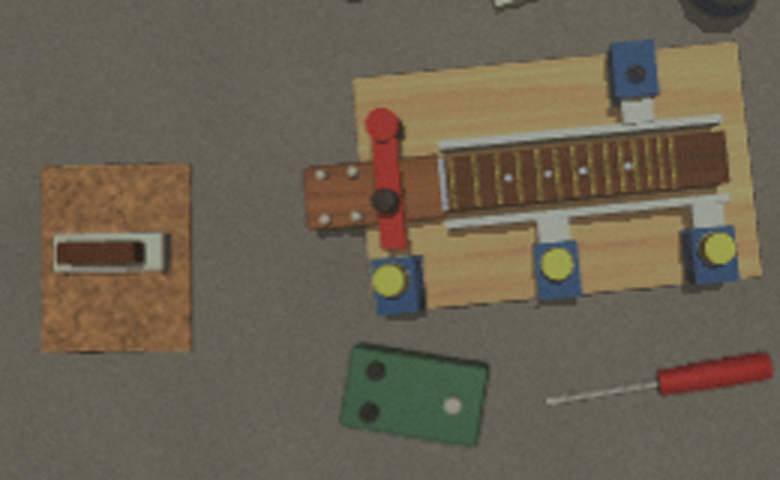

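View pics/s35.png

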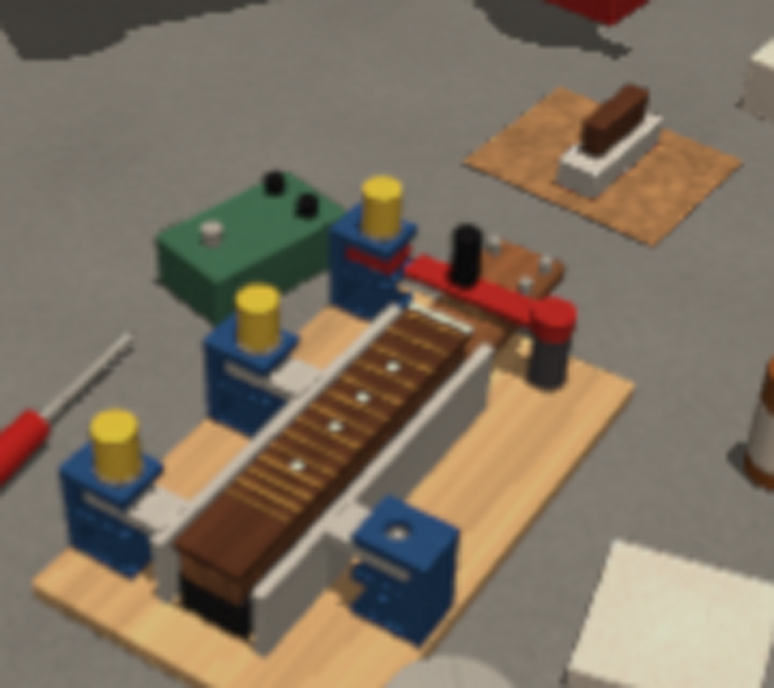

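Request:
move_arm:
  targets:
    - {"rx": 0,"ry": 0,"rz": 0,"tx": 0,"ty": 0,"tz": -3,"gripper": 0.4}
    - {"rx": 0,"ry": 0,"rz": 0,"tx": 0,"ty": 0,"tz": 0,"gripper": 0.4}
    - {"rx": 0,"ry": 0,"rz": 0,"tx": 0,"ty": 0,"tz": 0,"gripper": 0.4}
    - {"rx": 0,"ry": 0,"rz": 0,"tx": 0,"ty": 0,"tz": 0,"gripper": 0.4}
    - {"rx": 0,"ry": 0,"rz": 0,"tx": 0,"ty": 0,"tz": 0,"gripper": 0.4}
    - {"rx": 0,"ry": 0,"rz": 0,"tx": 0,"ty": 0,"tz": 0,"gripper": 0.4}

```text
time: 47.93
tool_pos: [0.3933, 0.5223, 0.2133]
tcp_rot: [3.141, -0.001, -1.541]
ft_force: [-0.1, 0.2, -0.2]
gripper_width: 0.599
```

```bash
python3 - <<'E'
from hole import *
p,r,o=tool(); print(p,o['ft_force'],abs(o['qd']).max(),o['time'])
t=get_image("top")['image'];b=cv2.imread("pics/t35.png")[:,:,::-1]
D=cv2.absdiff(t,b).max(2)[150:300,80:440]; print((D>40).sum())
print(sign_off())
E
```

```text
[0.3933 0.5223 0.2133] [-0.1186  0.1738 -0.1941] 0.007827973136624972 47.9333
0
the job is handed in; nothing more can be done
None
```

The job is done and handed in at about 48 s.

- **Arm:** I pushed the red hold-down arm shut until it met its stop, where the force rose to about 14 N without further motion.
- **Pins:** The three yellow pins are pushed home in fork0, fork1 and fork3, the last one through the arm's lug. Each was pressed down to contact at the expected seating height.
- **Beam:** I drew it from about +70 mm to about −72 mm and back to about +71 mm without lifting. The tool height stayed within about 0.3 mm of 4 mm of sink. The force readings, about 7.6 to 9 N in all, give roughly 3.8 to 4.7 mm.
- **Mat:** The beam was set down flat on its mat, about 2 to 3 mm from where it started, and let go.

**Last checks:** The final pictures show the arm shut, all three heads down on their forks, the beam on the mat and nothing else moved. The robot was clear, with no force at the wrist. A last picture just before handing in showed no change around the jig, mat and block.

**Failed or disagreed:** The first two move calls were refused because some keys were missing, and nothing moved. Position estimates from the different cameras differed by 1 to 3 mm, so I lined up each pin with its hole by eye in the wrist picture.

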